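# Scoop the game balls into their box, shut it and lock it with the rod

## Robot

A 6-joint arm with a two-finger parallel gripper is mounted at the origin on the work surface. World frame = base frame: x ahead of the robot, y to its left, z up, the work surface at z = 0. Lengths are in m, angles in degrees, forces in N, time in s.
With the tool pointing down it reaches from about 0.25 to 0.8 m from the base axis. Payload 3.9 kg.
Tool frame: the origin (TCP) lies between the finger pads; the fingertips stand 14 mm ahead of it and the grasp point (between the pads) lies 5 mm behind it (tip_reach is the distance from the TCP to the fingertips, in m); z points along the fingers, y is the line along which they close (so a half turn about z gives the same grasp; the last joint's range is limited). The gripper opens to 85 mm and grips with 20 to 120 N. Pads are 22 mm wide; open, the fingers measure 114 mm over their backs; the gripper's body (76 mm by 85 mm) begins 54 mm behind the grasp point. The pads swing forward as they close: fully open they stand 13 mm farther back than shut.
Start: joints at [64.458, 14.897, -7.913, 67.191, 0, 90], TCP at [0.226, 0.474, 0.245] pointing down, gripper open.
Joint ranges: [-159.42, 159.42], [-47.68, 98.78], [-73.54, 78.23], [-108.79, 121.32], [-90, 84.71], [-180, 180]. Speed limits (degrees/s): [147.25, 147.25, 180, 180, 180, 180].

## Interface

Orientations are given as [roll, pitch, yaw] about the fixed x, y, z axes, in that order (R = Rz(yaw) Ry(pitch) Rx(roll)).
In Python, from bench import state, grab_frame, get_calibration, hand_in, tip_reach gives the robot as it stands. The module is installed in compiled form; this text tells all that it offers.
- The arm moves only by the tool step_arm, never from a script. Its argument "deltas" is a list of rows, each an object of numbers: "gripper": the closure, from 0 (fully open) to 1 (shut); "dx", "dy", "dz": the shift along the world's x, y, z in m; "yaw": the turn about the world's z in rad. In form: [{"gripper": .., "dx": .., "dy": .., "dz": .., "yaw": ..}, ...]. A call has 1 to 20 rows; each row is the pose to reach, as a shift and turn from the pose commanded when the call began; what a row does not reach only later rows make up. A row lasts 1/8 s, in which the tool goes at most 62.5 mm and 10.7 degrees, less where a joint would pass 70% of its speed; a pose out of reach is approached as far as the arm can. A call with a gripper value outside its range is refused whole. The fingers move at their own pace and stop on an object; "grip_force" is the grip in N (left out, the last holds). Time passes only in rows, so rows that repeat a pose let the fingers close. It gives the time, the measured TCP pose, the force, the opening and the grip force at its end, in the units of the state.
- state(): the state, without advancing time (a new reading comes with each control period).
- grab_frame(name): name is "scene" or "top" or "wrist"; returns the picture (400x640x3 uint8, red, green, blue); there is no depth.
- get_calibration(name): a dict with "intrinsics" (3x3 intrinsics, pixels), "k1" (the pictures are not rectified: a ray, as slopes to the right and down, at radius r is drawn at 1 + k1 r^2 times it, then the intrinsics apply), "cam_to_world" (4x4, takes a point from camera to world coordinates). Camera axes: x right, y down, z forward; pixel columns grow to the right and rows downward; lengths in m; the calibration is good to about 2 mm. A picture is of the moment at which its call begins: read the wrist's pose just before it. get_calibration takes no time and is no camera call; for the wrist camera it gives the pose at the moment of the call.
- hand_in(): hands the job in; it is judged then, once.
The state is a dict: "time_s": time; "joints": joint angles; "joint_velocities": joint speeds; "effort": joint torques, N m; "tool_pos": TCP position; "eef_rot": TCP orientation; "force": force on the tool from outside, world axes, zero at the start; "wrist_torque": the same for the moment, N m; "grip_width": finger opening in m; "gripper_force": force on a finger pad.
Only numpy, scipy, OpenCV 4.12 (cv2) and the standard library are available. Lean on these libraries where they do the work, as an engineer would, in place of code of your own. Each camera call takes 0.05 s, during which the arm holds its last target. There are 200 camera calls.

## Task

Tidy the game away: with the scoop, and without touching the balls with the fingers, scoop every ball out of the trough and tip it into the storage box, and lay the scoop flat on its cork mat again. Once all the balls are in, shut the lid fully and lock it by sliding the rod through all three eyes from either side until its handle meets the first eye. Leave the other things on the table where they are.

Things in the scene. Friction and masses are not known exactly. Their poses are not given: they have to be found in the camera images.
- trough: fixed pale wooden trough, origin under it. Channel along own x, 58 mm wide: level floor, 6 mm up, from x=-70 to +70 mm; behind it the floor rises at 12 degrees to a back wall at x=-165; ahead a short 35 degree ramp climbs 17 mm to a 70 mm high upright end wall at x=+94. Side walls 8 mm thick, tops 48 mm up, 56 from x=+30 on. x points roughly to world +y. Start: balls at x=-54 to +50, in pairs
- scoop: loose steel hand scoop, 150 g, origin on its underside, mouth to own +x: flat floor x=-36 to lip x=+26 mm (2 mm, lip 1.5 mm thick), 50 mm wide (46 inside), sides 36 mm high (none along the front 18 mm), back 48 mm. Behind it an upright dark wooden grip, centre x=-49: 14 mm thick (y), 24 wide (x), 20 to 108 mm up; pinch it across y at 82 mm up. Holds 4 to 6 balls, more spill
- mat: fixed cork mat 170 x 120 x 4 mm, long side along own x; origin: centre of its underside. The scoop lies on it at the start with its x along the mat's x
- box: fixed plywood box 130 x 130 x 70 mm high, walls and floor 6 mm, origin at the centre of its underside; lid hinged at its far rim (own +x). On its front face (own -x) two steel eyes with square 16 mm holes running along own y: hole centres x=-80 mm, 58 mm up; eyes 8 mm thick, 24 mm outside, outer faces at y=-60 and +60 mm
- eye_right (a point): centre of the hole of the box's eye at own -y, at its outer face
- eye_left (a point): centre of the hole of the box's eye at own +y, at its outer face
- lid (a joint): lid angle, rad: 0 shut (stop), 1.57 upright, 1.9 fully back. Friction hinge (0.2 N m): stays where left. 180 g, 130 mm wide, 8 mm thick, reaches 133 mm from the hinge axis along the box's y at box x=+65 mm, 70.5 mm up (in the lid's underside; shut lid's top 79 mm up). Its own 16 mm eye, 16 mm thick, sits past its free edge, midway between the box's eyes and in line when shut
- rod: loose locking rod, 130 g: wooden rod 10 mm in diameter along own +x, 142 mm long from the shoulder (last 14 mm a cone), set in an aluminium handle block 60 x 26 x 26 mm (x=-60 to 0 mm). Origin under the shoulder at the handle's underside, rod axis 13 mm higher. Lies level on its handle, rod off the table; balances within the handle
- rod_tip (a point): the rod's tip, on its axis, 142 mm from the shoulder
- rod_shoulder (a point): on the rod's axis where it leaves the handle block
- mug: bystander: loose blue mug, 90 mm high
- chalk: bystander: loose 22 mm cue chalk cube
- striker: bystander: loose dark wooden disc, 40 mm across, 9 mm high
- remote: bystander: loose black remote control, 170 x 45 x 18 mm
- ball0_center (a point): centre of a polished, slippery (friction 0.2) white resin ball, 22 mm diameter, 12 g; seven to nine of such balls lie in the trough, the others are absent. They roll reluctantly and stay put on a level floor
- ball1_center (a point): centre of a polished, slippery (friction 0.2) white resin ball, 22 mm diameter, 12 g; seven to nine of such balls lie in the trough, the others are absent. They roll reluctantly and stay put on a level floor
- ball2_center (a point): centre of a polished, slippery (friction 0.2) white resin ball, 22 mm diameter, 12 g; seven to nine of such balls lie in the trough, the others are absent. They roll reluctantly and stay put on a level floor
- ball3_center (a point): centre of a polished, slippery (friction 0.2) white resin ball, 22 mm diameter, 12 g; seven to nine of such balls lie in the trough, the others are absent. They roll reluctantly and stay put on a level floor
- ball4_center (a point): centre of a polished, slippery (friction 0.2) white resin ball, 22 mm diameter, 12 g; seven to nine of such balls lie in the trough, the others are absent. They roll reluctantly and stay put on a level floor
- ball5_center (a point): centre of a polished, slippery (friction 0.2) white resin ball, 22 mm diameter, 12 g; seven to nine of such balls lie in the trough, the others are absent. They roll reluctantly and stay put on a level floor
- ball6_center (a point): centre of a polished, slippery (friction 0.2) white resin ball, 22 mm diameter, 12 g; seven to nine of such balls lie in the trough, the others are absent. They roll reluctantly and stay put on a level floor
- ball7_center (a point): centre of a polished, slippery (friction 0.2) white resin ball, 22 mm diameter, 12 g; seven to nine of such balls lie in the trough, the others are absent. They roll reluctantly and stay put on a level floor
- ball8_center (a point): centre of a polished, slippery (friction 0.2) white resin ball, 22 mm diameter, 12 g; seven to nine of such balls lie in the trough, the others are absent. They roll reluctantly and stay put on a level floor
- ball9_center (a point): centre of a polished, slippery (friction 0.2) white resin ball, 22 mm diameter, 12 g; seven to nine of such balls lie in the trough, the others are absent. They roll reluctantly and stay put on a level floor
Things that resemble listed ones, but are neither listed nor needed, are in the scene too. Leave any purple, red or yellow look-alike of the box alone.

How it is judged:
By the outcome, as a careful person would: the job done as asked, in the order asked, and still so for the second after the job is handed in, with the robot touching nothing.
Of ball0, ball1, ball2, ball3, ball4, ball5, ball6, ball7, ball8, ball9 only 7 to 9 are there at a start; the rules pass over those that are not, and their reading is None.
At some moment in a run one of scoop, rod, ball1, ball4 may be knocked a few centimetres aside while the robot is not near it.
It also fails if it takes over 210 s, if anything falls off the work surface, if the arm or the gripper's body presses on something with over 40 N, if the wrist force passes 120 N, or if a joint passes its speed limit or range.

## Working session

There is one attempt and no reset: what is moved stays moved. The work goes in short steps, Python scripts to look and compute and a tool call to move; the robot and the scene stay as the last step left them, time stands still between calls to the robot, and variables do not carry over. Pictures are saved under pics/ and viewed, at most 14 in all, crops included, and the job is handed in when it is done.

Besides the shell and the picture viewer there is one more tool, called after "Request:" by a JSON object that holds its "op" and its "data". step_arm: Moves the arm, as the interface text tells. Its arguments: {"type":"object","properties":{"deltas":{"type":"array","items":{"type":"object","properties":{"gripper":{"type":"number"},"dx":{"type":"number"},"dy":{"type":"number"},"dz":{"type":"number"},"yaw":{"type":"number"}}}},"grip_force":{"type":"number"}},"required":["deltas"]}

```bash
mkdir -p pics
cat > h.py <<'E'
import numpy as np, cv2
from bench import *
def snap(n,f):
    c=get_calibration(n); im=grab_frame(n)[:,:,::-1].copy(); cv2.imwrite(f'pics/{f}.png',im); return im,c
def ray(c,u,v):
    K=np.array(c['intrinsics']);k=c['k1'];T=np.array(c['cam_to_world'])
    d=np.array([(u-K[0,2])/K[0,0],(v-K[1,2])/K[1,1]]);s=d.copy()
    for _ in range(20): s=d/(1+k*(s@s))
    return T[:3,3],T[:3,:3]@np.r_[s,1]
def at(c,u,v,z):
    o,d=ray(c,u,v); return o+d*(z-o[2])/d[2]
def proj(c,p):
    K=np.array(c['intrinsics']);T=np.array(c['cam_to_world'])
    q=T[:3,:3].T@(np.array(p)-T[:3,3]);s=q[:2]/q[2];s=s*(1+c['k1']*(s@s))
    return K[:2,:2]@s+K[:2,2]
E
python3 - <<'E'
from h import *
a,c=snap('top','top0');b,d=snap('scene','scene0')
cv2.imwrite('pics/top0b.png',cv2.resize(a,(800,500),interpolation=3))
cv2.imwrite('pics/scene0b.png',cv2.resize(b,(800,500),interpolation=3))
print(c,d,state(),tip_reach)
E
```

```text
{'intrinsics': array([[401.14170604,   0.        , 318.04323461],
       [  0.        , 401.14170604, 203.02099059],
       [  0.        ,   0.        ,   1.        ]]), 'k1': -0.09411604098632614, 'cam_to_world': array([[-0.00948616, -0.98591406,  0.16698346,  0.26304953],
       [-0.99991983,  0.01075322,  0.00668544,  0.07998585],
       [-0.00838688, -0.16690665, -0.98593703,  1.63494087],
       [ 0.        ,  0.        ,  0.        ,  1.        ]])} {'intrinsics': array([[407.23081655,   0.        , 321.04245695],
       [  0.        , 407.23081655, 196.41861433],
       [  0.        ,   0.        ,   1.        ]]), 'k1': 0.03592336648632154, 'cam_to_world': array([[ 0.18919417,  0.75588815, -0.62676843,  1.30871723],
       [ 0.98176241, -0.15774226,  0.10611291, -0.06793579],
       [-0.01865838, -0.63541363, -0.77194649,  1.01998681],
       [ 0.        ,  0.        ,  0.        ,  1.        ]])} {'time_s': 0.1, 'joints': array([ 6.44576796e+01,  1.49333937e+01, -7.97793526e+00,  6.71897417e+01,
        1.86907890e-03,  9.00003347e+01]), 'joint_velocities': array([ 0.00342003, -0.10586838,  0.22759808,  0.09784284,  0.06425351,
       -0.02855912]), 'effort': array([ 7.17675684e-04, -4.06507587e+01,  2.54527777e+01,  1.00972649e-02,
        1.56322917e-04, -6.71232627e-06]), 'tool_pos': array([0.22610924, 0.47317134, 0.24453792]), 'eef_rot': array([-1.79898929e+02, -1.86848565e-03,  1.54457342e+02]), 'force': array([-0.28056525,  0.12902968,  0.35968694]), 'wrist_torque': array([-0.02726859,  0.00793764, -0.01668826]), 'gripper_force': 0.0, 'grip_width': 0.08543695396949025} 0.014
```

View pics/top0b.png

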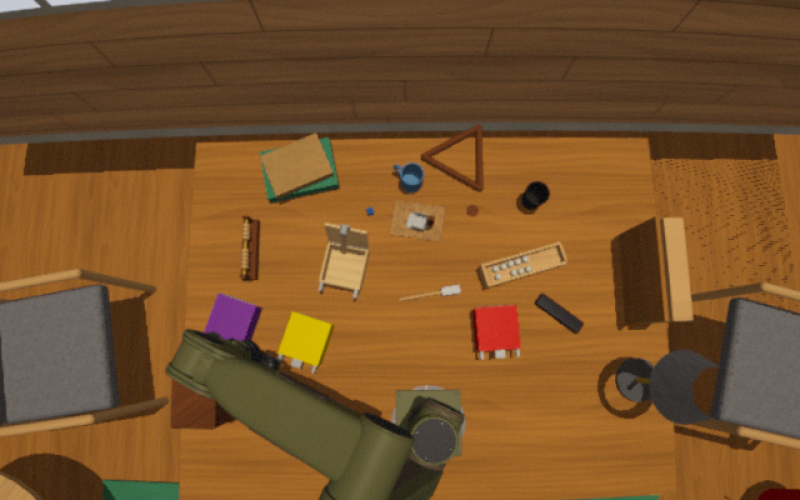

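View pics/scene0b.png

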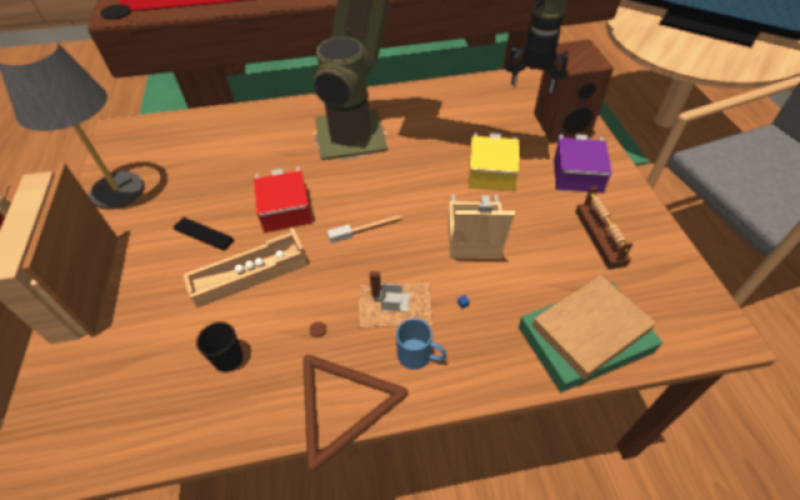

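Top view: the plywood box with its lid open is at (345,265), and the yellow, red and purple boxes are look-alikes. The scoop is on its mat at (418,221) with its mouth to the left. The trough is at (523,265) with balls at its left end. The rod is at (430,294), and the thing at (250,248) is another look-alike. Next I'll enlarge that area.

Run:
```python
from h import *
a=cv2.imread('pics/top0.png')
cv2.imwrite('pics/crop1.png',cv2.resize(a[150:250,250:464],None,fx=3.7,fy=3.7,interpolation=cv2.INTER_CUBIC))
b=cv2.imread('pics/scene0.png')
cv2.imwrite('pics/crop2.png',cv2.resize(b[148:278,140:420],None,fx=2.85,fy=2.85,interpolation=cv2.INTER_CUBIC))
```

```text
(no output)
```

View pics/crop1.png

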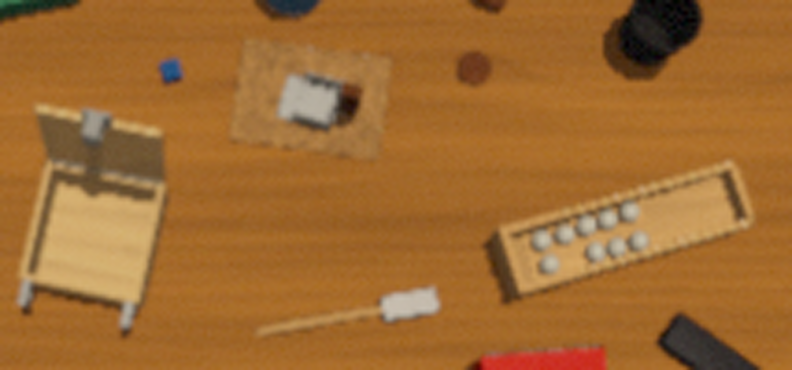

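View pics/crop2.png

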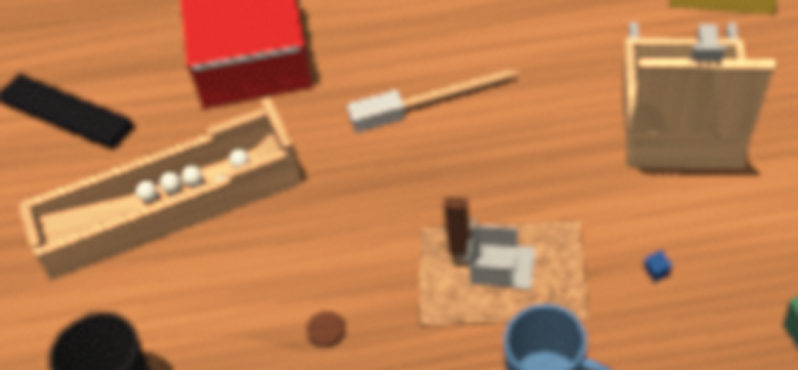

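Run:
```python
from h import *
c=get_calibration('top')
P=lambda x,y,z: at(c,250+x/3.7-.36,150+y/3.7-.36,z)
g={'box':([(22,275),(140,303),(163,180),(47,163)],.07),'mat':([(247,40),(391,58),(380,158),(231,140)],.004),'rodh':([(380,296),(436,288),(440,312),(386,320)],.026),'tip':([(258,333)],.013),'shoulder':([(383,310)],.013),'grip':([(348,103)],.108),'scoopfloorfront':([(283,80),(279,115)],.004),'trEnd':([(497,228),(513,297)],.07),'trBack':([(735,162),(752,222)],.05),'balls':([(541,240),(565,234),(587,226),(608,219),(629,212),(549,265),(595,252),(617,247),(639,241)],.017),'chalk':([(171,71)],.02),'mug':([(290,0)],.09),'striker':([(473,68)],.009),'remote':([(680,318)],.018)}
np.set_printoptions(precision=3,suppress=True)
for k,(l,z) in g.items():
    q=np.array([P(x,y,z)[:2] for x,y in l]); print(k,q.tolist() if 0 else q.round(3).tolist(),q.mean(0))
```

```text
box [[0.447, 0.337], [0.416, 0.211], [0.548, 0.187], [0.568, 0.312]] [0.495 0.262]
mat [[0.721, 0.096], [0.698, -0.067], [0.583, -0.051], [0.605, 0.115]] [0.652 0.023]
rodh [[0.425, -0.046], [0.433, -0.107], [0.407, -0.111], [0.399, -0.052]] [ 0.416 -0.079]
tip [[0.388, 0.087]] [0.388 0.087]
shoulder [[0.411, -0.05]] [ 0.411 -0.05 ]
grip [[0.622, -0.011]] [ 0.622 -0.011]
scoopfloorfront [[0.674, 0.056], [0.633, 0.061]] [0.653 0.058]
trEnd [[0.492, -0.169], [0.418, -0.184]] [ 0.455 -0.177]
trBack [[0.565, -0.438], [0.499, -0.452]] [ 0.532 -0.445]
balls [[0.486, -0.226], [0.492, -0.253], [0.501, -0.278], [0.509, -0.302], [0.516, -0.325], [0.458, -0.234], [0.472, -0.285], [0.477, -0.31], [0.484, -0.335]] [ 0.488 -0.283]
chalk [[0.681, 0.182]] [0.681 0.182]
mug [[0.741, 0.048]] [0.741 0.048]
striker [[0.684, -0.159]] [ 0.684 -0.159]
remote [[0.398, -0.376]] [ 0.398 -0.376]
```

Request:
{"op": "step_arm", "data": {"deltas": [{"dz":0.05},{"dz":0.1},{"dx":0.37,"dy":-0.47,"dz":0.1,"yaw":-1.265},{"dx":0.37,"dy":-0.47,"dz":0.1,"yaw":-1.265},{"dx":0.37,"dy":-0.47,"dz":0.1,"yaw":-1.265},{"dx":0.37,"dy":-0.47,"dz":0.1,"yaw":-1.265},{"dx":0.37,"dy":-0.47,"dz":0.1,"yaw":-1.265},{"dx":0.37,"dy":-0.47,"dz":0.1,"yaw":-1.265},{"dx":0.37,"dy":-0.47,"dz":0.1,"yaw":-1.265},{"dx":0.37,"dy":-0.47,"dz":0.1,"yaw":-1.265},{"dx":0.37,"dy":-0.47,"dz":0.1,"yaw":-1.265},{"dx":0.37,"dy":-0.47,"dz":0.1,"yaw":-1.265},{"dx":0.37,"dy":-0.47,"dz":0.1,"yaw":-1.265},{"dx":0.37,"dy":-0.47,"dz":0.1,"yaw":-1.265},{"dx":0.37,"dy":-0.47,"dz":0.1,"yaw":-1.265}]}}

```text
schema error: expected keys gripper, dx, dy, dz, yaw
```

Run:
```python
from h import *
s=state();im,c=snap('wrist','w1');print(s['tool_pos'],s['eef_rot'],s['joints'],np.array(c['cam_to_world']).round(3).tolist())
```

```text
[0.22610924 0.47317134 0.24453792] [-1.79898929e+02 -1.86848565e-03  1.54457342e+02] [ 6.44576796e+01  1.49333937e+01 -7.97793526e+00  6.71897417e+01
  1.86907890e-03  9.00003347e+01] [[0.431, 0.855, 0.29, 0.153], [0.902, -0.408, -0.14, 0.509], [-0.002, 0.322, -0.947, 0.373], [0.0, 0.0, 0.0, 1.0]]
```

View pics/w1.png

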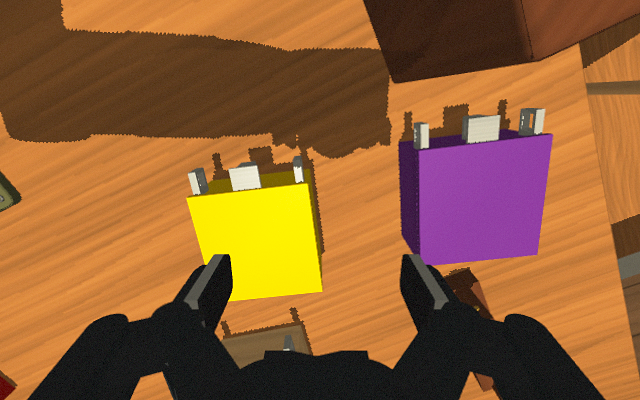

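Request:
{"op": "step_arm", "data": {"deltas": [{"dx":0,"dy":0,"dz":0.05,"yaw":0,"gripper":0},{"dx":0,"dy":0,"dz":0.1,"yaw":0,"gripper":0},{"dx":0.37,"dy":-0.47,"dz":0.1,"yaw":-1.265,"gripper":0},{"dx":0.37,"dy":-0.47,"dz":0.1,"yaw":-1.265,"gripper":0},{"dx":0.37,"dy":-0.47,"dz":0.1,"yaw":-1.265,"gripper":0},{"dx":0.37,"dy":-0.47,"dz":0.1,"yaw":-1.265,"gripper":0},{"dx":0.37,"dy":-0.47,"dz":0.1,"yaw":-1.265,"gripper":0},{"dx":0.37,"dy":-0.47,"dz":0.1,"yaw":-1.265,"gripper":0},{"dx":0.37,"dy":-0.47,"dz":0.1,"yaw":-1.265,"gripper":0},{"dx":0.37,"dy":-0.47,"dz":0.1,"yaw":-1.265,"gripper":0},{"dx":0.37,"dy":-0.47,"dz":0.1,"yaw":-1.265,"gripper":0},{"dx":0.37,"dy":-0.47,"dz":0.1,"yaw":-1.265,"gripper":0},{"dx":0.37,"dy":-0.47,"dz":0.1,"yaw":-1.265,"gripper":0},{"dx":0.37,"dy":-0.47,"dz":0.1,"yaw":-1.265,"gripper":0},{"dx":0.37,"dy":-0.47,"dz":0.1,"yaw":-1.265,"gripper":0}]}}

```text
time_s: 2.02
tool_pos: [0.5956, 0.0047, 0.3456]
eef_rot: [-180.0, -0.0, 82.1]
force: [-0.4, 0.1, -0.8]
grip_width: 0.0856
gripper_force: 0.0
```

Run:
```python
from h import *
s=state();im,c=snap('wrist','w2');print(s['tool_pos'],s['eef_rot'],s['joints'],np.array(c['cam_to_world']).round(3).tolist())
np.save('w2c.npy',c,allow_pickle=True)
```

```text
[0.59563266 0.00474616 0.34557205] [-1.79987380e+02 -1.25204851e-02  8.20634101e+01] [4.49220119e-01 2.12950285e+01 1.62160099e+01 8.49316410e+01
 1.42271678e-02 9.83858073e+01] [[0.99, -0.131, -0.045, 0.609], [-0.138, -0.938, -0.319, 0.087], [-0.001, 0.322, -0.947, 0.474], [0.0, 0.0, 0.0, 1.0]]
```

View pics/w2.png

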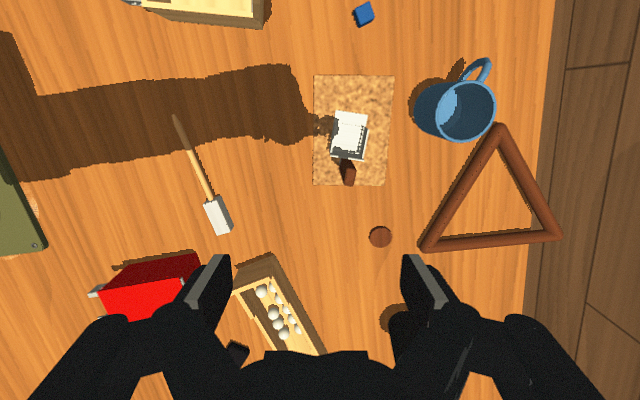

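The wrist view shows the scoop on its mat with its mouth up. The lip corners are at about (336,111) and (369,113), and the grip top is at about (348,178). The mat corners are (314,75), (394,76), (385,186) and (313,184).

Run:
```python
from h import *
c=np.load('w2c.npy',allow_pickle=True).item()
np.set_printoptions(precision=4,suppress=True)
for u,v,z in [(336,111,.006),(369,113,.006),(348,180,.112),(314,75,.004),(394,76,.004),(385,186,.004),(313,184,.004)]: print(u,v,at(c,u,v,z))
im=cv2.imread('pics/w2.png').astype(int);sub=im[95:192,308:398]
hsv=cv2.cvtColor(sub.astype(np.uint8),cv2.COLOR_BGR2HSV)
w=(hsv[...,1]<40)&(hsv[...,2]>150)
d=(hsv[...,2]<110)
for r in range(0,97,2): print(95+r,''.join('W' if w[r,i] else 'd' if d[r,i] else '.' for i in range(15,70)))
```

```text
336 111 [0.636  0.0608 0.006 ]
369 113 [0.6855 0.0509 0.006 ]
348 180 [ 0.6351 -0.0192  0.112 ]
314 75 [0.6099 0.1157 0.004 ]
394 76 [0.7264 0.0979 0.004 ]
385 186 [ 0.7028 -0.0696  0.004 ]
313 184 [ 0.5848 -0.0496  0.004 ]
95 .......................................................
97 .......................................................
99 .......................................................
101 .......................................................
103 .......................................................
105 .......................................................
107 .......................................................
109 .......................................................
111 .............WWWWWWW...................................
113 ............WWWWWWWWWWWWWWWWWWWW.......................
115 ..dddd......WWWWWWWWWWWWWWWWWWWWWWWWWWWWWWWW...........
117 ddddddddddddWWWWWWWWWWWWWWWWWWWWWWWWWWWWWWWW...........
119 ddddddddddddddddWWWWWWWWWWWWWWWWWWWWWWWWWWWW...........
121 d...dddd...ddddWWWWWWWWWWWWWWWWWWWWWWWWWWWW............
123 dddddddddddddddWWWWWWWWWWWWWWWWWWWW
[... 1360 characters left out ...]
.dddddddd......ddd......................
171 .................ddddddd...............................
173 ..................dddddd...............................
175 ..................ddddd................................
177 ...................ddddd...............................
179 ...................ddd.................................
181 ....................dd.................................
183 .....................d.................................
185 .......................................................
187 .......................................................
189 .......................................................
191 .......................................................
```

Request:
{"op": "step_arm", "data": {"deltas": [{"dx":0.042,"dy":-0.022,"dz":-0.05,"yaw":-0.12,"gripper":0},{"dx":0.042,"dy":-0.022,"dz":-0.11,"yaw":-0.12,"gripper":0},{"dx":0.042,"dy":-0.022,"dz":-0.16,"yaw":-0.12,"gripper":0.3},{"dx":0.042,"dy":-0.022,"dz":-0.2,"yaw":-0.12,"gripper":0.3},{"dx":0.042,"dy":-0.022,"dz":-0.24,"yaw":-0.12,"gripper":0.3},{"dx":0.042,"dy":-0.022,"dz":-0.264,"yaw":-0.12,"gripper":0.3},{"dx":0.042,"dy":-0.022,"dz":-0.264,"yaw":-0.12,"gripper":0.3},{"dx":0.042,"dy":-0.022,"dz":-0.264,"yaw":-0.12,"gripper":0.3}]}}

```text
time_s: 3.08
tool_pos: [0.6391, -0.0178, 0.0827]
eef_rot: [179.9, -0.0, 75.2]
force: [-0.5, -0.4, -0.3]
grip_width: 0.0598
gripper_force: 0.0
```

Run:
```python
from h import *
s=state();im,c=snap('wrist','w3');print(s['tool_pos'],s['eef_rot'],s['force'])
```

```text
[ 0.63912468 -0.0177599   0.0827474 ] [ 1.79887782e+02 -2.81480024e-02  7.51515210e+01] [-0.5113713  -0.3906107  -0.31248325]
```

View pics/w3.png

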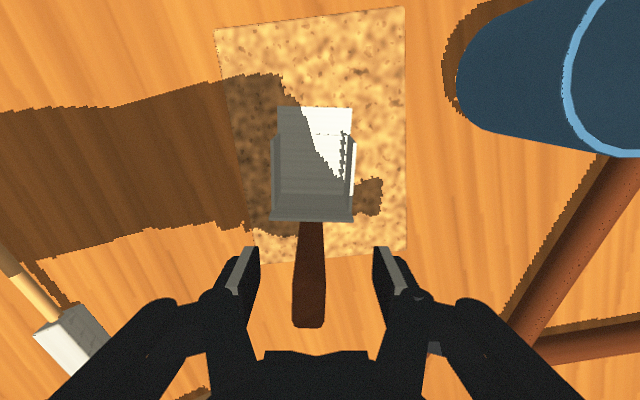

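The grip stands centred between the fingers (columns 295–326, between pads at 258 and 373), and the scoop is square to the tool. I'll close and lift.

Request:
{"op": "step_arm", "data": {"deltas": [{"dx":0,"dy":0,"dz":0,"yaw":0,"gripper":1},{"dx":0,"dy":0,"dz":0,"yaw":0,"gripper":1},{"dx":0,"dy":0,"dz":0,"yaw":0,"gripper":1},{"dx":0,"dy":0,"dz":0,"yaw":0,"gripper":1},{"dx":0,"dy":0,"dz":0,"yaw":0,"gripper":1},{"dx":0,"dy":0,"dz":0,"yaw":0,"gripper":1},{"dx":0,"dy":0,"dz":0,"yaw":0,"gripper":1},{"dx":0,"dy":0,"dz":0.05,"yaw":0,"gripper":1},{"dx":0,"dy":0,"dz":0.1,"yaw":0,"gripper":1},{"dx":0,"dy":0,"dz":0.15,"yaw":0,"gripper":1},{"dx":0,"dy":0,"dz":0.2,"yaw":0,"gripper":1},{"dx":0,"dy":0,"dz":0.2,"yaw":0,"gripper":1}], "grip_force": 40}}

```text
time_s: 4.62
tool_pos: [0.6407, -0.0185, 0.2857]
eef_rot: [179.5, -0.1, 75.1]
force: [0.7, -0.5, -1.5]
grip_width: 0.0137
gripper_force: 42.2
```

Run:
```python
from h import *
s=state();im,c=snap('wrist','w4');print(s['tool_pos'],s['eef_rot'],s['force'],s['wrist_torque'],s['grip_width'])
np.save('w4c.npy',c,allow_pickle=True)
```

```text
[ 0.64071284 -0.01846937  0.28565228] [ 1.79524531e+02 -1.02340471e-01  7.51003788e+01] [ 0.7249871  -0.45129236 -1.48687429] [-0.02005163 -0.07408427 -0.02418537] 0.01365211620690451
```

View pics/w4.png

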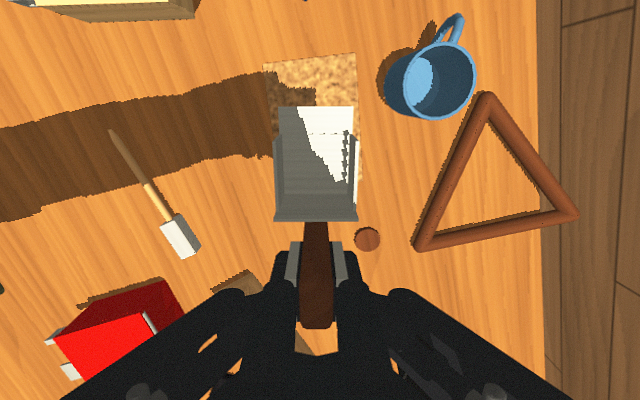

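Request:
{"op": "step_arm", "data": {"deltas": [{"dx":-0.05,"dy":-0.05,"dz":0.02,"yaw":0.1,"gripper":1},{"dx":-0.09,"dy":-0.09,"dz":0.02,"yaw":0.2,"gripper":1},{"dx":-0.13,"dy":-0.13,"dz":0.02,"yaw":0.3,"gripper":1},{"dx":-0.17,"dy":-0.17,"dz":0.02,"yaw":0.4,"gripper":1},{"dx":-0.21,"dy":-0.21,"dz":0.02,"yaw":0.5,"gripper":1},{"dx":-0.24,"dy":-0.25,"dz":0.02,"yaw":0.54,"gripper":1},{"dx":-0.25,"dy":-0.28,"dz":0.02,"yaw":0.54,"gripper":1},{"dx":-0.25,"dy":-0.28,"dz":0.02,"yaw":0.54,"gripper":1},{"dx":-0.25,"dy":-0.28,"dz":0.02,"yaw":0.54,"gripper":1}]}}

```text
time_s: 5.8
tool_pos: [0.3877, -0.2975, 0.2996]
eef_rot: [-179.9, -0.2, 106.0]
force: [0.7, 0.3, -2.0]
grip_width: 0.0134
gripper_force: 42.1
```

Run:
```python
from h import *
s=state();im,c=snap('wrist','w5');print(s['tool_pos'],s['eef_rot'],s['force'],s['wrist_torque'],s['grip_width'])
np.save('w5c.npy',c,allow_pickle=True)
```

```text
[ 0.38774001 -0.29752339  0.29964304] [-1.79903614e+02 -1.76123886e-01  1.06028595e+02] [ 0.6945992   0.28835389 -2.03649995] [-0.01525661 -0.04698901 -0.05788832] 0.013423328738254657
```

View pics/w5.png

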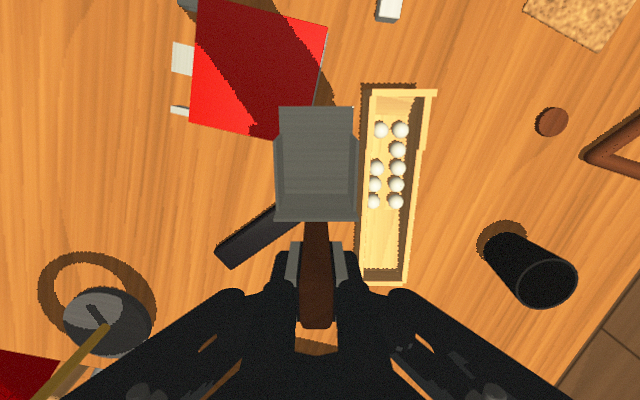

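Run:
```python
from h import *
im=cv2.imread('pics/w5.png')
cv2.imwrite('pics/crop3.png',cv2.resize(cv2.rotate(im[78:298,345:445],cv2.ROTATE_90_COUNTERCLOCKWISE),None,fx=3.6,fy=3.6,interpolation=cv2.INTER_CUBIC))
```

```text
(no output)
```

View pics/crop3.png

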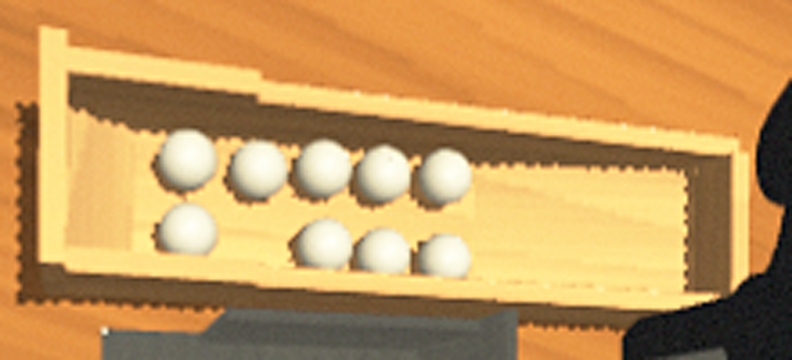

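```bash
cat > tr.py <<'E'
from h import *
from scipy.optimize import least_squares
c=np.load('w5c.npy',allow_pickle=True).item()
P=lambda X,Y,z: at(c,444-Y/3.6,78+X/3.6,z)[:2]
X94=[(67,40,.07),(65,262,.07)]
R=[(150,83,.056),(262,104,.048),(600,140,.048),(700,152,.048)]
L=[(300,268,.048),(440,277,.048),(690,293,.048)]
B=[(735,160,.05),(733,285,.05)]
def loc(p,q):
    d=np.array(q)-p[:2];a=p[2];return np.array([d[0]*np.cos(a)+d[1]*np.sin(a),-d[0]*np.sin(a)+d[1]*np.cos(a)])
def f(p):
    return np.r_[[loc(p,P(*k))[0]-.094 for k in X94],[loc(p,P(*k))[1]+.029 for k in R],[loc(p,P(*k))[1]-.029 for k in L]]
r=least_squares(f,[.48,-.27,1.85]);p=r.x
np.set_printoptions(precision=4,suppress=True)
if __name__=='__main__':
    print(p,np.degrees(p[2]),r.fun*1000)
    print('back',[loc(p,P(*k)) for k in B])
    for X,Y in [(186,160),(258,170),(323,170),(382,175),(443,178),(186,230),(323,245),(382,252),(443,258)]: print(loc(p,P(X,Y,.017))*1000)
E
python3 tr.py
```

```text
[ 0.4872 -0.2812  1.8472] 105.83932263910053 [-0.2769  0.2769  0.0395  0.166  -0.4671 -0.0506 -0.0307  0.0538  0.2891]
back [array([-0.1691, -0.0266]), array([-0.1684,  0.0252])]
[ 51.1763 -14.8557]
[ 23.8657 -13.5964]
[ -1.8403 -15.9563]
[-26.0956 -16.165 ]
[-52.1348 -17.2662]
[51.125  11.6189]
[-1.9315 13.6225]
[-26.2063  14.7683]
[-52.2691  15.4993]
```

Run:
```python
from tr import *
t=np.array([.38774,-.29752]);a=np.radians(106.03)
im=cv2.imread('pics/w5.png');g=cv2.cvtColor(im,cv2.COLOR_BGR2HSV)
print([ (v,im[v,300].tolist()) for v in range(101,111)])
for u,v,z in [(279,107,.2225),(353,106,.2225),(275,216,.269),(357,219,.269)]: print(loc([t[0],t[1],a],at(c,u,v,z)[:2]))
# TCP target for lip at trough x
b=p[2]
for lx in [-70,-8,32]:
    x=(lx-75)/1000; print(lx,p[0]+x*np.cos(b),p[1]+x*np.sin(b))
```

```text
[(101, [15, 9, 122]), (102, [27, 31, 129]), (103, [9, 17, 122]), (104, [5, 9, 123]), (105, [24, 31, 125]), (106, [66, 75, 116]), (107, [97, 109, 108]), (108, [92, 104, 104]), (109, [93, 106, 108]), (110, [90, 100, 100])]
[0.0754 0.0233]
[ 0.0761 -0.0261]
[0.0161 0.0224]
[ 0.0143 -0.0254]
-70 0.5268167942373593 -0.4206626797038791
-8 0.5098944793787302 -0.36101676400275656
32 0.49897685688929205 -0.32253552806654845
```

Request:
{"op": "step_arm", "data": {"deltas": [{"dx":0.035,"dy":-0.03,"dz":0,"yaw":-0.003,"gripper":1},{"dx":0.07,"dy":-0.06,"dz":0,"yaw":-0.003,"gripper":1},{"dx":0.105,"dy":-0.09,"dz":-0.02,"yaw":-0.003,"gripper":1},{"dx":0.139,"dy":-0.123,"dz":-0.05,"yaw":-0.003,"gripper":1},{"dx":0.139,"dy":-0.123,"dz":-0.09,"yaw":-0.003,"gripper":1},{"dx":0.139,"dy":-0.123,"dz":-0.13,"yaw":-0.003,"gripper":1},{"dx":0.139,"dy":-0.123,"dz":-0.16,"yaw":-0.003,"gripper":1},{"dx":0.139,"dy":-0.123,"dz":-0.18,"yaw":-0.003,"gripper":1},{"dx":0.139,"dy":-0.123,"dz":-0.19,"yaw":-0.003,"gripper":1},{"dx":0.139,"dy":-0.123,"dz":-0.197,"yaw":-0.003,"gripper":1},{"dx":0.139,"dy":-0.123,"dz":-0.197,"yaw":-0.003,"gripper":1},{"dx":0.139,"dy":-0.123,"dz":-0.197,"yaw":-0.003,"gripper":1},{"dx":0.139,"dy":-0.123,"dz":-0.197,"yaw":-0.003,"gripper":1}]}}

```text
time_s: 7.48
tool_pos: [0.5278, -0.4217, 0.1052]
eef_rot: [179.9, 0.1, 105.9]
force: [-0.4, -0.2, -2.0]
grip_width: 0.0139
gripper_force: 42.1
```

Run:
```python
from tr import *
im,c2=snap('wrist','w6');s=state();print(s['tool_pos'],s['eef_rot'],s['force'],s['wrist_torque']);print(loc(p,s['tool_pos'][:2]))
```

```text
[ 0.5276 -0.4217  0.1051] [179.958    0.0588 105.8631] [-0.7326  0.9124 -2.316 ] [-0.0479 -0.0454 -0.007 ]
[-0.1462 -0.0005]
```

View pics/w6.png

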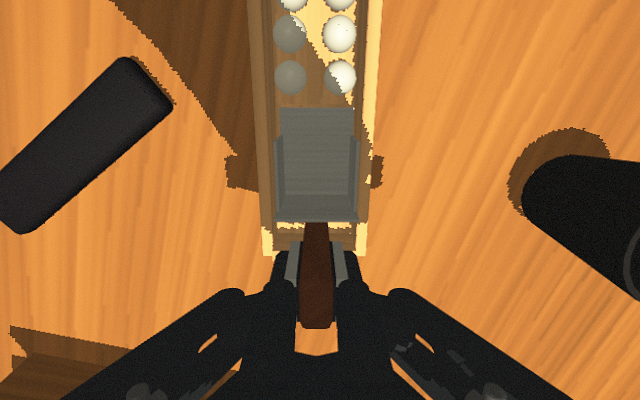

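The scoop is centred in the channel behind the balls: its lip is at row 108 and the nearest balls are at row 77. I'll push forward, descending along the slope.

Request:
{"op": "step_arm", "data": {"deltas": [{"dx":0,"dy":0,"dz":-0.006,"yaw":0,"gripper":1},{"dx":-0.0016,"dy":0.0058,"dz":-0.0075,"yaw":0,"gripper":1},{"dx":-0.0033,"dy":0.0115,"dz":-0.009,"yaw":0,"gripper":1},{"dx":-0.0049,"dy":0.0173,"dz":-0.01,"yaw":0,"gripper":1},{"dx":-0.0065,"dy":0.0231,"dz":-0.0115,"yaw":0,"gripper":1},{"dx":-0.0082,"dy":0.0289,"dz":-0.013,"yaw":0,"gripper":1},{"dx":-0.0098,"dy":0.0346,"dz":-0.014,"yaw":0,"gripper":1},{"dx":-0.0115,"dy":0.0404,"dz":-0.0155,"yaw":0,"gripper":1},{"dx":-0.0131,"dy":0.0462,"dz":-0.017,"yaw":0,"gripper":1},{"dx":-0.0147,"dy":0.0519,"dz":-0.018,"yaw":0,"gripper":1},{"dx":-0.0164,"dy":0.0577,"dz":-0.0193,"yaw":0,"gripper":1},{"dx":-0.018,"dy":0.0635,"dz":-0.0205,"yaw":0,"gripper":1},{"dx":-0.018,"dy":0.0635,"dz":-0.0205,"yaw":0,"gripper":1}]}}

```text
time_s: 9.15
tool_pos: [0.5099, -0.3579, 0.0845]
eef_rot: [179.9, 0.1, 105.9]
force: [-0.3, -1.5, 1.2]
grip_width: 0.0131
gripper_force: 42.6
```

```bash
cat > ck.py <<'E'
from tr import *
import sys
# report: tool in trough frame; balls seen in wrist image (white low-sat blobs)
def balls(name):
    im,c=snap('wrist',name);g=cv2.cvtColor(im,cv2.COLOR_BGR2HSV)
    m=((g[...,1]<70)&(g[...,2]>70)).astype(np.uint8)*255
    return im,c,m
s=state();print('tool',s['tool_pos'],'yaw',s['eef_rot'],'F',s['force'],'M',s['wrist_torque'],'w',s['grip_width'],'loc',loc(p,s['tool_pos'][:2]))
im,c=snap('wrist',sys.argv[1]);g=cv2.cvtColor(im,cv2.COLOR_BGR2GRAY)
e=cv2.HoughCircles(cv2.medianBlur(g,3),cv2.HOUGH_GRADIENT,1,16,param1=80,param2=11,minRadius=9,maxRadius=24)
t=s['tool_pos'];a=np.radians(s['eef_rot'][2])
for u,v,r in (e[0] if e is not None else []):
    b,gr,rr=im[int(v),int(u)].astype(int)
    if v<235 and abs(rr-b)<45: print('circle',int(u),int(v),round(float(r),1),(b,gr,rr),'trough@.017',(loc(p,at(c,u,v,.017)[:2])*1000).round(0))
E
python3 ck.py w7
```

```text
tool [ 0.5099 -0.3579  0.0845] yaw [179.9365   0.0705 105.8837] F [-0.3449 -1.5111  1.1825] M [-0.1027 -0.0216  0.0283] w 0.013094299319069518 loc [-0.08   -0.0008]
circle 342 98 17.4 (np.int64(116), np.int64(138), np.int64(143)) trough@.017 [  1. -19.]
circle 344 39 18.8 (np.int64(238), np.int64(253), np.int64(254)) trough@.017 [ 34. -19.]
circle 317 6 18.8 (np.int64(234), np.int64(251), np.int64(253)) trough@.017 [50. -3.]
circle 283 19 18.8 (np.int64(111), np.int64(133), np.int64(141)) trough@.017 [44. 17.]
circle 283 59 16.6 (np.int64(117), np.int64(139), np.int64(149)) trough@.017 [23. 17.]
circle 320 66 18.5 (np.int64(122), np.int64(145), np.int64(148)) trough@.017 [19. -5.]
circle 132 175 19.9 (np.int64(41), np.int64(41), np.int64(41)) trough@.017 [-49. 122.]
circle 299 95 15.9 (np.int64(117), np.int64(139), np.int64(142)) trough@.017 [2. 8.]
circle 295 38 9.6 (np.int64(95), np.int64(115), np.int64(117)) trough@.017 [34. 10.]
circle 163 199 9.4 (np.int64(21), np.int64(23), np.int64(23)) trough@.017 [-67. 104.]
```

Request:
{"op": "step_arm", "data": {"deltas": [{"dx":-0.0014,"dy":0.0048,"dz":0,"yaw":0,"gripper":1},{"dx":-0.0027,"dy":0.0096,"dz":0,"yaw":0,"gripper":1},{"dx":-0.0041,"dy":0.0144,"dz":0,"yaw":0,"gripper":1},{"dx":-0.0055,"dy":0.0192,"dz":0,"yaw":0,"gripper":1},{"dx":-0.0068,"dy":0.024,"dz":0,"yaw":0,"gripper":1},{"dx":-0.0082,"dy":0.0289,"dz":0,"yaw":0,"gripper":1},{"dx":-0.0095,"dy":0.0337,"dz":0,"yaw":0,"gripper":1},{"dx":-0.0095,"dy":0.0337,"dz":0,"yaw":0,"gripper":1}]}}

```text
time_s: 10.2
tool_pos: [0.5003, -0.3237, 0.0843]
eef_rot: [179.9, 0.0, 105.9]
force: [1.9, -2.0, 5.6]
grip_width: 0.0136
gripper_force: 43.3
```

```bash
python3 ck.py w8
```

```text
tool [ 0.5003 -0.3237  0.0843] yaw [179.9268   0.0114 105.8925] F [ 1.877  -2.0185  5.6182] M [-0.249  -0.2301 -0.0499] w 0.013553140671195014 loc [-0.0445 -0.001 ]
circle 312 141 16.1 (np.int64(128), np.int64(150), np.int64(154)) trough@.017 [ 9. -0.]
circle 340 120 18.5 (np.int64(124), np.int64(142), np.int64(149)) trough@.017 [ 23. -18.]
circle 345 21 20.0 (np.int64(246), np.int64(254), np.int64(255)) trough@.017 [ 78. -20.]
circle 286 119 17.2 (np.int64(116), np.int64(139), np.int64(145)) trough@.017 [23. 16.]
circle 341 77 18.8 (np.int64(236), np.int64(252), np.int64(254)) trough@.017 [ 48. -18.]
circle 315 97 17.4 (np.int64(119), np.int64(140), np.int64(146)) trough@.017 [37. -2.]
circle 284 75 17.1 (np.int64(116), np.int64(139), np.int64(146)) trough@.017 [49. 17.]
circle 318 46 19.0 (np.int64(246), np.int64(254), np.int64(255)) trough@.017 [65. -4.]
circle 281 31 17.7 (np.int64(123), np.int64(142), np.int64(146)) trough@.017 [73. 18.]
circle 357 144 23.0 (np.int64(93), np.int64(103), np.int64(103)) trough@.017 [  7. -30.]
circle 142 223 20.1 (np.int64(36), np.int64(33), np.int64(36)) trough@.017 [-50. 122.]
```

Request:
{"op": "step_arm", "data": {"deltas": [{"dx":-0.0011,"dy":0.0038,"dz":0,"yaw":0,"gripper":1},{"dx":-0.0022,"dy":0.0077,"dz":0,"yaw":0,"gripper":1},{"dx":-0.0033,"dy":0.0115,"dz":0,"yaw":0,"gripper":1},{"dx":-0.0044,"dy":0.0154,"dz":0,"yaw":0,"gripper":1},{"dx":-0.0044,"dy":0.0154,"dz":0,"yaw":0,"gripper":1},{"dx":-0.0044,"dy":0.0154,"dz":0,"yaw":0,"gripper":1}]}}

```text
time_s: 11.0
tool_pos: [0.4963, -0.3105, 0.0848]
eef_rot: [180.0, 0.3, 105.9]
force: [1.1, -6.5, 6.9]
grip_width: 0.0136
gripper_force: 43.2
```

```bash
python3 ck.py w9
```

```text
tool [ 0.4963 -0.3105  0.0848] yaw [179.9736   0.2503 105.8582] F [ 1.0534 -6.4837  6.917 ] M [-1.2191 -0.1738  0.1173] w 0.013579452059067921 loc [-0.0307 -0.0007]
circle 342 121 16.6 (np.int64(123), np.int64(147), np.int64(150)) trough@.017 [ 36. -19.]
circle 313 141 16.3 (np.int64(131), np.int64(156), np.int64(158)) trough@.017 [23. -1.]
circle 284 39 22.2 (np.int64(123), np.int64(142), np.int64(148)) trough@.017 [83. 16.]
circle 346 37 21.2 (np.int64(247), np.int64(254), np.int64(255)) trough@.017 [ 84. -20.]
circle 286 120 17.7 (np.int64(124), np.int64(145), np.int64(153)) trough@.017 [36. 17.]
circle 319 60 22.3 (np.int64(118), np.int64(138), np.int64(143)) trough@.017 [71. -4.]
circle 285 79 18.6 (np.int64(126), np.int64(145), np.int64(153)) trough@.017 [61. 17.]
circle 315 102 19.9 (np.int64(115), np.int64(139), np.int64(145)) trough@.017 [47. -2.]
circle 146 231 15.2 (np.int64(23), np.int64(20), np.int64(20)) trough@.017 [-42. 121.]
circle 344 76 15.4 (np.int64(233), np.int64(250), np.int64(252)) trough@.017 [ 63. -20.]
```

Request:
{"op": "step_arm", "data": {"deltas": [{"dx":0,"dy":0,"dz":0,"yaw":0,"gripper":1},{"dx":-0.0011,"dy":0.0038,"dz":0,"yaw":0,"gripper":1},{"dx":-0.0022,"dy":0.0077,"dz":0,"yaw":0,"gripper":1},{"dx":-0.0033,"dy":0.0115,"dz":0,"yaw":0,"gripper":1},{"dx":-0.0033,"dy":0.0115,"dz":0,"yaw":0,"gripper":1},{"dx":-0.0033,"dy":0.0115,"dz":0,"yaw":0,"gripper":1}], "grip_force": 80}}

```text
time_s: 11.8
tool_pos: [0.4945, -0.3027, 0.086]
eef_rot: [180.0, 0.7, 105.8]
force: [1.6, -12.9, 6.4]
grip_width: 0.0132
gripper_force: 79.2
```

```bash
python3 ck.py w10
```

```text
tool [ 0.4945 -0.3027  0.086 ] yaw [179.9574   0.7366 105.8018] F [  1.6177 -12.9295   6.3675] M [-2.9135 -0.1867  0.2083] w 0.013159975503597808 loc [-0.0227 -0.0011]
circle 342 122 16.6 (np.int64(123), np.int64(147), np.int64(150)) trough@.017 [ 42. -20.]
circle 280 47 20.1 (np.int64(118), np.int64(141), np.int64(146)) trough@.017 [86. 18.]
circle 351 49 22.3 (np.int64(245), np.int64(254), np.int64(254)) trough@.017 [ 85. -24.]
circle 312 143 16.0 (np.int64(126), np.int64(149), np.int64(152)) trough@.017 [29. -0.]
circle 286 121 18.8 (np.int64(125), np.int64(145), np.int64(152)) trough@.017 [43. 16.]
circle 284 84 17.7 (np.int64(129), np.int64(151), np.int64(155)) trough@.017 [65. 17.]
circle 315 69 22.1 (np.int64(118), np.int64(140), np.int64(145)) trough@.017 [74. -2.]
circle 348 85 14.4 (np.int64(120), np.int64(141), np.int64(146)) trough@.017 [ 65. -23.]
```

Request:
{"op": "step_arm", "data": {"deltas": [{"dx":0,"dy":-0.003,"dz":0.002,"yaw":0,"gripper":1},{"dx":0.0005,"dy":-0.006,"dz":0.006,"yaw":0,"gripper":1},{"dx":0.001,"dy":-0.008,"dz":0.01,"yaw":0,"gripper":1},{"dx":0.0015,"dy":-0.01,"dz":0.015,"yaw":0,"gripper":1},{"dx":0.0015,"dy":-0.01,"dz":0.02,"yaw":0,"gripper":1},{"dx":0.0015,"dy":-0.01,"dz":0.022,"yaw":0,"gripper":1},{"dx":0.0015,"dy":-0.01,"dz":0.022,"yaw":0,"gripper":1},{"dx":0.0015,"dy":-0.01,"dz":0.022,"yaw":0,"gripper":1}]}}

```text
time_s: 12.85
tool_pos: [0.4935, -0.3069, 0.1057]
eef_rot: [-180.0, -0.0, 105.9]
force: [0.0, -1.1, -1.5]
grip_width: 0.0131
gripper_force: 78.2
```

```bash
python3 ck.py w11; python3 -c "
import cv2;im=cv2.imread('pics/w11.png')[0:250,210:430];cv2.imwrite('pics/crop4.png',cv2.resize(im,None,fx=2.4,fy=2.4,interpolation=2))"
```

```text
tool [ 0.4935 -0.3069  0.1057] yaw [-179.9883   -0.0292  105.8801] F [ 0.0499 -1.1411 -1.4574] M [-0.0601 -0.0163  0.024 ] w 0.013083726914991854 loc [-0.0265  0.001 ]
circle 345 59 17.2 (np.int64(244), np.int64(254), np.int64(254)) trough@.017 [ 79. -20.]
circle 292 124 17.4 (np.int64(125), np.int64(148), np.int64(155)) trough@.017 [36. 16.]
circle 348 117 19.9 (np.int64(122), np.int64(142), np.int64(147)) trough@.017 [ 41. -24.]
circle 319 145 16.3 (np.int64(122), np.int64(141), np.int64(149)) trough@.017 [21. -3.]
circle 288 59 17.4 (np.int64(127), np.int64(149), np.int64(156)) trough@.017 [79. 18.]
circle 343 98 15.5 (np.int64(125), np.int64(146), np.int64(154)) trough@.017 [ 54. -20.]
circle 317 79 17.1 (np.int64(112), np.int64(134), np.int64(139)) trough@.017 [66. -1.]
circle 155 232 18.8 (np.int64(36), np.int64(36), np.int64(38)) trough@.017 [-49. 129.]
```

View pics/crop4.png

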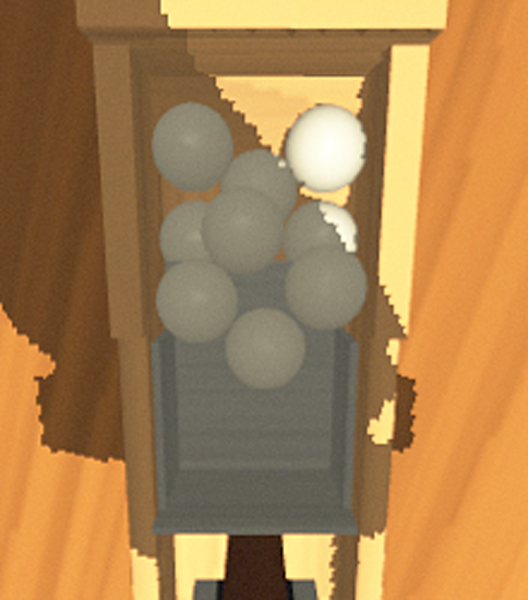

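Four balls are up: three at the lip and one resting on top. I'll retreat gently and stop abruptly so they roll back into the scoop.

Request:
{"op": "step_arm", "data": {"deltas": [{"dx":0.0003,"dy":-0.001,"dz":0,"yaw":0,"gripper":1},{"dx":0.0011,"dy":-0.0038,"dz":0,"yaw":0,"gripper":1},{"dx":0.0025,"dy":-0.0087,"dz":0,"yaw":0,"gripper":1},{"dx":0.0044,"dy":-0.0154,"dz":0,"yaw":0,"gripper":1},{"dx":0.0068,"dy":-0.024,"dz":0,"yaw":0,"gripper":1},{"dx":0.0098,"dy":-0.0346,"dz":0,"yaw":0,"gripper":1},{"dx":0.0134,"dy":-0.0471,"dz":0,"yaw":0,"gripper":1},{"dx":0.0175,"dy":-0.0616,"dz":0,"yaw":0,"gripper":1},{"dx":0.0221,"dy":-0.0779,"dz":0,"yaw":0,"gripper":1},{"dx":0.0273,"dy":-0.0962,"dz":0,"yaw":0,"gripper":1},{"dx":0.0273,"dy":-0.0962,"dz":0,"yaw":0,"gripper":1},{"dx":0.0273,"dy":-0.0962,"dz":0,"yaw":0,"gripper":1},{"dx":0.0273,"dy":-0.0962,"dz":0,"yaw":0,"gripper":1}]}}

```text
time_s: 14.52
tool_pos: [0.5206, -0.4027, 0.1057]
eef_rot: [-180.0, -0.0, 105.9]
force: [-0.7, 0.4, -2.1]
grip_width: 0.0127
gripper_force: 78.2
```

```bash
python3 ck.py w12
```

```text
tool [ 0.5206 -0.4027  0.1057] yaw [-179.9766   -0.0493  105.899 ] F [-0.7237  0.375  -2.0788] M [-0.0691  0.0055 -0.0161] w 0.012707581973877207 loc [-0.126  0.001]
circle 298 126 16.7 (np.int64(117), np.int64(138), np.int64(146)) trough@.017 [-65.  12.]
circle 341 120 17.4 (np.int64(124), np.int64(145), np.int64(150)) trough@.017 [-60. -19.]
circle 319 162 15.6 (np.int64(122), np.int64(144), np.int64(149)) trough@.017 [-91.  -3.]
circle 133 106 18.5 (np.int64(37), np.int64(36), np.int64(39)) trough@.017 [-51. 127.]
circle 164 129 16.1 (np.int64(39), np.int64(39), np.int64(42)) trough@.017 [-67. 109.]
```

Request:
{"op": "step_arm", "data": {"deltas": [{"dx":-0.0049,"dy":0.0173,"dz":0,"yaw":0,"gripper":1},{"dx":-0.0093,"dy":0.0327,"dz":0,"yaw":0,"gripper":1},{"dx":-0.0128,"dy":0.0452,"dz":0,"yaw":0,"gripper":1},{"dx":-0.0156,"dy":0.0548,"dz":0,"yaw":0,"gripper":1},{"dx":-0.0177,"dy":0.0625,"dz":0,"yaw":0,"gripper":1},{"dx":-0.0191,"dy":0.0673,"dz":0,"yaw":0,"gripper":1},{"dx":-0.0199,"dy":0.0702,"dz":0,"yaw":0,"gripper":1},{"dx":-0.0199,"dy":0.0702,"dz":0,"yaw":0,"gripper":1},{"dx":-0.0196,"dy":0.0692,"dz":0,"yaw":0,"gripper":1},{"dx":-0.0188,"dy":0.0664,"dz":0,"yaw":0,"gripper":1},{"dx":-0.0175,"dy":0.0616,"dz":0,"yaw":0,"gripper":1},{"dx":-0.0156,"dy":0.0548,"dz":0,"yaw":0,"gripper":1},{"dx":-0.0131,"dy":0.0462,"dz":0,"yaw":0,"gripper":1},{"dx":-0.0101,"dy":0.0356,"dz":0,"yaw":0,"gripper":1},{"dx":-0.0065,"dy":0.0231,"dz":0,"yaw":0,"gripper":1},{"dx":-0.0025,"dy":0.0087,"dz":0,"yaw":0,"gripper":1},{"dx":0.0019,"dy":-0.0067,"dz":0,"yaw":0,"gripper":1},{"dx":0.0019,"dy":-0.0067,"dz":0,"yaw":0,"gripper":1},{"dx":0.0019,"dy":-0.0067,"dz":0,"yaw":0,"gripper":1}]}}

```text
time_s: 16.95
tool_pos: [0.5226, -0.4099, 0.1055]
eef_rot: [-180.0, -0.1, 105.9]
force: [-0.2, -0.4, -2.0]
grip_width: 0.0131
gripper_force: 78.2
```

```bash
python3 ck.py w13
```

```text
tool [ 0.5226 -0.4099  0.1055] yaw [-179.9801   -0.0553  105.8594] F [-0.2391 -0.4494 -2.0231] M [-0.0834  0.0014  0.0436] w 0.013071188630651478 loc [-0.1335  0.0011]
circle 318 184 15.4 (np.int64(124), np.int64(143), np.int64(148)) trough@.017 [-115.   -2.]
circle 333 130 16.9 (np.int64(119), np.int64(137), np.int64(145)) trough@.017 [-75. -13.]
circle 31 229 18.8 (np.int64(29), np.int64(33), np.int64(37)) trough@.017 [-153.  226.]
circle 163 120 15.0 (np.int64(35), np.int64(38), np.int64(39)) trough@.017 [-68. 108.]
circle 129 96 20.0 (np.int64(33), np.int64(33), np.int64(39)) trough@.017 [-52. 129.]
```

Request:
{"op": "step_arm", "data": {"deltas": [{"dx":-0.006,"dy":0.0212,"dz":0,"yaw":0,"gripper":1},{"dx":-0.0109,"dy":0.0385,"dz":0,"yaw":0,"gripper":1},{"dx":-0.0147,"dy":0.0519,"dz":0,"yaw":0,"gripper":1},{"dx":-0.0175,"dy":0.0616,"dz":0,"yaw":0,"gripper":1},{"dx":-0.0191,"dy":0.0673,"dz":0,"yaw":0,"gripper":1},{"dx":-0.0199,"dy":0.0702,"dz":0,"yaw":0,"gripper":1},{"dx":-0.0202,"dy":0.0712,"dz":0,"yaw":0,"gripper":1},{"dx":-0.0199,"dy":0.0702,"dz":0,"yaw":0,"gripper":1},{"dx":-0.0191,"dy":0.0673,"dz":0,"yaw":0,"gripper":1},{"dx":-0.0177,"dy":0.0625,"dz":0,"yaw":0,"gripper":1},{"dx":-0.0156,"dy":0.0548,"dz":0,"yaw":0,"gripper":1},{"dx":-0.0128,"dy":0.0452,"dz":0,"yaw":0,"gripper":1},{"dx":-0.0093,"dy":0.0327,"dz":0,"yaw":0,"gripper":1},{"dx":-0.0049,"dy":0.0173,"dz":0,"yaw":0,"gripper":1},{"dx":0,"dy":0,"dz":0,"yaw":0,"gripper":1},{"dx":0,"dy":0,"dz":0,"yaw":0,"gripper":1},{"dx":0,"dy":0,"dz":0,"yaw":0,"gripper":1}]}}

```text
time_s: 19.12
tool_pos: [0.5225, -0.4099, 0.1055]
eef_rot: [-180.0, -0.1, 105.9]
force: [-0.4, -0.1, -2.0]
grip_width: 0.0131
gripper_force: 78.3
```

```bash
python3 ck.py w14;  python3 -c "
import cv2;im=cv2.imread('pics/w14.png')[0:250,210:430];cv2.imwrite('pics/crop5.png',cv2.resize(im,None,fx=2.4,fy=2.4,interpolation=2))"
```

```text
tool [ 0.5225 -0.4099  0.1055] yaw [-179.9789   -0.0599  105.8563] F [-0.4335 -0.0514 -1.9545] M [-0.006  -0.0627  0.0099] w 0.013052396815700792 loc [-0.1335  0.0012]
circle 317 172 16.3 (np.int64(116), np.int64(137), np.int64(140)) trough@.017 [-106.   -1.]
circle 321 39 16.7 (np.int64(239), np.int64(253), np.int64(254)) trough@.017 [-16.  -4.]
circle 290 3 18.8 (np.int64(246), np.int64(254), np.int64(254)) trough@.017 [ 4. 16.]
circle 158 116 22.1 (np.int64(37), np.int64(38), np.int64(42)) trough@.017 [-65. 111.]
circle 131 94 17.6 (np.int64(34), np.int64(38), np.int64(35)) trough@.017 [-51. 127.]
```

View pics/crop5.png

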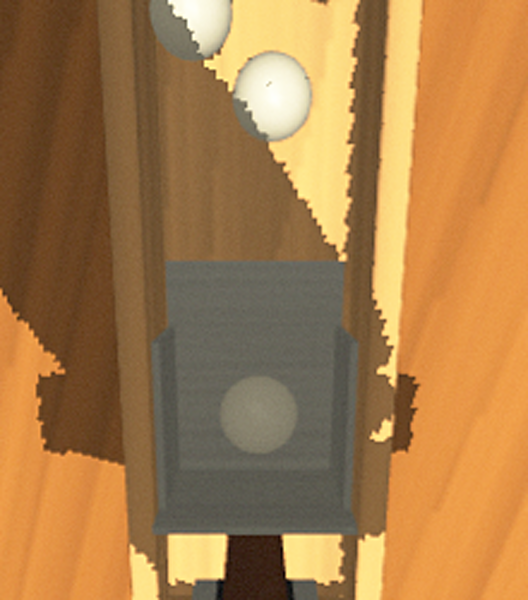

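Shaking lost two balls back into the trough, which leaves one in the scoop. Next load I'll scoop again, then tilt the nose up by backing the grip against the back wall.

Request:
{"op": "step_arm", "data": {"deltas": [{"dx":-0.0008,"dy":0.0029,"dz":-0.0085,"yaw":0,"gripper":1},{"dx":-0.0022,"dy":0.0077,"dz":-0.0105,"yaw":0,"gripper":1},{"dx":-0.0041,"dy":0.0144,"dz":-0.0125,"yaw":0,"gripper":1},{"dx":-0.0063,"dy":0.0221,"dz":-0.0145,"yaw":0,"gripper":1},{"dx":-0.0085,"dy":0.0298,"dz":-0.0165,"yaw":0,"gripper":1},{"dx":-0.0106,"dy":0.0375,"dz":-0.018,"yaw":0,"gripper":1},{"dx":-0.0128,"dy":0.0452,"dz":-0.0198,"yaw":0,"gripper":1},{"dx":-0.015,"dy":0.0529,"dz":-0.0212,"yaw":0,"gripper":1},{"dx":-0.0169,"dy":0.0596,"dz":-0.0212,"yaw":0,"gripper":1},{"dx":-0.0188,"dy":0.0664,"dz":-0.0212,"yaw":0,"gripper":1},{"dx":-0.0207,"dy":0.0731,"dz":-0.0212,"yaw":0,"gripper":1},{"dx":-0.0224,"dy":0.0789,"dz":-0.0212,"yaw":0,"gripper":1},{"dx":-0.0237,"dy":0.0837,"dz":-0.0212,"yaw":0,"gripper":1},{"dx":-0.0248,"dy":0.0875,"dz":-0.0212,"yaw":0,"gripper":1},{"dx":-0.0256,"dy":0.0904,"dz":-0.0212,"yaw":0,"gripper":1},{"dx":-0.0262,"dy":0.0924,"dz":-0.0212,"yaw":0,"gripper":1},{"dx":-0.0262,"dy":0.0924,"dz":-0.0212,"yaw":0,"gripper":1}]}}

```text
time_s: 21.3
tool_pos: [0.4971, -0.318, 0.085]
eef_rot: [180.0, 0.1, 105.9]
force: [-0.2, -4.3, 5.3]
grip_width: 0.013
gripper_force: 79.0
```

```bash
python3 ck.py w15
```

```text
tool [ 0.4971 -0.318   0.085 ] yaw [179.9532   0.0515 105.866 ] F [-0.2005 -4.2549  5.3001] M [-0.6117 -0.211  -0.074 ] w 0.012989049332336354 loc [-0.0381  0.0006]
circle 347 47 18.8 (np.int64(244), np.int64(254), np.int64(254)) trough@.017 [ 71. -20.]
circle 316 184 15.4 (np.int64(128), np.int64(150), np.int64(156)) trough@.017 [-14.  -1.]
circle 337 126 16.9 (np.int64(126), np.int64(146), np.int64(152)) trough@.017 [ 25. -15.]
circle 315 152 16.6 (np.int64(132), np.int64(154), np.int64(158)) trough@.017 [ 8. -1.]
circle 286 46 19.6 (np.int64(122), np.int64(144), np.int64(149)) trough@.017 [72. 17.]
circle 292 129 18.5 (np.int64(116), np.int64(138), np.int64(145)) trough@.017 [23. 14.]
circle 317 68 17.7 (np.int64(127), np.int64(149), np.int64(154)) trough@.017 [60. -2.]
circle 348 86 13.2 (np.int64(235), np.int64(251), np.int64(253)) trough@.017 [ 50. -21.]
circle 289 90 18.8 (np.int64(122), np.int64(142), np.int64(146)) trough@.017 [47. 16.]
circle 140 229 18.8 (np.int64(30), np.int64(28), np.int64(31)) trough@.017 [-48. 126.]
```

Request:
{"op": "step_arm", "data": {"deltas": [{"dx":0.0003,"dy":-0.001,"dz":0.003,"yaw":0,"gripper":1},{"dx":0.0005,"dy":-0.0019,"dz":0.007,"yaw":0,"gripper":1},{"dx":0.0008,"dy":-0.0029,"dz":0.012,"yaw":0,"gripper":1},{"dx":0.0011,"dy":-0.0038,"dz":0.017,"yaw":0,"gripper":1},{"dx":0.0014,"dy":-0.0048,"dz":0.021,"yaw":0,"gripper":1},{"dx":0.0019,"dy":-0.0067,"dz":0.023,"yaw":0,"gripper":1},{"dx":0.003,"dy":-0.0106,"dz":0.023,"yaw":0,"gripper":1},{"dx":0.0046,"dy":-0.0164,"dz":0.023,"yaw":0,"gripper":1},{"dx":0.0068,"dy":-0.024,"dz":0.023,"yaw":0,"gripper":1},{"dx":0.0095,"dy":-0.0337,"dz":0.023,"yaw":0,"gripper":1},{"dx":0.0128,"dy":-0.0452,"dz":0.023,"yaw":0,"gripper":1},{"dx":0.0164,"dy":-0.0577,"dz":0.023,"yaw":0,"gripper":1},{"dx":0.0202,"dy":-0.0712,"dz":0.023,"yaw":0,"gripper":1},{"dx":0.024,"dy":-0.0847,"dz":0.023,"yaw":0,"gripper":1},{"dx":0.0278,"dy":-0.0981,"dz":0.023,"yaw":0,"gripper":1},{"dx":0.03,"dy":-0.1058,"dz":0.023,"yaw":0,"gripper":1},{"dx":0.03,"dy":-0.1058,"dz":0.023,"yaw":0,"gripper":1},{"dx":0.03,"dy":-0.1058,"dz":0.023,"yaw":0,"gripper":1}], "grip_force": 40}}

```text
time_s: 23.6
tool_pos: [0.5264, -0.4231, 0.1075]
eef_rot: [-180.0, -0.0, 105.9]
force: [-0.8, -0.3, -2.5]
grip_width: 0.0128
gripper_force: 78.3
```

```bash
python3 ck.py w16
```

```text
tool [ 0.5264 -0.4231  0.1075] yaw [-179.9823   -0.0456  105.8801] F [-0.7741 -0.2865 -2.5402] M [-0.0477  0.0021 -0.0175] w 0.01284917364957594 loc [-0.1472  0.001 ]
circle 317 184 15.8 (np.int64(125), np.int64(146), np.int64(153)) trough@.017 [-130.   -2.]
circle 337 125 17.7 (np.int64(117), np.int64(136), np.int64(142)) trough@.017 [-85. -16.]
circle 294 126 16.9 (np.int64(118), np.int64(138), np.int64(144)) trough@.017 [-86.  15.]
circle 316 151 16.7 (np.int64(126), np.int64(147), np.int64(152)) trough@.017 [-104.   -1.]
circle 129 73 17.7 (np.int64(33), np.int64(33), np.int64(38)) trough@.017 [-51. 127.]
circle 161 101 16.0 (np.int64(38), np.int64(38), np.int64(39)) trough@.017 [-69. 108.]
circle 291 213 16.6 (np.int64(77), np.int64(89), np.int64(89)) trough@.017 [-154.   19.]
```

Request:
{"op": "step_arm", "data": {"deltas": [{"dx":0.0008,"dy":-0.0029,"dz":0,"yaw":0,"gripper":1},{"dx":0.0016,"dy":-0.0058,"dz":0,"yaw":0,"gripper":1},{"dx":0.0025,"dy":-0.0087,"dz":0,"yaw":0,"gripper":1},{"dx":0.0033,"dy":-0.0115,"dz":0,"yaw":0,"gripper":1},{"dx":0.0041,"dy":-0.0144,"dz":0,"yaw":0,"gripper":1},{"dx":0.0049,"dy":-0.0173,"dz":0,"yaw":0,"gripper":1},{"dx":0.0049,"dy":-0.0173,"dz":0,"yaw":0,"gripper":1},{"dx":0.0049,"dy":-0.0173,"dz":0,"yaw":0,"gripper":1}], "grip_force": 40}}

```text
time_s: 24.65
tool_pos: [0.5298, -0.4352, 0.1069]
eef_rot: [-180.0, -0.7, 106.0]
force: [-2.7, 12.3, 3.1]
grip_width: 0.0129
gripper_force: 78.7
```

```bash
python3 ck.py w17
```

```text
tool [ 0.5298 -0.4352  0.1069] yaw [-179.9828   -0.671   105.9753] F [-2.6919 12.3303  3.1362] M [ 2.8039  0.64   -0.0251] w 0.012941007078147465 loc [-0.1598  0.0011]
circle 292 115 17.4 (np.int64(111), np.int64(133), np.int64(139)) trough@.017 [-90.  17.]
circle 339 114 17.7 (np.int64(120), np.int64(138), np.int64(145)) trough@.017 [-89. -17.]
circle 317 174 16.5 (np.int64(121), np.int64(143), np.int64(147)) trough@.017 [-133.   -1.]
circle 316 142 16.3 (np.int64(120), np.int64(142), np.int64(145)) trough@.017 [-109.   -1.]
circle 125 54 17.7 (np.int64(34), np.int64(35), np.int64(37)) trough@.017 [-51. 128.]
circle 164 88 9.6 (np.int64(32), np.int64(27), np.int64(28)) trough@.017 [-72. 105.]
```

Request:
{"op": "step_arm", "data": {"deltas": [{"dx":0.0008,"dy":-0.0029,"dz":0,"yaw":0,"gripper":1},{"dx":0.0016,"dy":-0.0058,"dz":0,"yaw":0,"gripper":1},{"dx":0.0025,"dy":-0.0087,"dz":0,"yaw":0,"gripper":1},{"dx":0.0025,"dy":-0.0087,"dz":0,"yaw":0,"gripper":1},{"dx":0,"dy":0,"dz":0.005,"yaw":0,"gripper":1},{"dx":-0.0041,"dy":0.0144,"dz":0.01,"yaw":0,"gripper":1},{"dx":-0.0049,"dy":0.0173,"dz":0.02,"yaw":0,"gripper":1},{"dx":-0.0049,"dy":0.0173,"dz":0.03,"yaw":0,"gripper":1},{"dx":-0.0049,"dy":0.0173,"dz":0.03,"yaw":0,"gripper":1}], "grip_force": 40}}

```text
time_s: 25.82
tool_pos: [0.5277, -0.4247, 0.1395]
eef_rot: [179.9, 0.2, 105.9]
force: [0.2, 0.8, -2.6]
grip_width: 0.0131
gripper_force: 77.5
```

```bash
python3 ck.py w18
python3 - <<'E'
from h import *
im=cv2.imread('pics/w18.png')
# lip row: first row in column 318 that turns gray
for n in ['w16','w18']:
    im=cv2.imread(f'pics/{n}.png').astype(int); col=im[:200,300]; print(n,[(v,abs(col[v,2]-col[v,0])) for v in range(80,125,3)])
E
```

```text
tool [ 0.5277 -0.4247  0.1395] yaw [179.88     0.194  105.8572] F [ 0.1817  0.7678 -2.6295] M [-0.1    -0.0595 -0.0173] w 0.013103527920017994 loc [-0.1491  0.0002]
circle 315 129 17.7 (np.int64(122), np.int64(144), np.int64(149)) trough@.017 [-94.  -1.]
circle 316 162 16.5 (np.int64(126), np.int64(148), np.int64(153)) trough@.017 [-122.   -2.]
circle 341 101 19.9 (np.int64(115), np.int64(137), np.int64(142)) trough@.017 [-72. -22.]
circle 291 99 19.9 (np.int64(121), np.int64(141), np.int64(146)) trough@.017 [-70.  18.]
circle 150 73 15.4 (np.int64(41), np.int64(42), np.int64(43)) trough@.017 [-51. 128.]
circle 290 189 22.3 (np.int64(80), np.int64(93), np.int64(96)) trough@.017 [-146.   21.]
circle 602 204 18.8 (np.int64(23), np.int64(21), np.int64(27)) trough@.017 [-160. -259.]
w16 [(80, np.int64(81)), (83, np.int64(79)), (86, np.int64(76)), (89, np.int64(81)), (92, np.int64(82)), (95, np.int64(83)), (98, np.int64(81)), (101, np.int64(83)), (104, np.int64(75)), (107, np.int64(82)), (110, np.int64(16)), (113, np.int64(26)), (116, np.int64(27)), (119, np.int64(28)), (122, np.int64(27))]
w18 [(80, np.int64(14)), (83, np.int64(19)), (86, np.int64(26)), (89, np.int64(24)), (92, np.int64(28)), (95, np.int64(27)), (98, np.int64(27)), (101, np.int64(27)), (104, np.int64(26)), (107, np.int64(27)), (110, np.int64(27)), (113, np.int64(23)), (116, np.int64(23)), (119, np.int64(18)), (122, np.int64(26))]
```

Request:
{"op": "step_arm", "data": {"deltas": [{"dx":0,"dy":0,"dz":0.02,"yaw":0,"gripper":1},{"dx":0,"dy":0,"dz":0.05,"yaw":0,"gripper":1},{"dx":0,"dy":0,"dz":0.08,"yaw":0,"gripper":1},{"dx":0,"dy":0.01,"dz":0.1,"yaw":0,"gripper":1},{"dx":-0.002,"dy":0.03,"dz":0.11,"yaw":-0.02,"gripper":1},{"dx":-0.005,"dy":0.06,"dz":0.11,"yaw":-0.05,"gripper":1},{"dx":-0.008,"dy":0.1,"dz":0.11,"yaw":-0.08,"gripper":1},{"dx":-0.01,"dy":0.14,"dz":0.11,"yaw":-0.11,"gripper":1},{"dx":-0.013,"dy":0.18,"dz":0.11,"yaw":-0.14,"gripper":1},{"dx":-0.016,"dy":0.22,"dz":0.11,"yaw":-0.17,"gripper":1},{"dx":-0.019,"dy":0.26,"dz":0.11,"yaw":-0.2,"gripper":1},{"dx":-0.022,"dy":0.3,"dz":0.11,"yaw":-0.23,"gripper":1},{"dx":-0.025,"dy":0.34,"dz":0.11,"yaw":-0.26,"gripper":1},{"dx":-0.028,"dy":0.38,"dz":0.11,"yaw":-0.29,"gripper":1},{"dx":-0.031,"dy":0.42,"dz":0.11,"yaw":-0.32,"gripper":1},{"dx":-0.034,"dy":0.45,"dz":0.11,"yaw":-0.35,"gripper":1},{"dx":-0.036,"dy":0.475,"dz":0.11,"yaw":-0.38,"gripper":1},{"dx":-0.038,"dy":0.49,"dz":0.11,"yaw":-0.4,"gripper":1},{"dx":-0.04,"dy":0.5,"dz":0.11,"yaw":-0.42,"gripper":1},{"dx":-0.04,"dy":0.5,"dz":0.11,"yaw":-0.42,"gripper":1}]}}

```text
time_s: 28.38
tool_pos: [0.4865, 0.0768, 0.2474]
eef_rot: [-180.0, 0.0, 81.9]
force: [0.3, 1.1, -2.4]
grip_width: 0.0131
gripper_force: 77.4
```

```bash
python3 ck.py w19
```

```text
tool [0.4865 0.0768 0.2474] yaw [-179.9748    0.0228   81.8757] F [ 0.2914  1.1301 -2.4027] M [-0.1526  0.0138 -0.0337] w 0.013147373067853024 loc [ 0.3445 -0.097 ]
circle 311 163 16.3 (np.int64(121), np.int64(141), np.int64(145)) trough@.017 [349. -95.]
circle 305 130 18.8 (np.int64(120), np.int64(141), np.int64(145)) trough@.017 [ 389. -105.]
circle 335 108 17.9 (np.int64(245), np.int64(254), np.int64(254)) trough@.017 [ 398. -147.]
circle 286 97 19.0 (np.int64(106), np.int64(128), np.int64(133)) trough@.017 [ 432. -100.]
circle 606 187 21.2 (np.int64(74), np.int64(63), np.int64(49)) trough@.017 [ 171. -420.]
circle 308 86 16.6 (np.int64(207), np.int64(231), np.int64(233)) trough@.017 [ 432. -128.]
circle 339 138 11.8 (np.int64(188), np.int64(216), np.int64(220)) trough@.017 [ 364. -138.]
circle 595 139 16.6 (np.int64(73), np.int64(62), np.int64(40)) trough@.017 [ 238. -416.]
circle 620 165 23.4 (np.int64(73), np.int64(61), np.int64(45)) trough@.017 [ 193. -439.]
circle 539 153 21.0 (np.int64(71), np.int64(61), np.int64(39)) trough@.017 [ 248. -353.]
```

Request:
{"op": "step_arm", "data": {"deltas": [{"dx":-0.001,"dy":0.01,"dz":0,"yaw":-0.02,"gripper":1},{"dx":-0.002,"dy":0.03,"dz":0,"yaw":-0.05,"gripper":1},{"dx":-0.003,"dy":0.06,"dz":0,"yaw":-0.05,"gripper":1},{"dx":-0.005,"dy":0.09,"dz":0,"yaw":-0.05,"gripper":1},{"dx":-0.006,"dy":0.12,"dz":-0.02,"yaw":-0.05,"gripper":1},{"dx":-0.0075,"dy":0.14,"dz":-0.05,"yaw":-0.05,"gripper":1},{"dx":-0.0075,"dy":0.152,"dz":-0.08,"yaw":-0.05,"gripper":1},{"dx":-0.0075,"dy":0.156,"dz":-0.1,"yaw":-0.05,"gripper":1},{"dx":-0.0075,"dy":0.156,"dz":-0.12,"yaw":-0.05,"gripper":1},{"dx":-0.0075,"dy":0.156,"dz":-0.135,"yaw":-0.05,"gripper":1},{"dx":-0.0075,"dy":0.156,"dz":-0.138,"yaw":-0.05,"gripper":1},{"dx":-0.0075,"dy":0.156,"dz":-0.138,"yaw":-0.05,"gripper":1}]}}

```text
time_s: 29.92
tool_pos: [0.4787, 0.2274, 0.1104]
eef_rot: [179.9, 0.5, 78.8]
force: [-2.6, -13.0, 9.3]
grip_width: 0.013
gripper_force: 79.9
```

```bash
python3 ck.py w20 | head -6
python3 - <<'E'
from h import *
a,c=snap('top','top1');b,d=snap('scene','scene1')
A=cv2.resize(a[150:240,240:380],(800,514),interpolation=cv2.INTER_CUBIC)
w=cv2.imread('pics/w20.png')
k=np.zeros((600,800,3),np.uint8)
k[:250,:400]=cv2.resize(w,(400,250)); k[:300,400:]=cv2.resize(b[120:240,340:500],(400,300),interpolation=cv2.INTER_CUBIC)
k[300:,:467]=cv2.resize(A,(467,300))
cv2.imwrite('pics/mix1.png',k)
E
```

```text
tool [0.4787 0.2274 0.1104] yaw [179.9264   0.4972  78.752 ] F [ -2.622  -12.9558   9.2981] M [-2.0833  0.4827 -0.0616] w 0.012959405673961855 loc [ 0.4916 -0.1306]
circle 306 147 18.8 (np.int64(134), np.int64(157), np.int64(162)) trough@.017 [ 535. -147.]
circle 276 75 22.3 (np.int64(252), np.int64(255), np.int64(255)) trough@.017 [ 588. -151.]
circle 294 114 21.2 (np.int64(116), np.int64(139), np.int64(146)) trough@.017 [ 560. -150.]
circle 334 127 19.9 (np.int64(243), np.int64(254), np.int64(254)) trough@.017 [ 538. -172.]
circle 335 171 19.9 (np.int64(94), np.int64(107), np.int64(107)) trough@.017 [ 508. -158.]
```

Run:
```python
from h import *
c=get_calibration('wrist');s=state();t=s['tool_pos'];a=np.radians(s['eef_rot'][2])
h=np.array([np.cos(a),np.sin(a),0])
for k in [0,5,8,10,12,15,20,25]:
    r=np.radians(k);x,z=75.7e-3,-.082
    X=x*np.cos(r)-z*np.sin(r);Z=x*np.sin(r)+z*np.cos(r)
    q=t+np.array([0,0,.005])+h*X+np.array([0,0,Z]); print(k,proj(c,q).round(0),q.round(3))
for n in ['w18','w20']:
    im=cv2.imread(f'pics/{n}.png').astype(int)
    for u in (290,318,345): print(n,u,[tuple(im[v,u]) for v in range(20,120,6)])
```

```text
0 [313. 106.] [0.493 0.302 0.033]
5 [313.  95.] [0.495 0.308 0.04 ]
8 [313.  89.] [0.496 0.312 0.045]
10 [313.  85.] [0.496 0.315 0.048]
12 [313.  80.] [0.496 0.317 0.051]
15 [313.  74.] [0.497 0.32  0.056]
20 [313.  63.] [0.498 0.325 0.064]
25 [313.  52.] [0.499 0.329 0.073]
w18 290 [(np.int64(66), np.int64(109), np.int64(148)), (np.int64(68), np.int64(110), np.int64(149)), (np.int64(67), np.int64(111), np.int64(151)), (np.int64(68), np.int64(112), np.int64(151)), (np.int64(64), np.int64(108), np.int64(146)), (np.int64(67), np.int64(111), np.int64(147)), (np.int64(68), np.int64(107), np.int64(147)), (np.int64(63), np.int64(107), np.int64(144)), (np.int64(68), np.int64(106), np.int64(145)), (np.int64(68), np.int64(110), np.int64(148)), (np.int64(95), np.int64(106), np.int64(109)), (np.int64(112), np.int64(133), np.int64(140)), (np.int64(118), np.int64(138), np.int64(143)), (np.int64(115), np.int64(138), np.int64(145)), (np.int64(113), np.int64(135), np.int64(141)), (np.int64(107), np.int64(130), np.int64(135)), (np.int64(103), np.int64(123), np.int64(127))]
w18 318 [(np.int64(135), n
[... 3282 characters left out ...]
np.int64(74), np.int64(151), np.int64(233)), (np.int64(71), np.int64(153), np.int64(233)), (np.int64(68), np.int64(151), np.int64(233)), (np.int64(116), np.int64(142), np.int64(169)), (np.int64(200), np.int64(224), np.int64(229)), (np.int64(201), np.int64(226), np.int64(228)), (np.int64(203), np.int64(226), np.int64(230)), (np.int64(206), np.int64(228), np.int64(230)), (np.int64(194), np.int64(220), np.int64(223)), (np.int64(192), np.int64(216), np.int64(220)), (np.int64(204), np.int64(226), np.int64(229)), (np.int64(202), np.int64(222), np.int64(226)), (np.int64(204), np.int64(225), np.int64(229)), (np.int64(149), np.int64(177), np.int64(184)), (np.int64(220), np.int64(243), np.int64(248))]
```

Request:
{"op": "step_arm", "data": {"deltas": [{"dx":0,"dy":0,"dz":0.008,"yaw":0,"gripper":1},{"dx":-0.001,"dy":-0.005,"dz":0.014,"yaw":0,"gripper":1},{"dx":-0.002,"dy":-0.012,"dz":0.014,"yaw":0,"gripper":1},{"dx":-0.004,"dy":-0.019,"dz":0.014,"yaw":0,"gripper":1},{"dx":-0.004,"dy":-0.0205,"dz":0.01,"yaw":0,"gripper":1},{"dx":-0.004,"dy":-0.0205,"dz":0,"yaw":0,"gripper":1},{"dx":-0.004,"dy":-0.0205,"dz":-0.009,"yaw":0,"gripper":1},{"dx":-0.004,"dy":-0.0205,"dz":-0.014,"yaw":0,"gripper":1},{"dx":-0.004,"dy":-0.0205,"dz":-0.014,"yaw":0,"gripper":1}]}}

```text
time_s: 31.2
tool_pos: [0.4747, 0.2119, 0.0949]
eef_rot: [-179.9, 0.0, 79.0]
force: [0.1, 0.3, -1.8]
grip_width: 0.0132
gripper_force: 77.8
```

```bash
cat > tilt.py <<'E'
from h import *
import sys
def lip():
    s=state();im,c=snap('wrist',sys.argv[1]);t=s['tool_pos'];a=np.radians(s['eef_rot'][2]);h=np.array([np.cos(a),np.sin(a),0])
    g=cv2.cvtColor(im,cv2.COLOR_BGR2HSV);m=(g[150:151,318,1])
    sat=g[:200,:,1].astype(int)
    rows={}
    for u in (300,318,335):
        v=170
        while v>0 and sat[v-3:v+1,u].min()<70: v-=1
        rows[u]=v
    print('tool',t.round(4),'yaw',s['eef_rot'].round(1),'F',s['force'].round(1),'lip rows',rows)
    best=[]
    for k in range(-60,40,2):
        r=np.radians(k);x,z=75.7e-3,-.082
        q=t+np.array([0,0,.005+x*np.sin(r)+z*np.cos(r)])+h*(x*np.cos(r)-z*np.sin(r))
        best.append((k,proj(c,q).round(0)[1],q.round(3)))
    v=np.median(list(rows.values())); b=min(best,key=lambda e:abs(e[1]-v)); print('tilt(nose up)',b)
lip()
E
python3 tilt.py w21; python3 ck.py w21 | grep circle
```

```text
tool [0.4747 0.2119 0.0949] yaw [-179.9    0.    79. ] F [ 0.1  0.3 -1.8] lip rows {300: 51, 318: 51, 335: 51}
tilt(nose up) (26, np.float64(51.0), array([0.495, 0.314, 0.059]))
circle 292 116 19.0 (np.int64(97), np.int64(117), np.int64(120)) trough@.017 [ 546. -142.]
circle 274 76 23.4 (np.int64(235), np.int64(251), np.int64(253)) trough@.017 [ 574. -143.]
circle 334 126 20.1 (np.int64(226), np.int64(247), np.int64(250)) trough@.017 [ 528. -164.]
circle 306 148 17.7 (np.int64(122), np.int64(144), np.int64(149)) trough@.017 [ 523. -140.]
circle 186 30 13.8 (np.int64(190), np.int64(216), np.int64(220)) trough@.017 [ 621. -108.]
circle 359 184 15.5 (np.int64(181), np.int64(201), np.int64(209)) trough@.017 [ 482. -162.]
circle 307 98 14.1 (np.int64(176), np.int64(195), np.int64(205)) trough@.017 [ 552. -156.]
circle 342 161 11.0 (np.int64(119), np.int64(135), np.int64(137)) trough@.017 [ 503. -159.]
circle 341 108 12.7 (np.int64(164), np.int64(187), np.int64(191)) trough@.017 [ 536. -173.]
```

Request:
{"op": "step_arm", "data": {"deltas": [{"dx":0.001,"dy":0.006,"dz":0,"yaw":0,"gripper":1},{"dx":0.0023,"dy":0.012,"dz":0.002,"yaw":0,"gripper":1},{"dx":0.0034,"dy":0.018,"dz":0.004,"yaw":0,"gripper":1},{"dx":0.0046,"dy":0.024,"dz":0.007,"yaw":0,"gripper":1},{"dx":0.0057,"dy":0.03,"dz":0.01,"yaw":0,"gripper":1},{"dx":0.0069,"dy":0.036,"dz":0.013,"yaw":0,"gripper":1},{"dx":0.008,"dy":0.042,"dz":0.016,"yaw":0,"gripper":1},{"dx":0.0092,"dy":0.048,"dz":0.019,"yaw":0,"gripper":1},{"dx":0.0103,"dy":0.054,"dz":0.022,"yaw":0,"gripper":1},{"dx":0.0115,"dy":0.06,"dz":0.026,"yaw":0,"gripper":1},{"dx":0.0126,"dy":0.066,"dz":0.03,"yaw":0,"gripper":1},{"dx":0.0138,"dy":0.072,"dz":0.034,"yaw":0,"gripper":1},{"dx":0.0149,"dy":0.078,"dz":0.037,"yaw":0,"gripper":1},{"dx":0.016,"dy":0.084,"dz":0.04,"yaw":0,"gripper":1},{"dx":0.017,"dy":0.088,"dz":0.042,"yaw":0,"gripper":1},{"dx":0.017,"dy":0.088,"dz":0.042,"yaw":0,"gripper":1}]}}

```text
time_s: 33.3
tool_pos: [0.4905, 0.2976, 0.137]
eef_rot: [-179.9, 0.4, 78.9]
force: [-1.9, -5.8, -1.2]
grip_width: 0.0132
gripper_force: 69.7
```

```bash
python3 tilt.py w22; python3 ck.py w22 | grep circle
```

```text
tool [0.4905 0.2976 0.137 ] yaw [-179.9    0.4   78.9] F [-1.9 -5.8 -1.2] lip rows {300: 170, 318: 170, 335: 170}
tilt(nose up) (-30, np.float64(171.0), array([0.495, 0.322, 0.033]))
circle 334 231 19.9 (np.int64(145), np.int64(177), np.int64(189)) trough@.017 [ 514. -161.]
circle 292 193 13.8 (np.int64(121), np.int64(140), np.int64(144)) trough@.017 [ 565. -144.]
```

Request:
{"op": "step_arm", "data": {"deltas": [{"dx":-0.002,"dy":-0.01,"dz":0,"yaw":0,"gripper":1},{"dx":-0.006,"dy":-0.03,"dz":0,"yaw":0,"gripper":1},{"dx":-0.009,"dy":-0.045,"dz":0,"yaw":0,"gripper":1},{"dx":-0.009,"dy":-0.045,"dz":0,"yaw":0,"gripper":1},{"dx":-0.009,"dy":-0.045,"dz":0.005,"yaw":0,"gripper":1},{"dx":-0.006,"dy":-0.025,"dz":0.005,"yaw":0,"gripper":1},{"dx":-0.009,"dy":-0.045,"dz":0.01,"yaw":0,"gripper":1},{"dx":-0.009,"dy":-0.045,"dz":0.01,"yaw":0,"gripper":1},{"dx":-0.009,"dy":-0.045,"dz":0.05,"yaw":0,"gripper":1},{"dx":-0.012,"dy":-0.065,"dz":0.09,"yaw":0,"gripper":1},{"dx":-0.015,"dy":-0.09,"dz":0.12,"yaw":0,"gripper":1},{"dx":-0.015,"dy":-0.12,"dz":0.12,"yaw":0,"gripper":1},{"dx":-0.015,"dy":-0.15,"dz":0.12,"yaw":0,"gripper":1},{"dx":-0.015,"dy":-0.15,"dz":0.12,"yaw":0,"gripper":1}]}}

```text
time_s: 35.15
tool_pos: [0.477, 0.1488, 0.2578]
eef_rot: [-180.0, -0.0, 78.8]
force: [0.8, 1.2, -1.8]
grip_width: 0.013
gripper_force: 69.5
```

```bash
python3 tilt.py w23
python3 - <<'E'
from h import *
im=cv2.imread('pics/w23.png');c=get_calibration('wrist')
np.set_printoptions(precision=3,suppress=True)
g=cv2.cvtColor(im,cv2.COLOR_BGR2GRAY)
e=cv2.HoughCircles(cv2.medianBlur(g,3),cv2.HOUGH_GRADIENT,1,10,param1=80,param2=9,minRadius=6,maxRadius=14)
ce=np.array([.495,.262]);a=np.radians(-11)
for u,v,r in e[0]:
    b,gg,rr=im[int(v),int(u)].astype(int)
    if abs(rr-b)<50 and rr>80:
        q=at(c,u,v,.017)[:2]-ce; print(int(u),int(v),r,(b,gg,rr),'box',np.array([q[0]*np.cos(a)+q[1]*np.sin(a),-q[0]*np.sin(a)+q[1]*np.cos(a)]))
for k in [(-65,-65),(-65,65),(65,-65),(65,65)]:
    x,y=np.array(k)/1000; print('rim',k,proj(c,[ce[0]+x*np.cos(a)-y*np.sin(a),ce[1]+x*np.sin(a)+y*np.cos(a),.07]))
E
```

```text
tool [0.477  0.1488 0.2578] yaw [-180.    -0.    78.8] F [ 0.8  1.2 -1.8] lip rows {300: 170, 318: 170, 335: 170}
tilt(nose up) (-30, np.float64(172.0), array([0.482, 0.173, 0.154]))
268 17 12.2 (np.int64(234), np.int64(251), np.int64(253)) box [-0.046  0.05 ]
289 17 12.2 (np.int64(246), np.int64(254), np.int64(254)) box [-0.023  0.05 ]
351 18 9.6 (np.int64(231), np.int64(250), np.int64(252)) box [0.045 0.049]
307 19 12.2 (np.int64(219), np.int64(244), np.int64(248)) box [-0.003  0.048]
340 204 9.6 (np.int64(93), np.int64(103), np.int64(102)) box [ 0.038 -0.167]
rim (-65, -65) [248.597 130.793]
rim (-65, 65) [237.257 -16.166]
rim (65, -65) [372.308 130.488]
rim (65, 65) [381.174 -16.566]
```

Four balls are in the box. Next I'll press the scoop level on a free patch of table.

Request:
{"op": "step_arm", "data": {"deltas": [{"dx":0.003,"dy":-0.03,"dz":0,"yaw":0,"gripper":1},{"dx":0.008,"dy":-0.08,"dz":0,"yaw":0,"gripper":1},{"dx":0.015,"dy":-0.13,"dz":-0.04,"yaw":0,"gripper":1},{"dx":0.023,"dy":-0.17,"dz":-0.09,"yaw":0,"gripper":1},{"dx":0.023,"dy":-0.17,"dz":-0.13,"yaw":0,"gripper":1},{"dx":0.023,"dy":-0.17,"dz":-0.145,"yaw":0,"gripper":1},{"dx":0.023,"dy":-0.17,"dz":-0.15,"yaw":0,"gripper":1},{"dx":0.023,"dy":-0.17,"dz":-0.156,"yaw":0,"gripper":1},{"dx":0.023,"dy":-0.17,"dz":-0.162,"yaw":0,"gripper":1},{"dx":0.023,"dy":-0.17,"dz":-0.168,"yaw":0,"gripper":1},{"dx":0.023,"dy":-0.17,"dz":-0.173,"yaw":0,"gripper":1},{"dx":0.023,"dy":-0.17,"dz":-0.178,"yaw":0,"gripper":1},{"dx":0.023,"dy":-0.17,"dz":-0.182,"yaw":0,"gripper":1},{"dx":0.023,"dy":-0.17,"dz":-0.182,"yaw":0,"gripper":1}]}}

```text
time_s: 36.95
tool_pos: [0.5057, -0.024, 0.0828]
eef_rot: [179.1, 0.4, 78.8]
force: [-6.7, -10.8, 39.8]
grip_width: 0.013
gripper_force: 39.7
```

```bash
python3 tilt.py w24
```

```text
tool [ 0.5057 -0.024   0.0828] yaw [179.1   0.4  78.8] F [ -6.7 -10.8  39.8] lip rows {300: 170, 318: 170, 335: 170}
tilt(nose up) (-30, np.float64(171.0), array([ 0.51 ,  0.   , -0.021]))
```

Run:
```python
from h import *
im=cv2.imread('pics/w24.png');g=cv2.cvtColor(im,cv2.COLOR_BGR2HSV)
for u in (290,305,318,340): print(u,[(v,int(g[v,u,1]),int(g[v,u,2])) for v in range(90,230,7)])
```

```text
290 [(90, 181, 86), (97, 164, 98), (104, 162, 101), (111, 167, 98), (118, 178, 99), (125, 170, 102), (132, 181, 103), (139, 166, 109), (146, 179, 111), (153, 176, 110), (160, 173, 106), (167, 170, 108), (174, 177, 105), (181, 146, 108), (188, 25, 122), (195, 21, 123), (202, 25, 123), (209, 21, 123), (216, 24, 126), (223, 22, 118)]
305 [(90, 176, 223), (97, 181, 223), (104, 179, 220), (111, 179, 199), (118, 154, 86), (125, 169, 92), (132, 171, 97), (139, 175, 96), (146, 171, 97), (153, 165, 102), (160, 196, 95), (167, 186, 92), (174, 170, 93), (181, 65, 113), (188, 26, 118), (195, 28, 120), (202, 26, 119), (209, 23, 121), (216, 23, 124), (223, 27, 124)]
318 [(90, 171, 227), (97, 177, 222), (104, 179, 222), (111, 184, 219), (118, 187, 217), (125, 178, 218), (132, 177, 216), (139, 180, 220), (146, 182, 219), (153, 174, 97), (160, 167, 98), (167, 166, 100), (174, 167, 98), (181, 21, 124), (188, 28, 119), (195, 23, 121), (202, 23, 123), (209, 30, 120), (216, 19, 121), (223, 22, 125)]
340 [(90, 178, 224), (97, 176, 224), (104, 174, 223), (111, 177, 226), (118, 180, 224), (125, 179, 224), (132, 181, 226), (139, 173, 229), (146, 176, 228), (153, 176, 228), (160, 175, 226), (167, 175, 226), (174, 174, 208), (181, 24, 115), (188, 27, 122), (195, 31, 124), (202, 28, 117), (209, 25, 123), (216, 17, 119), (223, 28, 117)]
```

The scoop slid up through the fingers instead of rotating. I'll set it down flat on the table here and take a fresh grip.

Request:
{"op": "step_arm", "data": {"deltas": [{"dx":0,"dy":0,"dz":0.004,"yaw":0,"gripper":1},{"dx":0,"dy":0,"dz":0.005,"yaw":0,"gripper":1},{"dx":0,"dy":0,"dz":0.005,"yaw":0,"gripper":0.75},{"dx":0,"dy":0,"dz":0.005,"yaw":0,"gripper":0.5},{"dx":0,"dy":0,"dz":0.005,"yaw":0,"gripper":0.2},{"dx":0,"dy":0,"dz":0.005,"yaw":0,"gripper":0},{"dx":0,"dy":0,"dz":0.005,"yaw":0,"gripper":0},{"dx":0,"dy":0,"dz":0.005,"yaw":0,"gripper":0}]}}

```text
time_s: 38.0
tool_pos: [0.5001, -0.02, 0.0805]
eef_rot: [-180.0, 0.0, 78.9]
force: [-0.1, -0.6, 1.1]
grip_width: 0.0854
gripper_force: 0.0
```

```bash
cat > sc.py <<'E'
# find scoop: gray (low-saturation) pixels connected in wrist picture
from h import *
import sys
s=state();im,c=snap('wrist',sys.argv[1]);g=cv2.cvtColor(im,cv2.COLOR_BGR2HSV)
m=((g[...,1]<60)&(g[...,2]>75)).astype(np.uint8)
m=cv2.morphologyEx(m,cv2.MORPH_OPEN,np.ones((3,3)))
n,l,st,ce=cv2.connectedComponentsWithStats(m)
print('tool',s['tool_pos'].round(4),s['eef_rot'].round(2),s['force'].round(1))
for i in range(1,n):
    if st[i,4]>250: print(i,st[i].tolist(),ce[i].round(0))
i=max(range(1,n),key=lambda k: st[k,4] if st[k,1]+st[k,3]/2<290 and 200<ce[k][0]<440 else 0)
q=(l==i); H=q.any(1).nonzero()[0]
for v in range(H[0],H[-1]+1,4): 
    w=q[v].nonzero()[0]; 
    if len(w): print(v,w[0],w[-1],end=' | ')
E
python3 sc.py w25
```

```text
tool [ 0.5001 -0.02    0.0805] [-179.99    0.     78.95] [-0.1 -0.6  1.1]
1 [282, 181, 79, 115, 8151] [321. 239.]
2 [185, 254, 37, 55, 604] [202. 282.]
3 [410, 255, 37, 54, 600] [430. 282.]
4 [217, 263, 44, 83, 1947] [239. 314.]
181 340 352 | 185 286 352 | 189 286 352 | 193 286 352 | 197 286 352 | 201 287 352 | 205 287 352 | 209 286 354 | 213 285 355 | 217 284 356 | 221 283 358 | 225 282 358 | 229 282 358 | 233 283 358 | 237 284 358 | 241 284 358 | 245 284 358 | 249 285 358 | 253 284 358 | 257 285 358 | 261 285 358 | 265 285 358 | 269 285 358 | 273 286 358 | 277 286 358 | 281 286 357 | 285 287 358 | 289 286 359 | 293 285 360 |
```

Run:
```python
from h import *
c=get_calibration('wrist');t=state()['tool_pos']
a=at(c,285.5,183.5,.002);b=at(c,353,181.5,.002);print(a,b,np.linalg.norm(a-b))
m=(a+b)/2;d=(b-a)[:2];hd=np.degrees(np.arctan2(d[1],d[0]))+90;h=np.array([np.cos(np.radians(hd)),np.sin(np.radians(hd))])
print('heading',hd,'grip',m[:2]-.0757*h, 'back top edge mid', at(c,322,294,.048))
print('shift',m[:2]-.0757*h-t[:2])
```

```text
[0.48426268 0.00600205 0.002     ] [ 0.53282761 -0.00193963  0.002     ] 0.049209988911317
heading 80.71278771892717 grip [ 0.49632841 -0.0726765 ] back top edge mid [ 0.4982111 -0.0589359  0.048    ]
shift [-0.00383406 -0.05266722]
```

Request:
{"op": "step_arm", "data": {"deltas": [{"dx":-0.001,"dy":-0.02,"dz":0,"yaw":0.01,"gripper":0},{"dx":-0.003,"dy":-0.04,"dz":0,"yaw":0.02,"gripper":0},{"dx":-0.004,"dy":-0.0525,"dz":0,"yaw":0.025,"gripper":0.3},{"dx":-0.004,"dy":-0.0525,"dz":-0.001,"yaw":0.025,"gripper":0.7},{"dx":-0.004,"dy":-0.0525,"dz":-0.001,"yaw":0.025,"gripper":1},{"dx":-0.004,"dy":-0.0525,"dz":-0.001,"yaw":0.025,"gripper":1},{"dx":-0.004,"dy":-0.0525,"dz":-0.001,"yaw":0.025,"gripper":1},{"dx":-0.004,"dy":-0.0525,"dz":-0.001,"yaw":0.025,"gripper":1},{"dx":-0.004,"dy":-0.0525,"dz":-0.001,"yaw":0.025,"gripper":1}], "grip_force": 40}}

```text
time_s: 39.17
tool_pos: [0.4961, -0.0723, 0.0795]
eef_rot: [-180.0, -0.0, 80.4]
force: [0.1, -0.1, -1.5]
grip_width: 0.0138
gripper_force: 43.6
```

Request:
{"op": "step_arm", "data": {"deltas": [{"dx":0,"dy":0,"dz":0.03,"yaw":0,"gripper":1},{"dx":0,"dy":0,"dz":0.08,"yaw":0,"gripper":1},{"dx":0,"dy":0,"dz":0.13,"yaw":0,"gripper":1},{"dx":0,"dy":0,"dz":0.17,"yaw":0,"gripper":1},{"dx":0,"dy":0,"dz":0.17,"yaw":0,"gripper":1}]}}

```text
time_s: 39.8
tool_pos: [0.4984, -0.0729, 0.253]
eef_rot: [179.6, 0.0, 80.4]
force: [-0.1, -1.0, -1.7]
grip_width: 0.0135
gripper_force: 43.6
```

```bash
python3 tilt.py w26; python3 sc.py w26b
```

```text
tool [ 0.4984 -0.0729  0.253 ] yaw [179.6   0.   80.4] F [-0.1 -1.  -1.7] lip rows {300: 108, 318: 107, 335: 107}
tilt(nose up) (0, np.float64(107.0), array([0.511, 0.002, 0.176]))
tool [ 0.497  -0.0727  0.2507] [179.82   0.    80.37] [-0.4 -0.1 -1.9]
1 [273, 108, 86, 115, 9032] [315. 166.]
2 [236, 155, 38, 51, 1126] [255. 180.]
3 [284, 242, 16, 42, 412] [292. 262.]
4 [333, 242, 14, 43, 413] [339. 263.]
11 [103, 315, 22, 21, 307] [113. 325.]
108 315 351 | 112 279 352 | 116 279 351 | 120 279 351 | 124 279 351 | 128 279 351 | 132 280 351 | 136 279 351 | 140 276 355 | 144 273 358 | 148 273 357 | 152 273 357 | 156 274 357 | 160 274 357 | 164 275 357 | 168 275 357 | 172 275 356 | 176 275 356 | 180 275 356 | 184 276 356 | 188 276 355 | 192 276 355 | 196 276 355 | 200 276 355 | 204 277 354 | 208 277 354 | 212 277 354 | 216 275 356 | 220 274 357 |
```

Request:
{"op": "step_arm", "data": {"deltas": [{"dx":0.002,"dy":-0.03,"dz":0,"yaw":0.08,"gripper":1},{"dx":0.004,"dy":-0.08,"dz":0,"yaw":0.18,"gripper":1},{"dx":0.006,"dy":-0.13,"dz":0,"yaw":0.28,"gripper":1},{"dx":0.009,"dy":-0.18,"dz":0,"yaw":0.38,"gripper":1},{"dx":0.011,"dy":-0.23,"dz":0,"yaw":0.444,"gripper":1},{"dx":0.0125,"dy":-0.265,"dz":0,"yaw":0.444,"gripper":1},{"dx":0.0125,"dy":-0.286,"dz":-0.02,"yaw":0.444,"gripper":1},{"dx":0.0125,"dy":-0.286,"dz":-0.06,"yaw":0.444,"gripper":1},{"dx":0.0125,"dy":-0.286,"dz":-0.09,"yaw":0.444,"gripper":1},{"dx":0.0125,"dy":-0.286,"dz":-0.09,"yaw":0.444,"gripper":1},{"dx":0.0125,"dy":-0.286,"dz":-0.09,"yaw":0.444,"gripper":1}]}}

```text
time_s: 41.28
tool_pos: [0.5086, -0.358, 0.1594]
eef_rot: [-180.0, -0.0, 105.8]
force: [0.5, 0.2, -1.4]
grip_width: 0.0138
gripper_force: 43.5
```

```bash
python3 ck.py w27; python3 tilt.py w27b
```

```text
tool [ 0.5086 -0.358   0.1594] yaw [-179.9782   -0.0415  105.8461] F [ 0.5375  0.1845 -1.4033] M [ 0.0089 -0.002  -0.0312] w 0.013777910874179058 loc [-0.0797  0.0004]
circle 337 12 14.1 (np.int64(236), np.int64(252), np.int64(253)) trough@.017 [ 65. -18.]
circle 337 65 13.2 (np.int64(247), np.int64(254), np.int64(255)) trough@.017 [ 27. -19.]
circle 328 40 20.1 (np.int64(221), np.int64(245), np.int64(249)) trough@.017 [ 45. -11.]
circle 297 57 15.2 (np.int64(111), np.int64(132), np.int64(138)) trough@.017 [33. 14.]
circle 293 26 12.2 (np.int64(254), np.int64(255), np.int64(255)) trough@.017 [55. 17.]
circle 178 160 16.6 (np.int64(43), np.int64(45), np.int64(42)) trough@.017 [-54. 127.]
circle 312 43 11.8 (np.int64(217), np.int64(242), np.int64(246)) trough@.017 [43.  2.]
circle 639 80 11.4 (np.int64(16), np.int64(35), np.int64(55)) trough@.017 [  14. -273.]
tool [ 0.5093 -0.3585  0.1604] yaw [1.799e+02 1.000e-01 1.058e+02] F [-0.2 -0.3 -1.9] lip rows {300: 108, 318: 108, 335: 108}
tilt(nose up) (0, np.float64(106.0), array([ 0.489, -0.286,  0.083]))
```

Request:
{"op": "step_arm", "data": {"deltas": [{"dx":0,"dy":0,"dz":-0.03,"yaw":0,"gripper":1},{"dx":0,"dy":0,"dz":-0.055,"yaw":0,"gripper":1},{"dx":0,"dy":0,"dz":-0.068,"yaw":0,"gripper":1},{"dx":0,"dy":0,"dz":-0.0745,"yaw":0,"gripper":1},{"dx":0,"dy":0,"dz":-0.0755,"yaw":0,"gripper":1},{"dx":-0.0019,"dy":0.0067,"dz":-0.0757,"yaw":0,"gripper":1},{"dx":-0.0038,"dy":0.0135,"dz":-0.0757,"yaw":0,"gripper":1},{"dx":-0.0057,"dy":0.0202,"dz":-0.0757,"yaw":0,"gripper":1},{"dx":-0.0076,"dy":0.0269,"dz":-0.0757,"yaw":0,"gripper":1},{"dx":-0.0095,"dy":0.0337,"dz":-0.0757,"yaw":0,"gripper":1},{"dx":-0.0112,"dy":0.0394,"dz":-0.0757,"yaw":0,"gripper":1},{"dx":-0.0128,"dy":0.0452,"dz":-0.0757,"yaw":0,"gripper":1},{"dx":-0.0142,"dy":0.05,"dz":-0.0757,"yaw":0,"gripper":1},{"dx":-0.0156,"dy":0.0548,"dz":-0.0757,"yaw":0,"gripper":1},{"dx":-0.0166,"dy":0.0587,"dz":-0.0757,"yaw":0,"gripper":1},{"dx":-0.0166,"dy":0.0587,"dz":-0.0757,"yaw":0,"gripper":1}]}}

```text
time_s: 43.38
tool_pos: [0.4934, -0.3005, 0.0854]
eef_rot: [179.9, 0.2, 105.8]
force: [0.3, -3.5, 6.0]
grip_width: 0.014
gripper_force: 44.6
```

```bash
python3 ck.py w28
```

```text
tool [ 0.4934 -0.3005  0.0854] yaw [179.872    0.2068 105.8236] F [ 0.3298 -3.5098  6.021 ] M [-0.4959 -0.0868 -0.0129] w 0.013967994745179655 loc [-0.0203 -0.0006]
circle 286 121 16.9 (np.int64(120), np.int64(144), np.int64(149)) trough@.017 [46. 17.]
circle 342 121 17.1 (np.int64(122), np.int64(143), np.int64(149)) trough@.017 [ 46. -19.]
circle 344 81 18.8 (np.int64(249), np.int64(255), np.int64(255)) trough@.017 [ 70. -20.]
circle 283 79 17.2 (np.int64(122), np.int64(144), np.int64(149)) trough@.017 [71. 18.]
circle 313 102 18.8 (np.int64(121), np.int64(141), np.int64(148)) trough@.017 [58. -1.]
```

Request:
{"op": "step_arm", "data": {"deltas": [{"dx":0.0027,"dy":-0.0096,"dz":0,"yaw":0,"gripper":1},{"dx":0.0027,"dy":-0.0096,"dz":0,"yaw":0,"gripper":1},{"dx":-0.0005,"dy":-0.0105,"dz":0,"yaw":0,"gripper":1},{"dx":-0.0005,"dy":-0.0105,"dz":0,"yaw":0,"gripper":1},{"dx":-0.0019,"dy":-0.0058,"dz":0,"yaw":0,"gripper":1},{"dx":-0.0032,"dy":-0.001,"dz":0,"yaw":0,"gripper":1},{"dx":-0.0043,"dy":0.0029,"dz":0,"yaw":0,"gripper":1},{"dx":-0.0054,"dy":0.0068,"dz":0,"yaw":0,"gripper":1},{"dx":-0.0054,"dy":0.0068,"dz":0,"yaw":0,"gripper":1}]}}

```text
time_s: 44.55
tool_pos: [0.4872, -0.2933, 0.0848]
eef_rot: [179.9, 0.1, 105.8]
force: [1.8, -2.5, 6.9]
grip_width: 0.0132
gripper_force: 44.7
```

```bash
python3 ck.py w29
```

```text
tool [ 0.4872 -0.2933  0.0848] yaw [179.9428   0.1149 105.8219] F [ 1.8156 -2.5362  6.9283] M [-0.5356 -0.3027  0.0441] w 0.013246688066800388 loc [-0.0117  0.0033]
circle 349 116 17.4 (np.int64(125), np.int64(147), np.int64(152)) trough@.017 [ 58. -20.]
circle 352 82 19.9 (np.int64(244), np.int64(254), np.int64(254)) trough@.017 [ 78. -21.]
circle 291 87 18.3 (np.int64(122), np.int64(143), np.int64(150)) trough@.017 [75. 17.]
circle 294 123 16.9 (np.int64(130), np.int64(151), np.int64(158)) trough@.017 [54. 16.]
circle 324 102 19.9 (np.int64(124), np.int64(145), np.int64(150)) trough@.017 [66. -4.]
```

Request:
{"op": "step_arm", "data": {"deltas": [{"dx":-0.0008,"dy":0.0029,"dz":0,"yaw":0,"gripper":1},{"dx":-0.0016,"dy":0.0058,"dz":0,"yaw":0,"gripper":1},{"dx":-0.0025,"dy":0.0087,"dz":0.001,"yaw":0,"gripper":1},{"dx":-0.0033,"dy":0.0115,"dz":0.003,"yaw":0,"gripper":1},{"dx":-0.0033,"dy":0.0115,"dz":0.003,"yaw":0,"gripper":1}]}}

```text
time_s: 45.22
tool_pos: [0.4836, -0.2826, 0.0872]
eef_rot: [-180.0, 0.2, 105.8]
force: [1.8, -5.2, 3.9]
grip_width: 0.0133
gripper_force: 44.2
```

```bash
python3 ck.py w30; python3 tilt.py w30b
```

```text
tool [ 0.4836 -0.2826  0.0872] yaw [-179.9772    0.1705  105.7928] F [ 1.7637 -5.2227  3.9103] M [-1.1444 -0.3161 -0.0119] w 0.013287177648979675 loc [-0.0004  0.0039]
circle 335 127 16.5 (np.int64(124), np.int64(148), np.int64(153)) trough@.017 [ 62. -10.]
circle 342 94 22.1 (np.int64(120), np.int64(142), np.int64(149)) trough@.017 [ 82. -14.]
circle 297 176 16.0 (np.int64(133), np.int64(156), np.int64(161)) trough@.017 [29. 15.]
circle 293 108 17.1 (np.int64(126), np.int64(148), np.int64(154)) trough@.017 [74. 17.]
circle 303 143 16.3 (np.int64(130), np.int64(155), np.int64(159)) trough@.017 [52. 11.]
tool [ 0.4836 -0.2826  0.0872] yaw [-180.     0.2  105.8] F [ 1.9 -5.8  2.9] lip rows {300: 92, 318: 104, 335: 81}
tilt(nose up) (6, np.float64(93.0), array([ 0.461, -0.202,  0.019]))
```

Request:
{"op": "step_arm", "data": {"deltas": [{"dx":-0.0003,"dy":0.0037,"dz":0.0015,"yaw":0,"gripper":1},{"dx":0.0003,"dy":0.0068,"dz":0.003,"yaw":0,"gripper":1},{"dx":0.0003,"dy":0.0102,"dz":0.005,"yaw":0,"gripper":1},{"dx":-0.0005,"dy":0.013,"dz":0.007,"yaw":0,"gripper":1},{"dx":-0.0014,"dy":0.016,"dz":0.009,"yaw":0,"gripper":1},{"dx":-0.0014,"dy":0.016,"dz":0.009,"yaw":0,"gripper":1}]}}

```text
time_s: 46.08
tool_pos: [0.4826, -0.2686, 0.097]
eef_rot: [-179.9, 0.4, 105.8]
force: [1.6, -10.8, 5.2]
grip_width: 0.0132
gripper_force: 44.5
```

```bash
python3 ck.py w31; python3 tilt.py w31b
```

```text
tool [ 0.4826 -0.2686  0.097 ] yaw [-179.9444    0.4319  105.7597] F [  1.6321 -10.7868   5.2425] M [-2.0258 -0.1231  0.0747] w 0.013228943614281815 loc [0.0134 0.001 ]
circle 332 185 15.8 (np.int64(127), np.int64(149), np.int64(155)) trough@.017 [ 33. -13.]
circle 329 120 16.5 (np.int64(132), np.int64(155), np.int64(162)) trough@.017 [ 79. -10.]
circle 293 119 16.5 (np.int64(131), np.int64(156), np.int64(161)) trough@.017 [80. 15.]
circle 297 153 15.6 (np.int64(133), np.int64(156), np.int64(164)) trough@.017 [56. 13.]
circle 299 186 14.5 (np.int64(128), np.int64(151), np.int64(157)) trough@.017 [32. 12.]
tool [ 0.4826 -0.2686  0.097 ] yaw [-179.9    0.4  105.8] F [-0.2 -9.2  6.8] lip rows {300: 104, 318: 108, 335: 104}
tilt(nose up) (0, np.float64(105.0), array([ 0.462, -0.196,  0.02 ]))
```

All five remaining balls are in the scoop. I'll lift, retreat gently and tilt the nose up at the back wall.

Request:
{"op": "step_arm", "data": {"deltas": [{"dx":0.0005,"dy":-0.002,"dz":0.001,"yaw":0,"gripper":1},{"dx":0.001,"dy":-0.004,"dz":0.003,"yaw":0,"gripper":1},{"dx":0.0015,"dy":-0.0055,"dz":0.007,"yaw":0,"gripper":1},{"dx":0.002,"dy":-0.007,"dz":0.011,"yaw":0,"gripper":1},{"dx":0.0026,"dy":-0.009,"dz":0.013,"yaw":0,"gripper":1},{"dx":0.0035,"dy":-0.0125,"dz":0.013,"yaw":0,"gripper":1},{"dx":0.005,"dy":-0.018,"dz":0.013,"yaw":0,"gripper":1},{"dx":0.007,"dy":-0.025,"dz":0.013,"yaw":0,"gripper":1},{"dx":0.0095,"dy":-0.034,"dz":0.013,"yaw":0,"gripper":1},{"dx":0.0128,"dy":-0.045,"dz":0.013,"yaw":0,"gripper":1},{"dx":0.0164,"dy":-0.058,"dz":0.013,"yaw":0,"gripper":1},{"dx":0.0202,"dy":-0.0712,"dz":0.013,"yaw":0,"gripper":1},{"dx":0.024,"dy":-0.0847,"dz":0.013,"yaw":0,"gripper":1},{"dx":0.0278,"dy":-0.0981,"dz":0.013,"yaw":0,"gripper":1},{"dx":0.0316,"dy":-0.1116,"dz":0.013,"yaw":0,"gripper":1},{"dx":0.0354,"dy":-0.125,"dz":0.013,"yaw":0,"gripper":1},{"dx":0.0392,"dy":-0.1385,"dz":0.013,"yaw":0,"gripper":1},{"dx":0.0428,"dy":-0.151,"dz":0.013,"yaw":0,"gripper":1},{"dx":0.0428,"dy":-0.151,"dz":0.013,"yaw":0,"gripper":1},{"dx":0.0428,"dy":-0.151,"dz":0.013,"yaw":0,"gripper":1}]}}

```text
time_s: 48.68
tool_pos: [0.5245, -0.4162, 0.1087]
eef_rot: [-180.0, -0.0, 105.8]
force: [-0.2, -0.8, -1.7]
grip_width: 0.0135
gripper_force: 43.6
```

```bash
python3 ck.py w32; python3 tilt.py w32b
```

```text
tool [ 0.5245 -0.4162  0.1087] yaw [-179.9827   -0.0487  105.8162] F [-0.2441 -0.8275 -1.7382] M [-0.0302  0.0081  0.0364] w 0.013467209681091247 loc [-0.14   0.001]
circle 132 86 18.5 (np.int64(32), np.int64(36), np.int64(35)) trough@.017 [-52. 127.]
circle 163 112 15.0 (np.int64(36), np.int64(36), np.int64(40)) trough@.017 [-69. 109.]
tool [ 0.5245 -0.416   0.1088] yaw [-180.    -0.   105.8] F [-0.3  0.1 -1.4] lip rows {300: 116, 318: 116, 335: 116}
tilt(nose up) (-4, np.float64(115.0), array([ 0.505, -0.349,  0.027]))
```

The scoop was left about 4° nose-down by the end wall, so the balls rolled back out into the trough. I'll re-level it against the back wall and repeat.

Request:
{"op": "step_arm", "data": {"deltas": [{"dx":0.0014,"dy":-0.0048,"dz":0,"yaw":0,"gripper":1},{"dx":0.0027,"dy":-0.0096,"dz":0,"yaw":0,"gripper":1},{"dx":0.0041,"dy":-0.0144,"dz":0,"yaw":0,"gripper":1},{"dx":0.0052,"dy":-0.0183,"dz":0,"yaw":0,"gripper":1},{"dx":0.0052,"dy":-0.0183,"dz":0,"yaw":0,"gripper":1},{"dx":0.0027,"dy":-0.0096,"dz":0,"yaw":0,"gripper":1},{"dx":0.0027,"dy":-0.0096,"dz":0.04,"yaw":0,"gripper":1},{"dx":0.0027,"dy":-0.0096,"dz":0.05,"yaw":0,"gripper":1}]}}

```text
time_s: 49.78
tool_pos: [0.5291, -0.4275, 0.1618]
eef_rot: [179.8, 0.3, 105.8]
force: [1.2, -0.3, -2.0]
grip_width: 0.0136
gripper_force: 43.7
```

```bash
python3 tilt.py w33; python3 ck.py w33b
```

```text
tool [ 0.5291 -0.4275  0.1618] yaw [179.8   0.3 105.8] F [ 1.2 -0.3 -2. ] lip rows {300: 101, 318: 101, 335: 101}
tilt(nose up) (2, np.float64(101.0), array([ 0.508, -0.352,  0.088]))
tool [ 0.5291 -0.4276  0.1622] yaw [179.8028   0.3179 105.8087] F [ 0.7534 -0.1803 -0.5146] M [-0.1113 -0.0094 -0.0061] w 0.013202614751010908 loc [-0.1523 -0.0003]
circle 165 73 17.4 (np.int64(42), np.int64(43), np.int64(46)) trough@.017 [-53. 126.]
circle 76 184 17.2 (np.int64(32), np.int64(30), np.int64(36)) trough@.017 [-152.  226.]
circle 564 217 18.8 (np.int64(15), np.int64(11), np.int64(15)) trough@.017 [-187. -250.]
circle 572 188 17.9 (np.int64(21), np.int64(27), np.int64(24)) trough@.017 [-156. -250.]
circle 185 93 13.6 (np.int64(46), np.int64(48), np.int64(52)) trough@.017 [-69. 111.]
```

Request:
{"op": "step_arm", "data": {"deltas": [{"dx":-0.005,"dy":0.017,"dz":0,"yaw":0,"gripper":1},{"dx":-0.0125,"dy":0.044,"dz":0,"yaw":0,"gripper":1},{"dx":-0.0195,"dy":0.069,"dz":0,"yaw":0,"gripper":1},{"dx":-0.0195,"dy":0.069,"dz":0,"yaw":0,"gripper":1},{"dx":-0.0195,"dy":0.069,"dz":0,"yaw":0,"gripper":1}]}}

```text
time_s: 50.5
tool_pos: [0.5081, -0.3576, 0.1582]
eef_rot: [-180.0, 0.0, 105.8]
force: [0.6, -0.5, -1.9]
grip_width: 0.0136
gripper_force: 43.5
```

```bash
python3 ck.py w34
```

```text
tool [ 0.5081 -0.3576  0.1582] yaw [-179.9788    0.0225  105.8101] F [ 0.5513 -0.4689 -1.8974] M [-0.0031 -0.0327  0.0247] w 0.013588954775953408 loc [-0.0792  0.0008]
circle 323 23 14.1 (np.int64(246), np.int64(254), np.int64(255)) trough@.017 [58. -7.]
circle 331 52 18.8 (np.int64(219), np.int64(244), np.int64(248)) trough@.017 [ 37. -14.]
circle 290 19 15.6 (np.int64(235), np.int64(252), np.int64(254)) trough@.017 [60. 20.]
circle 329 85 13.0 (np.int64(116), np.int64(134), np.int64(140)) trough@.017 [ 11. -12.]
circle 302 52 22.2 (np.int64(107), np.int64(129), np.int64(135)) trough@.017 [37. 10.]
circle 176 155 16.0 (np.int64(40), np.int64(41), np.int64(40)) trough@.017 [-49. 127.]
circle 192 170 18.2 (np.int64(48), np.int64(50), np.int64(51)) trough@.017 [-63. 115.]
```

Request:
{"op": "step_arm", "data": {"deltas": [{"dx":-0.0007,"dy":-0.0085,"dz":-0.01,"yaw":0,"gripper":1},{"dx":-0.0007,"dy":-0.0085,"dz":-0.04,"yaw":0,"gripper":1},{"dx":-0.0007,"dy":-0.0085,"dz":-0.06,"yaw":0,"gripper":1},{"dx":-0.0007,"dy":-0.0085,"dz":-0.071,"yaw":0,"gripper":1},{"dx":-0.0023,"dy":-0.0027,"dz":-0.074,"yaw":0,"gripper":1},{"dx":-0.004,"dy":0.003,"dz":-0.0755,"yaw":0,"gripper":1},{"dx":-0.0056,"dy":0.0088,"dz":-0.0755,"yaw":0,"gripper":1},{"dx":-0.0073,"dy":0.0146,"dz":-0.0755,"yaw":0,"gripper":1},{"dx":-0.0089,"dy":0.0204,"dz":-0.0755,"yaw":0,"gripper":1},{"dx":-0.0105,"dy":0.0261,"dz":-0.0755,"yaw":0,"gripper":1},{"dx":-0.0119,"dy":0.031,"dz":-0.0755,"yaw":0,"gripper":1},{"dx":-0.0133,"dy":0.0357,"dz":-0.0755,"yaw":0,"gripper":1},{"dx":-0.0147,"dy":0.0405,"dz":-0.0755,"yaw":0,"gripper":1},{"dx":-0.016,"dy":0.0454,"dz":-0.0755,"yaw":0,"gripper":1},{"dx":-0.0171,"dy":0.0493,"dz":-0.0755,"yaw":0,"gripper":1},{"dx":-0.0182,"dy":0.0531,"dz":-0.0755,"yaw":0,"gripper":1},{"dx":-0.0193,"dy":0.057,"dz":-0.0755,"yaw":0,"gripper":1},{"dx":-0.0193,"dy":0.057,"dz":-0.0755,"yaw":0,"gripper":1}]}}

```text
time_s: 52.8
tool_pos: [0.4893, -0.3005, 0.0842]
eef_rot: [179.9, 0.1, 105.8]
force: [1.2, -3.0, 6.4]
grip_width: 0.0136
gripper_force: 44.6
```

```bash
python3 ck.py w35;python3 tilt.py w35b
```

```text
tool [ 0.4893 -0.3005  0.0842] yaw [179.9324   0.1023 105.8199] F [ 1.1607 -3.0417  6.4453] M [-0.7075 -0.3094  0.0035] w 0.013642272342310819 loc [-0.0191  0.0032]
circle 317 125 17.2 (np.int64(136), np.int64(159), np.int64(162)) trough@.017 [45.  1.]
circle 292 55 22.3 (np.int64(118), np.int64(142), np.int64(147)) trough@.017 [86. 16.]
circle 296 91 20.8 (np.int64(122), np.int64(145), np.int64(151)) trough@.017 [66. 14.]
circle 344 95 22.3 (np.int64(118), np.int64(138), np.int64(145)) trough@.017 [ 63. -16.]
circle 322 71 17.9 (np.int64(115), np.int64(140), np.int64(145)) trough@.017 [77. -2.]
tool [ 0.4894 -0.3005  0.0841] yaw [1.799e+02 1.000e-01 1.058e+02] F [ 1.3 -2.9  6.4] lip rows {300: 39, 318: 101, 335: 55}
tilt(nose up) (24, np.float64(54.0), array([ 0.461, -0.202,  0.045]))
```

Request:
{"op": "step_arm", "data": {"deltas": [{"dx":-0.0014,"dy":0.0048,"dz":0,"yaw":0,"gripper":1},{"dx":-0.0027,"dy":0.0096,"dz":0,"yaw":0,"gripper":1},{"dx":-0.0041,"dy":0.0144,"dz":0.001,"yaw":0,"gripper":1},{"dx":-0.0052,"dy":0.0183,"dz":0.003,"yaw":0,"gripper":1},{"dx":-0.0052,"dy":0.0183,"dz":0.003,"yaw":0,"gripper":1}]}}

```text
time_s: 53.52
tool_pos: [0.4843, -0.2831, 0.0868]
eef_rot: [180.0, 0.2, 105.8]
force: [2.1, -5.4, 1.1]
grip_width: 0.0135
gripper_force: 43.9
```

```bash
python3 ck.py w36
```

```text
tool [ 0.4843 -0.2831  0.0868] yaw [179.9663   0.2047 105.7892] F [ 2.0683 -5.391   1.0896] M [-1.3815 -0.5678 -0.0724] w 0.013465609554216062 loc [-0.001   0.0033]
circle 299 131 16.2 (np.int64(128), np.int64(149), np.int64(155)) trough@.017 [59. 13.]
circle 349 121 16.6 (np.int64(127), np.int64(149), np.int64(157)) trough@.017 [ 65. -20.]
circle 289 90 18.8 (np.int64(131), np.int64(154), np.int64(161)) trough@.017 [84. 18.]
circle 318 168 16.1 (np.int64(132), np.int64(157), np.int64(165)) trough@.017 [34.  0.]
circle 321 102 17.4 (np.int64(132), np.int64(157), np.int64(161)) trough@.017 [77. -2.]
```

Request:
{"op": "step_arm", "data": {"deltas": [{"dx":-0.0005,"dy":0.0022,"dz":0.001,"yaw":0,"gripper":1},{"dx":0.0008,"dy":0.0045,"dz":0.0025,"yaw":0,"gripper":1},{"dx":0.0018,"dy":0.0075,"dz":0.0045,"yaw":0,"gripper":1},{"dx":0.0016,"dy":0.0108,"dz":0.0065,"yaw":0,"gripper":1},{"dx":0.0007,"dy":0.0142,"dz":0.009,"yaw":0,"gripper":1},{"dx":0,"dy":0.0165,"dz":0.0105,"yaw":0,"gripper":1},{"dx":0,"dy":0.0165,"dz":0.0105,"yaw":0,"gripper":1}]}}

```text
time_s: 54.45
tool_pos: [0.4827, -0.2671, 0.0971]
eef_rot: [-179.8, 0.2, 105.8]
force: [-0.1, -7.0, 4.3]
grip_width: 0.0134
gripper_force: 44.2
```

```bash
python3 ck.py w37; python3 tilt.py w37b
```

```text
tool [ 0.4827 -0.2671  0.0971] yaw [-179.826     0.2311  105.7748] F [-0.1299 -6.9663  4.3132] M [-1.8198  0.3561  0.0779] w 0.013382198602191737 loc [0.0148 0.0006]
circle 323 166 15.1 (np.int64(129), np.int64(151), np.int64(158)) trough@.017 [49. -6.]
circle 340 139 18.5 (np.int64(125), np.int64(148), np.int64(155)) trough@.017 [ 68. -18.]
circle 286 118 16.6 (np.int64(135), np.int64(158), np.int64(163)) trough@.017 [82. 19.]
circle 317 122 14.7 (np.int64(137), np.int64(157), np.int64(165)) trough@.017 [79. -2.]
tool [ 0.4826 -0.2671  0.0971] yaw [-179.8    0.2  105.8] F [-0.2 -6.9  3.9] lip rows {300: 105, 318: 107, 335: 126}
tilt(nose up) (0, np.float64(106.0), array([ 0.462, -0.194,  0.02 ]))
```

Request:
{"op": "step_arm", "data": {"deltas": [{"dx":0.0005,"dy":-0.002,"dz":0,"yaw":0,"gripper":1},{"dx":0.001,"dy":-0.004,"dz":0,"yaw":0,"gripper":1},{"dx":0.001,"dy":-0.004,"dz":-0.003,"yaw":0,"gripper":1},{"dx":0.001,"dy":-0.004,"dz":-0.006,"yaw":0,"gripper":1},{"dx":0.001,"dy":-0.004,"dz":-0.009,"yaw":0,"gripper":1},{"dx":0.001,"dy":-0.004,"dz":-0.0105,"yaw":0,"gripper":1},{"dx":0.001,"dy":-0.004,"dz":-0.0105,"yaw":0,"gripper":1}]}}

```text
time_s: 55.42
tool_pos: [0.4867, -0.2746, 0.0901]
eef_rot: [179.9, 0.7, 105.7]
force: [-2.7, -12.7, 19.4]
grip_width: 0.0134
gripper_force: 46.6
```

```bash
python3 ck.py w38; python3 tilt.py w38b
```

```text
tool [ 0.4867 -0.2746  0.0901] yaw [179.9238   0.7298 105.7429] F [ -2.7045 -12.6793  19.3502] M [-2.2838  1.0952  0.3657] w 0.013427012417180214 loc [ 0.0064 -0.0013]
circle 282 103 18.8 (np.int64(128), np.int64(147), np.int64(155)) trough@.017 [83. 19.]
circle 340 129 17.1 (np.int64(128), np.int64(150), np.int64(155)) trough@.017 [ 66. -19.]
circle 323 157 16.1 (np.int64(126), np.int64(149), np.int64(157)) trough@.017 [48. -8.]
circle 296 139 17.4 (np.int64(128), np.int64(148), np.int64(155)) trough@.017 [60. 10.]
circle 311 113 18.5 (np.int64(122), np.int64(147), np.int64(153)) trough@.017 [77. -0.]
tool [ 0.4867 -0.2747  0.0902] yaw [179.9   0.7 105.7] F [ -2.8 -13.2  18.7] lip rows {300: 99, 318: 96, 335: 114}
tilt(nose up) (2, np.float64(100.0), array([ 0.465, -0.199,  0.016]))
```

Request:
{"op": "step_arm", "data": {"deltas": [{"dx":0.0005,"dy":-0.002,"dz":0.002,"yaw":0,"gripper":1},{"dx":0.001,"dy":-0.0035,"dz":0.004,"yaw":0,"gripper":1},{"dx":0.0014,"dy":-0.005,"dz":0.007,"yaw":0,"gripper":1},{"dx":0.002,"dy":-0.007,"dz":0.01,"yaw":0,"gripper":1},{"dx":0.002,"dy":-0.007,"dz":0.01,"yaw":0,"gripper":1},{"dx":0.002,"dy":-0.007,"dz":0.01,"yaw":0,"gripper":1}]}}

```text
time_s: 56.28
tool_pos: [0.486, -0.2757, 0.0959]
eef_rot: [-180.0, -0.1, 105.8]
force: [-1.1, 0.4, -1.9]
grip_width: 0.0137
gripper_force: 43.3
```

```bash
python3 ck.py w39; python3 tilt.py w39b
```

```text
tool [ 0.486  -0.2757  0.0959] yaw [-179.9534   -0.086   105.8312] F [-1.096   0.4216 -1.8795] M [-0.1544  0.0275 -0.0327] w 0.013720742736951869 loc [ 0.0057 -0.0003]
circle 286 103 18.8 (np.int64(122), np.int64(145), np.int64(152)) trough@.017 [83. 18.]
circle 293 136 16.6 (np.int64(135), np.int64(158), np.int64(166)) trough@.017 [61. 14.]
circle 342 131 17.1 (np.int64(125), np.int64(148), np.int64(153)) trough@.017 [ 65. -20.]
circle 314 111 17.7 (np.int64(125), np.int64(147), np.int64(156)) trough@.017 [78. -1.]
circle 320 155 16.6 (np.int64(130), np.int64(153), np.int64(158)) trough@.017 [48. -5.]
tool [ 0.486  -0.2758  0.0959] yaw [-1.800e+02 -1.000e-01  1.058e+02] F [-0.1  0.3 -1.5] lip rows {300: 92, 318: 94, 335: 117}
tilt(nose up) (6, np.float64(93.0), array([ 0.463, -0.195,  0.027]))
```

Request:
{"op": "step_arm", "data": {"deltas": [{"dx":0,"dy":0,"dz":0.003,"yaw":0,"gripper":1},{"dx":0,"dy":0,"dz":0.007,"yaw":0,"gripper":1},{"dx":0,"dy":-0.001,"dz":0.011,"yaw":0,"gripper":1},{"dx":0.0006,"dy":-0.002,"dz":0.014,"yaw":0,"gripper":1},{"dx":0.0014,"dy":-0.005,"dz":0.014,"yaw":0,"gripper":1},{"dx":0.0028,"dy":-0.01,"dz":0.014,"yaw":0,"gripper":1},{"dx":0.0048,"dy":-0.017,"dz":0.014,"yaw":0,"gripper":1},{"dx":0.0074,"dy":-0.026,"dz":0.014,"yaw":0,"gripper":1},{"dx":0.0105,"dy":-0.037,"dz":0.014,"yaw":0,"gripper":1},{"dx":0.0142,"dy":-0.05,"dz":0.014,"yaw":0,"gripper":1},{"dx":0.0182,"dy":-0.064,"dz":0.014,"yaw":0,"gripper":1},{"dx":0.0224,"dy":-0.079,"dz":0.014,"yaw":0,"gripper":1},{"dx":0.0267,"dy":-0.094,"dz":0.014,"yaw":0,"gripper":1},{"dx":0.031,"dy":-0.109,"dz":0.014,"yaw":0,"gripper":1},{"dx":0.0352,"dy":-0.124,"dz":0.014,"yaw":0,"gripper":1},{"dx":0.0395,"dy":-0.139,"dz":0.014,"yaw":0,"gripper":1},{"dx":0.041,"dy":-0.145,"dz":0.014,"yaw":0,"gripper":1},{"dx":0.041,"dy":-0.145,"dz":0.014,"yaw":0,"gripper":1}]}}

```text
time_s: 58.62
tool_pos: [0.5273, -0.4214, 0.1101]
eef_rot: [-180.0, -0.0, 105.8]
force: [-0.1, 0.5, -1.4]
grip_width: 0.0134
gripper_force: 43.3
```

```bash
python3 ck.py w40; python3 tilt.py w40b
```

```text
tool [ 0.5273 -0.4214  0.1101] yaw [-179.9748   -0.0357  105.799 ] F [-0.0833  0.4996 -1.3617] M [-0.0035 -0.0072 -0.0168] w 0.013409499876276198 loc [-0.1459 -0.0002]
circle 132 79 21.0 (np.int64(41), np.int64(40), np.int64(43)) trough@.017 [-53. 126.]
circle 159 106 15.0 (np.int64(43), np.int64(46), np.int64(46)) trough@.017 [-71. 110.]
circle 32 210 22.3 (np.int64(40), np.int64(39), np.int64(45)) trough@.017 [-151.  224.]
tool [ 0.5273 -0.4213  0.1102] yaw [-180.    -0.   105.8] F [-0.5 -0.4 -1.2] lip rows {300: 119, 318: 119, 335: 119}
tilt(nose up) (-6, np.float64(119.0), array([ 0.509, -0.357,  0.026]))
```

The nose crept down under load because 40 N is too weak. I'll re-tilt at the back wall and then carry with 90 N.

Request:
{"op": "step_arm", "data": {"deltas": [{"dx":0.0014,"dy":-0.0048,"dz":0,"yaw":0,"gripper":1},{"dx":0.0027,"dy":-0.0096,"dz":0,"yaw":0,"gripper":1},{"dx":0.0041,"dy":-0.0144,"dz":0,"yaw":0,"gripper":1},{"dx":0.0047,"dy":-0.0165,"dz":0,"yaw":0,"gripper":1},{"dx":0.0047,"dy":-0.0165,"dz":0,"yaw":0,"gripper":1},{"dx":0.0014,"dy":-0.0048,"dz":0,"yaw":0,"gripper":1},{"dx":0.0014,"dy":-0.0048,"dz":0.02,"yaw":0,"gripper":1},{"dx":0.0014,"dy":-0.0048,"dz":0.05,"yaw":0,"gripper":1},{"dx":0.0014,"dy":-0.0048,"dz":0.05,"yaw":0,"gripper":1}], "grip_force": 40}}

```text
time_s: 59.85
tool_pos: [0.5306, -0.4273, 0.1634]
eef_rot: [179.8, 0.3, 105.8]
force: [-0.3, -0.4, -1.8]
grip_width: 0.0137
gripper_force: 43.5
```

```bash
python3 tilt.py w41
```

```text
tool [ 0.5306 -0.4273  0.1634] yaw [179.8   0.3 105.8] F [-0.3 -0.4 -1.8] lip rows {300: 95, 318: 95, 335: 95}
tilt(nose up) (4, np.float64(97.0), array([ 0.508, -0.349,  0.092]))
```

Request:
{"op": "step_arm", "data": {"deltas": [{"dx":-0.005,"dy":0.017,"dz":0,"yaw":0,"gripper":1},{"dx":-0.0125,"dy":0.044,"dz":0,"yaw":0,"gripper":1},{"dx":-0.0195,"dy":0.069,"dz":0,"yaw":0,"gripper":1},{"dx":-0.0195,"dy":0.069,"dz":0,"yaw":0,"gripper":1},{"dx":-0.0195,"dy":0.069,"dz":0,"yaw":0,"gripper":1}]}}

```text
time_s: 60.52
tool_pos: [0.5093, -0.3575, 0.1596]
eef_rot: [-180.0, 0.0, 105.8]
force: [0.2, -0.4, -1.5]
grip_width: 0.0132
gripper_force: 43.4
```

```bash
python3 ck.py w42; python3 tilt.py w42b
```

```text
tool [ 0.5093 -0.3575  0.1596] yaw [-179.9667    0.0098  105.8131] F [ 0.1869 -0.4033 -1.5173] M [-0.0713 -0.0792 -0.0386] w 0.013239155604204491 loc [-0.0794 -0.0004]
circle 317 36 14.4 (np.int64(247), np.int64(254), np.int64(255)) trough@.017 [48. -3.]
circle 338 15 14.5 (np.int64(243), np.int64(253), np.int64(254)) trough@.017 [ 63. -20.]
circle 296 53 16.3 (np.int64(116), np.int64(136), np.int64(141)) trough@.017 [36. 14.]
circle 284 9 19.9 (np.int64(221), np.int64(244), np.int64(248)) trough@.017 [67. 23.]
circle 196 171 13.2 (np.int64(37), np.int64(38), np.int64(44)) trough@.017 [-65. 111.]
circle 176 152 10.2 (np.int64(40), np.int64(38), np.int64(41)) trough@.017 [-47. 126.]
circle 317 98 10.6 (np.int64(93), np.int64(103), np.int64(105)) trough@.017 [ 1. -3.]
tool [ 0.5095 -0.3578  0.1598] yaw [-180.     0.   105.8] F [-0.3  0.2 -2.3] lip rows {300: 95, 318: 87, 335: 95}
tilt(nose up) (4, np.float64(97.0), array([ 0.487, -0.28 ,  0.088]))
```

Request:
{"op": "step_arm", "data": {"deltas": [{"dx":0.0023,"dy":-0.0191,"dz":0,"yaw":0,"gripper":1},{"dx":0.0023,"dy":-0.0191,"dz":-0.03,"yaw":0,"gripper":1},{"dx":0.0023,"dy":-0.0191,"dz":-0.055,"yaw":0,"gripper":1},{"dx":0.0023,"dy":-0.0191,"dz":-0.07,"yaw":0,"gripper":1},{"dx":0.0007,"dy":-0.0133,"dz":-0.073,"yaw":0,"gripper":1},{"dx":-0.001,"dy":-0.0075,"dz":-0.075,"yaw":0,"gripper":1},{"dx":-0.0026,"dy":-0.0018,"dz":-0.0753,"yaw":0,"gripper":1},{"dx":-0.0043,"dy":0.004,"dz":-0.0753,"yaw":0,"gripper":1},{"dx":-0.0059,"dy":0.0098,"dz":-0.0753,"yaw":0,"gripper":1},{"dx":-0.0075,"dy":0.0155,"dz":-0.0753,"yaw":0,"gripper":1},{"dx":-0.0092,"dy":0.0213,"dz":-0.0753,"yaw":0,"gripper":1},{"dx":-0.0108,"dy":0.0271,"dz":-0.0753,"yaw":0,"gripper":1},{"dx":-0.0124,"dy":0.0329,"dz":-0.0753,"yaw":0,"gripper":1},{"dx":-0.0141,"dy":0.0386,"dz":-0.0753,"yaw":0,"gripper":1},{"dx":-0.0155,"dy":0.0435,"dz":-0.0753,"yaw":0,"gripper":1},{"dx":-0.0168,"dy":0.0483,"dz":-0.0753,"yaw":0,"gripper":1},{"dx":-0.0182,"dy":0.0531,"dz":-0.0753,"yaw":0,"gripper":1},{"dx":-0.0193,"dy":0.0569,"dz":-0.0753,"yaw":0,"gripper":1},{"dx":-0.0193,"dy":0.0569,"dz":-0.0753,"yaw":0,"gripper":1}]}}

```text
time_s: 63.0
tool_pos: [0.4897, -0.2995, 0.085]
eef_rot: [-180.0, -0.1, 105.8]
force: [-0.1, 0.2, -2.2]
grip_width: 0.014
gripper_force: 43.3
```

```bash
python3 ck.py w43;python3 tilt.py w43b
```

```text
tool [ 0.4897 -0.2995  0.085 ] yaw [-179.9802   -0.0653  105.8373] F [-0.0739  0.2331 -2.1955] M [-0.1396 -0.0137  0.0272] w 0.013985478172832246 loc [-0.0183  0.0027]
circle 289 55 23.4 (np.int64(118), np.int64(141), np.int64(149)) trough@.017 [87. 17.]
circle 358 57 23.4 (np.int64(252), np.int64(255), np.int64(255)) trough@.017 [ 86. -25.]
circle 319 83 20.8 (np.int64(120), np.int64(142), np.int64(149)) trough@.017 [71. -1.]
circle 344 76 23.4 (np.int64(157), np.int64(191), np.int64(199)) trough@.017 [ 75. -16.]
circle 289 77 18.1 (np.int64(98), np.int64(117), np.int64(122)) trough@.017 [75. 17.]
tool [ 0.4897 -0.2996  0.0849] yaw [-1.800e+02 -1.000e-01  1.058e+02] F [-0.2 -0.2 -1.8] lip rows {300: 38, 318: 71, 335: 68}
tilt(nose up) (18, np.float64(67.0), array([ 0.463, -0.206,  0.035]))
```

Request:
{"op": "step_arm", "data": {"deltas": [{"dx":0,"dy":0,"dz":-0.003,"yaw":0,"gripper":1},{"dx":-0.0014,"dy":0.0048,"dz":-0.003,"yaw":0,"gripper":1},{"dx":-0.0027,"dy":0.0096,"dz":-0.003,"yaw":0,"gripper":1},{"dx":-0.0038,"dy":0.0135,"dz":-0.003,"yaw":0,"gripper":1},{"dx":-0.0044,"dy":0.0154,"dz":-0.003,"yaw":0,"gripper":1},{"dx":-0.0044,"dy":0.0154,"dz":-0.003,"yaw":0,"gripper":1}]}}

```text
time_s: 63.85
tool_pos: [0.4857, -0.2846, 0.0822]
eef_rot: [180.0, -0.0, 105.8]
force: [0.5, -1.1, 0.7]
grip_width: 0.0133
gripper_force: 43.6
```

```bash
python3 ck.py w44; python3 sc.py w44b
```

```text
tool [ 0.4857 -0.2846  0.0822] yaw [179.9887  -0.0042 105.8261] F [ 0.5317 -1.1373  0.6894] M [-0.1964 -0.0232  0.0245] w 0.013344091887253893 loc [-0.0029  0.0024]
circle 319 175 15.8 (np.int64(129), np.int64(152), np.int64(156)) trough@.017 [28. -2.]
circle 352 86 23.4 (np.int64(241), np.int64(253), np.int64(254)) trough@.017 [ 85. -22.]
circle 290 97 19.6 (np.int64(125), np.int64(148), np.int64(156)) trough@.017 [78. 17.]
circle 314 87 21.2 (np.int64(128), np.int64(149), np.int64(155)) trough@.017 [84.  2.]
circle 347 108 18.8 (np.int64(108), np.int64(128), np.int64(132)) trough@.017 [ 72. -19.]
tool [ 0.4857 -0.2846  0.0822] [ 1.7999e+02 -2.0000e-02  1.0582e+02] [ 0.2 -0.3  1.1]
1 [68, 0, 19, 182, 2230] [77. 87.]
2 [271, 66, 105, 153, 12952] [319. 143.]
3 [284, 242, 16, 42, 411] [292. 262.]
4 [333, 242, 15, 45, 427] [339. 263.]
66 351 361 | 70 305 369 | 74 301 372 | 78 298 374 | 82 280 375 | 86 276 375 | 90 273 375 | 94 272 374 | 98 272 372 | 102 272 370 | 106 274 365 | 110 277 364 | 114 278 364 | 118 278 363 | 122 278 360 | 126 277 355 | 130 275 356 | 134 273 358 | 138 271 360 | 142 271 360 | 146 272 360 | 150 272 359 | 154 272 359 | 158 272 359 | 162 273 359 | 166 273 358 | 170 273 358 | 174 273 358 | 178 274 358 | 182 274 357 | 186 274 357 | 190 274 357 | 194 275 356 | 198 275 356 | 202 275 356 | 206 275 356 | 210 275 357 | 214 273 358 | 218 273 358 |
```

Request:
{"op": "step_arm", "data": {"deltas": [{"dx":-0.0008,"dy":0.0029,"dz":0.001,"yaw":0,"gripper":1},{"dx":-0.0005,"dy":0.0055,"dz":0.002,"yaw":0,"gripper":1},{"dx":0.0003,"dy":0.0085,"dz":0.004,"yaw":0,"gripper":1},{"dx":0.0005,"dy":0.0115,"dz":0.006,"yaw":0,"gripper":1},{"dx":-0.0003,"dy":0.0145,"dz":0.008,"yaw":0,"gripper":1},{"dx":-0.0008,"dy":0.0165,"dz":0.009,"yaw":0,"gripper":1},{"dx":-0.0008,"dy":0.0165,"dz":0.009,"yaw":0,"gripper":1}]}}

```text
time_s: 64.82
tool_pos: [0.4861, -0.2702, 0.092]
eef_rot: [179.9, 0.3, 105.8]
force: [1.1, -5.6, 1.1]
grip_width: 0.0135
gripper_force: 43.6
```

```bash
python3 ck.py w45; python3 tilt.py w45b
```

```text
tool [ 0.4861 -0.2702  0.092 ] yaw [179.9455   0.28   105.7917] F [ 1.0717 -5.6443  1.1254] M [-1.4729 -0.3415  0.0661] w 0.01353933261226886 loc [ 0.0109 -0.0019]
circle 346 113 19.9 (np.int64(125), np.int64(148), np.int64(155)) trough@.017 [ 82. -24.]
circle 318 176 16.2 (np.int64(134), np.int64(155), np.int64(160)) trough@.017 [39. -5.]
circle 284 110 19.9 (np.int64(128), np.int64(151), np.int64(157)) trough@.017 [84. 17.]
circle 305 117 23.4 (np.int64(121), np.int64(145), np.int64(151)) trough@.017 [79.  3.]
circle 334 125 16.8 (np.int64(110), np.int64(132), np.int64(136)) trough@.017 [ 74. -16.]
tool [ 0.4861 -0.2702  0.092 ] yaw [179.9   0.3 105.8] F [ 1.7 -6.   1.1] lip rows {300: 94, 318: 96, 335: 96}
tilt(nose up) (4, np.float64(97.0), array([ 0.464, -0.192,  0.02 ]))
```

Request:
{"op": "step_arm", "data": {"deltas": [{"dx":0,"dy":0,"dz":0,"yaw":0,"gripper":1},{"dx":0,"dy":0,"dz":0,"yaw":0,"gripper":1},{"dx":0,"dy":0,"dz":0,"yaw":0,"gripper":1},{"dx":0.0005,"dy":-0.002,"dz":0,"yaw":0,"gripper":1},{"dx":0.001,"dy":-0.004,"dz":0.001,"yaw":0,"gripper":1},{"dx":0.0016,"dy":-0.006,"dz":0.003,"yaw":0,"gripper":1},{"dx":0.002,"dy":-0.0075,"dz":0.007,"yaw":0,"gripper":1},{"dx":0.002,"dy":-0.0075,"dz":0.01,"yaw":0,"gripper":1},{"dx":0.002,"dy":-0.0075,"dz":0.01,"yaw":0,"gripper":1}], "grip_force": 100}}

```text
time_s: 66.05
tool_pos: [0.487, -0.2758, 0.1014]
eef_rot: [180.0, 0.0, 105.8]
force: [-0.4, -0.2, -2.6]
grip_width: 0.0128
gripper_force: 97.7
```

```bash
python3 ck.py w46; python3 tilt.py w46b
```

```text
tool [ 0.487  -0.2758  0.1014] yaw [179.9798   0.0099 105.8157] F [-0.3689 -0.2318 -2.6077] M [-0.1295 -0.04   -0.0252] w 0.012753390565850061 loc [ 0.0052 -0.0012]
circle 343 103 18.8 (np.int64(124), np.int64(147), np.int64(151)) trough@.017 [ 82. -22.]
circle 296 153 17.0 (np.int64(120), np.int64(146), np.int64(152)) trough@.017 [48. 11.]
circle 283 110 18.8 (np.int64(134), np.int64(157), np.int64(162)) trough@.017 [78. 20.]
circle 331 140 17.0 (np.int64(128), np.int64(150), np.int64(156)) trough@.017 [ 57. -14.]
circle 321 176 16.6 (np.int64(125), np.int64(148), np.int64(152)) trough@.017 [31. -7.]
tool [ 0.4869 -0.2757  0.1013] yaw [180.    0.  105.8] F [ 0.2  0.6 -2.3] lip rows {300: 95, 318: 95, 335: 90}
tilt(nose up) (6, np.float64(93.0), array([ 0.464, -0.195,  0.033]))
```

Request:
{"op": "step_arm", "data": {"deltas": [{"dx":0,"dy":0,"dz":0.003,"yaw":0,"gripper":1},{"dx":0.0003,"dy":-0.001,"dz":0.006,"yaw":0,"gripper":1},{"dx":0.0008,"dy":-0.003,"dz":0.008,"yaw":0,"gripper":1},{"dx":0.0017,"dy":-0.006,"dz":0.008,"yaw":0,"gripper":1},{"dx":0.0031,"dy":-0.011,"dz":0.008,"yaw":0,"gripper":1},{"dx":0.0051,"dy":-0.018,"dz":0.008,"yaw":0,"gripper":1},{"dx":0.0077,"dy":-0.027,"dz":0.008,"yaw":0,"gripper":1},{"dx":0.0105,"dy":-0.037,"dz":0.008,"yaw":0,"gripper":1},{"dx":0.0139,"dy":-0.049,"dz":0.008,"yaw":0,"gripper":1},{"dx":0.0176,"dy":-0.062,"dz":0.008,"yaw":0,"gripper":1},{"dx":0.0213,"dy":-0.075,"dz":0.008,"yaw":0,"gripper":1},{"dx":0.025,"dy":-0.088,"dz":0.008,"yaw":0,"gripper":1},{"dx":0.0286,"dy":-0.101,"dz":0.008,"yaw":0,"gripper":1},{"dx":0.0323,"dy":-0.114,"dz":0.008,"yaw":0,"gripper":1},{"dx":0.036,"dy":-0.127,"dz":0.008,"yaw":0,"gripper":1},{"dx":0.0394,"dy":-0.139,"dz":0.008,"yaw":0,"gripper":1},{"dx":0.0411,"dy":-0.145,"dz":0.008,"yaw":0,"gripper":1},{"dx":0.0411,"dy":-0.145,"dz":0.008,"yaw":0,"gripper":1}]}}

```text
time_s: 68.4
tool_pos: [0.528, -0.4212, 0.109]
eef_rot: [180.0, -0.0, 105.8]
force: [-0.2, -0.3, -2.1]
grip_width: 0.0126
gripper_force: 97.8
```

```bash
python3 ck.py w47; python3 tilt.py w47b
```

```text
tool [ 0.528  -0.4212  0.109 ] yaw [179.998   -0.0089 105.7904] F [-0.2234 -0.2565 -2.1081] M [-0.0798 -0.0131 -0.0011] w 0.012629411268071688 loc [-0.1458 -0.001 ]
circle 291 114 18.0 (np.int64(121), np.int64(142), np.int64(148)) trough@.017 [-76.  15.]
circle 296 155 17.1 (np.int64(125), np.int64(146), np.int64(152)) trough@.017 [-106.   12.]
circle 335 146 17.4 (np.int64(116), np.int64(137), np.int64(142)) trough@.017 [-99. -17.]
circle 342 109 17.9 (np.int64(127), np.int64(147), np.int64(152)) trough@.017 [-73. -22.]
circle 323 175 16.3 (np.int64(122), np.int64(142), np.int64(150)) trough@.017 [-122.   -8.]
circle 153 106 17.4 (np.int64(39), np.int64(40), np.int64(43)) trough@.017 [-71. 113.]
circle 128 74 16.4 (np.int64(35), np.int64(39), np.int64(38)) trough@.017 [-50. 126.]
tool [ 0.5278 -0.4206  0.1089] yaw [-180.    -0.   105.8] F [-0.5 -0.3 -2.4] lip rows {300: 95, 318: 95, 335: 94}
tilt(nose up) (6, np.float64(93.0), array([ 0.505, -0.34 ,  0.04 ]))
```

Request:
{"op": "step_arm", "data": {"deltas": [{"dx":0.0008,"dy":-0.0029,"dz":0,"yaw":0,"gripper":1},{"dx":0.0016,"dy":-0.0058,"dz":0,"yaw":0,"gripper":1},{"dx":0.0025,"dy":-0.0087,"dz":0,"yaw":0,"gripper":1},{"dx":0.0033,"dy":-0.0115,"dz":0,"yaw":0,"gripper":1},{"dx":0.0041,"dy":-0.0144,"dz":0,"yaw":0,"gripper":1},{"dx":0.0049,"dy":-0.0173,"dz":0,"yaw":0,"gripper":1},{"dx":0.0057,"dy":-0.0202,"dz":0,"yaw":0,"gripper":1},{"dx":0.0057,"dy":-0.0202,"dz":0,"yaw":0,"gripper":1},{"dx":0.0041,"dy":-0.0144,"dz":0,"yaw":0,"gripper":1},{"dx":0.0025,"dy":-0.0087,"dz":0.001,"yaw":0,"gripper":1},{"dx":0.0014,"dy":-0.0048,"dz":0.004,"yaw":0,"gripper":1},{"dx":0.0014,"dy":-0.0048,"dz":0.01,"yaw":0,"gripper":1},{"dx":0.0014,"dy":-0.0048,"dz":0.01,"yaw":0,"gripper":1}]}}

```text
time_s: 70.12
tool_pos: [0.53, -0.4264, 0.1202]
eef_rot: [179.9, 0.1, 105.8]
force: [0.1, -0.0, -3.3]
grip_width: 0.0126
gripper_force: 98.0
```

```bash
python3 ck.py w48; python3 tilt.py w48b
```

```text
tool [ 0.53   -0.4264  0.1202] yaw [179.9317   0.1193 105.8003] F [ 0.1067 -0.0093 -3.2969] M [-0.0914 -0.0588 -0.0098] w 0.012589436923528574 loc [-0.1514 -0.0015]
circle 345 111 18.8 (np.int64(117), np.int64(136), np.int64(143)) trough@.017 [-81. -25.]
circle 334 144 17.1 (np.int64(116), np.int64(137), np.int64(145)) trough@.017 [-105.  -18.]
circle 295 121 17.4 (np.int64(122), np.int64(143), np.int64(149)) trough@.017 [-88.  12.]
circle 297 157 16.3 (np.int64(118), np.int64(139), np.int64(145)) trough@.017 [-116.   11.]
circle 324 175 16.0 (np.int64(121), np.int64(141), np.int64(148)) trough@.017 [-130.  -10.]
circle 132 70 18.6 (np.int64(39), np.int64(42), np.int64(40)) trough@.017 [-53. 129.]
circle 160 98 15.2 (np.int64(43), np.int64(44), np.int64(46)) trough@.017 [-71. 112.]
tool [ 0.5298 -0.4263  0.1198] yaw [1.800e+02 1.000e-01 1.058e+02] F [-0.  -0.4 -2.6] lip rows {300: 95, 318: 95, 335: 95}
tilt(nose up) (4, np.float64(97.0), array([ 0.508, -0.348,  0.048]))
```

Request:
{"op": "step_arm", "data": {"deltas": [{"dx":0,"dy":0,"dz":0.005,"yaw":0,"gripper":1},{"dx":0,"dy":0,"dz":0.015,"yaw":0,"gripper":1},{"dx":0,"dy":0,"dz":0.03,"yaw":0,"gripper":1},{"dx":0,"dy":0,"dz":0.05,"yaw":0,"gripper":1},{"dx":0,"dy":0,"dz":0.07,"yaw":0,"gripper":1},{"dx":0,"dy":0.002,"dz":0.09,"yaw":0,"gripper":1},{"dx":0,"dy":0.007,"dz":0.105,"yaw":-0.003,"gripper":1},{"dx":-0.001,"dy":0.016,"dz":0.115,"yaw":-0.008,"gripper":1},{"dx":-0.002,"dy":0.029,"dz":0.12,"yaw":-0.016,"gripper":1},{"dx":-0.003,"dy":0.046,"dz":0.12,"yaw":-0.028,"gripper":1},{"dx":-0.005,"dy":0.066,"dz":0.12,"yaw":-0.042,"gripper":1},{"dx":-0.007,"dy":0.088,"dz":0.12,"yaw":-0.058,"gripper":1},{"dx":-0.009,"dy":0.112,"dz":0.12,"yaw":-0.076,"gripper":1},{"dx":-0.011,"dy":0.137,"dz":0.12,"yaw":-0.096,"gripper":1},{"dx":-0.013,"dy":0.162,"dz":0.12,"yaw":-0.116,"gripper":1},{"dx":-0.015,"dy":0.186,"dz":0.12,"yaw":-0.134,"gripper":1},{"dx":-0.017,"dy":0.207,"dz":0.12,"yaw":-0.15,"gripper":1},{"dx":-0.018,"dy":0.225,"dz":0.12,"yaw":-0.163,"gripper":1},{"dx":-0.019,"dy":0.238,"dz":0.12,"yaw":-0.172,"gripper":1},{"dx":-0.02,"dy":0.246,"dz":0.12,"yaw":-0.178,"gripper":1}]}}

```text
time_s: 72.72
tool_pos: [0.5088, -0.1785, 0.2388]
eef_rot: [-180.0, -0.0, 95.6]
force: [-0.1, -0.5, -2.4]
grip_width: 0.0129
gripper_force: 98.0
```

Request:
{"op": "step_arm", "data": {"deltas": [{"dx":0,"dy":0.003,"dz":0,"yaw":-0.003,"gripper":1},{"dx":0,"dy":0.008,"dz":0,"yaw":-0.008,"gripper":1},{"dx":-0.001,"dy":0.016,"dz":0,"yaw":-0.014,"gripper":1},{"dx":-0.002,"dy":0.028,"dz":0,"yaw":-0.024,"gripper":1},{"dx":-0.004,"dy":0.044,"dz":0,"yaw":-0.038,"gripper":1},{"dx":-0.006,"dy":0.063,"dz":0,"yaw":-0.054,"gripper":1},{"dx":-0.008,"dy":0.085,"dz":0,"yaw":-0.072,"gripper":1},{"dx":-0.011,"dy":0.109,"dz":0,"yaw":-0.092,"gripper":1},{"dx":-0.013,"dy":0.134,"dz":0,"yaw":-0.114,"gripper":1},{"dx":-0.016,"dy":0.159,"dz":0,"yaw":-0.137,"gripper":1},{"dx":-0.018,"dy":0.184,"dz":0,"yaw":-0.16,"gripper":1},{"dx":-0.02,"dy":0.207,"dz":0,"yaw":-0.183,"gripper":1},{"dx":-0.022,"dy":0.227,"dz":0,"yaw":-0.203,"gripper":1},{"dx":-0.023,"dy":0.243,"dz":0,"yaw":-0.22,"gripper":1},{"dx":-0.024,"dy":0.255,"dz":0,"yaw":-0.234,"gripper":1},{"dx":-0.024,"dy":0.263,"dz":0,"yaw":-0.244,"gripper":1},{"dx":-0.024,"dy":0.267,"dz":0,"yaw":-0.25,"gripper":1},{"dx":-0.024,"dy":0.267,"dz":0,"yaw":-0.25,"gripper":1}]}}

```text
time_s: 74.97
tool_pos: [0.4854, 0.0874, 0.2391]
eef_rot: [180.0, 0.0, 81.3]
force: [-0.1, 0.4, -2.8]
grip_width: 0.0129
gripper_force: 98.0
```

```bash
python3 ck.py w49; python3 tilt.py w49b
```

```text
tool [0.4854 0.0874 0.2391] yaw [179.9966   0.0112  81.2988] F [-0.0883  0.4431 -2.7649] M [-0.0692 -0.0127 -0.031 ] w 0.012881893675651807 loc [ 0.3551 -0.0988]
circle 346 111 17.7 (np.int64(240), np.int64(253), np.int64(254)) trough@.017 [ 400. -159.]
circle 296 159 16.3 (np.int64(118), np.int64(139), np.int64(145)) trough@.017 [374. -83.]
circle 326 176 16.2 (np.int64(115), np.int64(136), np.int64(143)) trough@.017 [ 339. -108.]
circle 615 195 23.4 (np.int64(73), np.int64(61), np.int64(43)) trough@.017 [ 169. -422.]
circle 295 122 18.2 (np.int64(118), np.int64(139), np.int64(147)) trough@.017 [ 413. -101.]
circle 334 145 17.8 (np.int64(237), np.int64(252), np.int64(253)) trough@.017 [ 370. -132.]
circle 626 175 22.3 (np.int64(71), np.int64(59), np.int64(39)) trough@.017 [ 190. -437.]
circle 15 210 12.9 (np.int64(36), np.int64(60), np.int64(60)) trough@.017 [461. 266.]
circle 602 128 9.6 (np.int64(75), np.int64(63), np.int64(39)) trough@.017 [ 260. -419.]
tool [0.4854 0.0872 0.2391] yaw [180.    0.   81.3] F [-0.5  0.1 -2.2] lip rows {300: 95, 318: 95, 335: 95}
tilt(nose up) (6, np.float64(94.0), array([0.498, 0.17 , 0.17 ]))
```

Request:
{"op": "step_arm", "data": {"deltas": [{"dx":0,"dy":0.003,"dz":0,"yaw":-0.005,"gripper":1},{"dx":0,"dy":0.01,"dz":0,"yaw":-0.01,"gripper":1},{"dx":-0.001,"dy":0.021,"dz":0,"yaw":-0.02,"gripper":1},{"dx":-0.002,"dy":0.036,"dz":0,"yaw":-0.03,"gripper":1},{"dx":-0.003,"dy":0.054,"dz":0,"yaw":-0.04,"gripper":1},{"dx":-0.004,"dy":0.073,"dz":0,"yaw":-0.04,"gripper":1},{"dx":-0.005,"dy":0.091,"dz":0,"yaw":-0.04,"gripper":1},{"dx":-0.0055,"dy":0.108,"dz":-0.005,"yaw":-0.04,"gripper":1},{"dx":-0.0055,"dy":0.122,"dz":-0.015,"yaw":-0.04,"gripper":1},{"dx":-0.0055,"dy":0.132,"dz":-0.03,"yaw":-0.04,"gripper":1},{"dx":-0.0055,"dy":0.138,"dz":-0.05,"yaw":-0.04,"gripper":1},{"dx":-0.0055,"dy":0.141,"dz":-0.07,"yaw":-0.04,"gripper":1},{"dx":-0.0055,"dy":0.141,"dz":-0.09,"yaw":-0.04,"gripper":1},{"dx":-0.0055,"dy":0.141,"dz":-0.105,"yaw":-0.04,"gripper":1},{"dx":-0.0055,"dy":0.141,"dz":-0.115,"yaw":-0.04,"gripper":1},{"dx":-0.0055,"dy":0.141,"dz":-0.115,"yaw":-0.04,"gripper":1}]}}

```text
time_s: 77.08
tool_pos: [0.4794, 0.228, 0.1233]
eef_rot: [-179.9, 0.1, 79.0]
force: [-0.3, -0.7, -2.7]
grip_width: 0.013
gripper_force: 97.9
```

```bash
python3 tilt.py w50;  python3 ck.py w50b | grep circle
```

```text
tool [0.4794 0.228  0.1233] yaw [-1.799e+02  1.000e-01  7.900e+01] F [-0.3 -0.7 -2.7] lip rows {300: 76, 318: 86, 335: 87}
tilt(nose up) (10, np.float64(85.0), array([0.496, 0.315, 0.061]))
circle 296 123 17.7 (np.int64(128), np.int64(152), np.int64(157)) trough@.017 [ 554. -148.]
circle 383 93 16.6 (np.int64(236), np.int64(251), np.int64(253)) trough@.017 [ 544. -217.]
circle 345 109 17.4 (np.int64(243), np.int64(254), np.int64(254)) trough@.017 [ 546. -187.]
circle 296 162 16.5 (np.int64(127), np.int64(152), np.int64(157)) trough@.017 [ 527. -134.]
circle 327 176 16.5 (np.int64(132), np.int64(154), np.int64(160)) trough@.017 [ 505. -151.]
circle 329 142 22.3 (np.int64(231), np.int64(250), np.int64(252)) trough@.017 [ 529. -165.]
circle 329 106 22.3 (np.int64(87), np.int64(99), np.int64(103)) trough@.017 [ 554. -177.]
circle 293 90 12.7 (np.int64(248), np.int64(255), np.int64(255)) trough@.017 [ 576. -158.]
circle 314 113 17.7 (np.int64(236), np.int64(248), np.int64(250)) trough@.017 [ 554. -164.]
circle 262 92 16.6 (np.int64(116), np.int64(141), np.int64(148)) trough@.017 [ 586. -136.]
```

Request:
{"op": "step_arm", "data": {"deltas": [{"dx":0.001,"dy":0.006,"dz":0,"yaw":0,"gripper":1},{"dx":0.0023,"dy":0.012,"dz":0,"yaw":0,"gripper":1},{"dx":0.0034,"dy":0.018,"dz":0,"yaw":0,"gripper":1},{"dx":0.0046,"dy":0.024,"dz":0,"yaw":0,"gripper":1},{"dx":0.0057,"dy":0.03,"dz":0.002,"yaw":0,"gripper":1},{"dx":0.0069,"dy":0.036,"dz":0.004,"yaw":0,"gripper":1},{"dx":0.008,"dy":0.042,"dz":0.006,"yaw":0,"gripper":1},{"dx":0.0092,"dy":0.048,"dz":0.008,"yaw":0,"gripper":1},{"dx":0.0103,"dy":0.054,"dz":0.01,"yaw":0,"gripper":1},{"dx":0.0115,"dy":0.06,"dz":0.013,"yaw":0,"gripper":1},{"dx":0.0126,"dy":0.066,"dz":0.015,"yaw":0,"gripper":1},{"dx":0.0138,"dy":0.072,"dz":0.017,"yaw":0,"gripper":1},{"dx":0.0138,"dy":0.072,"dz":0.017,"yaw":0,"gripper":1}]}}

```text
time_s: 78.8
tool_pos: [0.4921, 0.2975, 0.14]
eef_rot: [-179.9, 0.5, 79.0]
force: [-0.7, -6.7, -2.0]
grip_width: 0.0132
gripper_force: 97.5
```

```bash
python3 tilt.py w51;  python3 sc.py w51b
```

```text
tool [0.4921 0.2975 0.14  ] yaw [-179.9    0.5   79. ] F [-0.7 -6.7 -2. ] lip rows {300: 170, 318: 170, 335: 170}
tilt(nose up) (-30, np.float64(171.0), array([0.497, 0.322, 0.036]))
tool [0.4921 0.2975 0.1401] [-179.92    0.45   78.96] [-1.1 -6.8 -2.2]
1 [49, 83, 34, 172, 1409] [ 66. 165.]
2 [201, 170, 39, 19, 678] [221. 179.]
4 [279, 182, 75, 103, 5693] [316. 223.]
6 [408, 184, 20, 106, 529] [418. 235.]
182 285 318 | 186 285 346 | 190 279 346 | 194 279 352 | 198 279 352 | 202 280 352 | 206 280 352 | 210 280 352 | 214 280 352 | 218 280 352 | 222 280 352 | 226 279 352 | 230 279 352 | 234 279 353 | 238 279 353 | 242 279 353 | 246 279 353 | 250 279 353 | 254 289 342 | 258 289 343 | 262 288 343 | 266 287 344 | 270 287 345 | 274 286 345 | 278 286 346 | 282 293 338 |
```

Tipped. Now I'll pull back, rise and count the balls in the box.

Request:
{"op": "step_arm", "data": {"deltas": [{"dx":-0.002,"dy":-0.01,"dz":0,"yaw":0,"gripper":1},{"dx":-0.006,"dy":-0.03,"dz":0,"yaw":0,"gripper":1},{"dx":-0.009,"dy":-0.045,"dz":0,"yaw":0,"gripper":1},{"dx":-0.009,"dy":-0.045,"dz":0,"yaw":0,"gripper":1},{"dx":-0.009,"dy":-0.045,"dz":0.005,"yaw":0,"gripper":1},{"dx":-0.006,"dy":-0.025,"dz":0.005,"yaw":0,"gripper":1},{"dx":-0.009,"dy":-0.045,"dz":0.01,"yaw":0,"gripper":1},{"dx":-0.009,"dy":-0.045,"dz":0.05,"yaw":0,"gripper":1},{"dx":-0.009,"dy":-0.045,"dz":0.1,"yaw":0,"gripper":1},{"dx":-0.012,"dy":-0.065,"dz":0.15,"yaw":0,"gripper":1},{"dx":-0.015,"dy":-0.09,"dz":0.18,"yaw":0,"gripper":1},{"dx":-0.015,"dy":-0.11,"dz":0.2,"yaw":0,"gripper":1},{"dx":-0.015,"dy":-0.11,"dz":0.2,"yaw":0,"gripper":1},{"dx":-0.015,"dy":-0.11,"dz":0.2,"yaw":0,"gripper":1}]}}

```text
time_s: 80.65
tool_pos: [0.4785, 0.1909, 0.3404]
eef_rot: [-179.9, -0.0, 79.0]
force: [-0.3, -0.5, -2.2]
grip_width: 0.0128
gripper_force: 98.0
```

Run:
```python
from h import *
s=state();im,c=snap('wrist','w52');print(s['tool_pos'])
np.save('w52c.npy',c,allow_pickle=True)
np.set_printoptions(precision=3,suppress=True)
g=cv2.cvtColor(im,cv2.COLOR_BGR2GRAY)
e=cv2.HoughCircles(cv2.medianBlur(g,3),cv2.HOUGH_GRADIENT,1,9,param1=80,param2=9,minRadius=6,maxRadius=14)
ce=np.array([.495,.262]);a=np.radians(-11)
for u,v,r in e[0]:
    b,gg,rr=im[int(v),int(u)].astype(int)
    if abs(rr-b)<50 and rr>80:
        q=at(c,u,v,.017)[:2]-ce; print(int(u),int(v),r,rr,'box',np.array([q[0]*np.cos(a)+q[1]*np.sin(a),-q[0]*np.sin(a)+q[1]*np.cos(a)]))
for k in [(-65,-65),(-65,65),(65,-65),(65,65)]:
    x,y=np.array(k)/1000; print('rim',k,proj(c,[ce[0]+x*np.cos(a)-y*np.sin(a),ce[1]+x*np.sin(a)+y*np.cos(a),.07]))
```

```text
[0.4785131  0.19092896 0.34039489]
287 63 9.6 242 box [-0.041  0.053]
333 64 12.2 242 box [0.023 0.051]
301 63 11.8 250 box [-0.021  0.053]
322 65 11.1 228 box [0.008 0.05 ]
352 68 8.8 251 box [0.05  0.046]
334 95 8.2 254 box [0.026 0.01 ]
303 93 8.0 254 box [-0.019  0.013]
342 201 10.9 103 box [ 0.042 -0.152]
337 209 8.4 135 box [ 0.034 -0.166]
343 66 7.3 241 box [0.037 0.049]
rim (-65, -65) [269.015 154.149]
rim (-65, 65) [263.433  47.812]
rim (65, -65) [364.541 154.198]
rim (65, 65) [370.434  47.821]
```

Run:
```python
from h import *
im=cv2.imread('pics/w52.png');g=cv2.cvtColor(im,cv2.COLOR_BGR2HSV)
for v in range(48,160,3):
    print(v,''.join('#' if g[v,u,1]<45 and g[v,u,2]>200 else '+' if g[v,u,1]<75 and g[v,u,2]>85 else '.' for u in range(262,374,1)))
a,c=snap('top','top2');h=cv2.cvtColor(a,cv2.COLOR_BGR2HSV)
print('trough top view')
for v in range(192,232):
    print(v,''.join('#' if h[v,u,1]<60 and h[v,u,2]>110 else '.' for u in range(380,460)))
```

```text
48 ................................................................................................................
51 ####+...........................................................................................................
54 #####.........................................................................................................++
57 +++++....................++++++++++..............................+++..........................................++
60 ..................+++#++++#########++++##+++.......++++#+++++++#######++++++++++.........+++++++..............++
63 ................++####++############+++######+..+++#######+++###########++########...++++#######++...........+++
66 ...............++#####+++###########++#######+++++#######++++###########++########+++++#########+++..........++.
69 ................+++###+++++#######+++########+..++#######+++++#########+++########+++++#########+++..........++.
72 ...................++++++++++++++.+++#+#+#++.....++++######++++++##+++++++#######+...++++######+++...........++.
75 .....................................................
[... 6043 characters left out ...]
....................
224 ................................................................................
225 ................................................................................
226 ................................................................................
227 ................................................................................
228 ................................................................................
229 ................................................................................
230 ................................................................................
231 ................................................................................
```

All nine balls are in the box (seven along the wall, two in the middle) and the trough is empty. Next the scoop goes back to its mat.

Request:
{"op": "step_arm", "data": {"deltas": [{"dx":0,"dy":-0.05,"dz":0,"yaw":0.02,"gripper":1},{"dx":0.03,"dy":-0.1,"dz":0,"yaw":0.044,"gripper":1},{"dx":0.08,"dy":-0.13,"dz":0,"yaw":0.044,"gripper":1},{"dx":0.13,"dy":-0.158,"dz":0,"yaw":0.044,"gripper":1},{"dx":0.165,"dy":-0.158,"dz":-0.03,"yaw":0.044,"gripper":1},{"dx":0.1745,"dy":-0.158,"dz":-0.08,"yaw":0.044,"gripper":1},{"dx":0.1745,"dy":-0.158,"dz":-0.13,"yaw":0.044,"gripper":1},{"dx":0.1745,"dy":-0.158,"dz":-0.18,"yaw":0.044,"gripper":1},{"dx":0.1745,"dy":-0.158,"dz":-0.205,"yaw":0.044,"gripper":1},{"dx":0.1745,"dy":-0.158,"dz":-0.215,"yaw":0.044,"gripper":1},{"dx":0.1745,"dy":-0.158,"dz":-0.22,"yaw":0.044,"gripper":1},{"dx":0.1745,"dy":-0.158,"dz":-0.22,"yaw":0.044,"gripper":1}]}}

```text
time_s: 82.25
tool_pos: [0.6538, 0.0326, 0.1218]
eef_rot: [179.9, -0.0, 81.5]
force: [-0.3, 0.7, -1.0]
grip_width: 0.0128
gripper_force: 98.3
```

```bash
python3 sc.py w53
python3 - <<'E'
from h import *
c=np.load('w2c.npy',allow_pickle=True).item(); print('mug rim L,R',at(c,436,110,.09),at(c,496,110,.09))
c=get_calibration('wrist');t=state()['tool_pos'];a=np.radians(81.5)
for k in (-26,-29,-32,-35,-38):
    r=np.radians(k);x,z=.0757,-.082
    q=t+np.array([np.cos(a)*(x*np.cos(r)-z*np.sin(r)),np.sin(a)*(x*np.cos(r)-z*np.sin(r)),.005+x*np.sin(r)+z*np.cos(r)]);print(k,proj(c,q),q)
E
```

```text
tool [0.6538 0.0326 0.1218] [ 1.7992e+02 -2.0000e-02  8.1540e+01] [-0.3  0.7 -1. ]
1 [279, 174, 75, 113, 6315] [316. 220.]
2 [63, 303, 68, 68, 2685] [ 98. 337.]
174 285 346 | 178 285 346 | 182 285 347 | 186 285 346 | 190 279 352 | 194 279 352 | 198 279 352 | 202 279 352 | 206 279 352 | 210 280 352 | 214 279 352 | 218 279 352 | 222 279 352 | 226 279 352 | 230 279 352 | 234 279 353 | 238 279 353 | 242 279 353 | 246 279 353 | 250 279 353 | 254 289 342 | 258 288 343 | 262 288 344 | 266 287 344 | 270 286 345 | 274 286 346 | 278 285 346 | 282 293 339 | 286 335 337 | mug rim L,R [0.75453468 0.04918844 0.09      ] [0.82793742 0.03865718 0.09      ]
-26 [313.59917028 163.58132101] [0.65882257 0.06429054 0.02041028]
-29 [313.62239666 170.04936234] [0.65798923 0.05871452 0.01887718]
-32 [313.64329511 176.52097534] [0.65714517 0.05306678 0.01764126]
-35 [313.66196313 182.99974866] [0.65629271 0.04736281 0.01670588]
-38 [313.67848631 189.48956135] [0.65543418 0.04161824 0.01607363]
```

Request:
{"op": "step_arm", "data": {"deltas": [{"dx":0,"dy":0,"dz":-0.006,"yaw":0,"gripper":1},{"dx":0,"dy":0,"dz":-0.011,"yaw":0,"gripper":1},{"dx":0,"dy":0,"dz":-0.014,"yaw":0,"gripper":1},{"dx":0,"dy":0,"dz":-0.014,"yaw":0,"gripper":0.75},{"dx":0,"dy":0,"dz":-0.014,"yaw":0,"gripper":0.6},{"dx":0,"dy":0,"dz":-0.014,"yaw":0,"gripper":0.5},{"dx":0,"dy":0,"dz":-0.014,"yaw":0,"gripper":0.4},{"dx":0,"dy":0,"dz":-0.014,"yaw":0,"gripper":0.4},{"dx":0,"dy":0,"dz":-0.014,"yaw":0,"gripper":0.4}]}}

```text
time_s: 83.42
tool_pos: [0.6532, 0.0324, 0.1071]
eef_rot: [180.0, -0.0, 81.5]
force: [0.7, -0.8, -0.3]
grip_width: 0.0511
gripper_force: 0.0
```

```bash
python3 sc.py w54
```

```text
tool [0.6532 0.0324 0.1071] [180.    -0.    81.52] [ 0.7 -0.8 -0.3]
1 [280, 167, 70, 102, 6634] [315. 218.]
2 [237, 245, 25, 48, 481] [249. 268.]
3 [370, 245, 25, 47, 489] [382. 268.]
4 [50, 312, 64, 63, 2188] [ 82. 341.]
167 285 346 | 171 285 346 | 175 285 345 | 179 285 345 | 183 285 345 | 187 285 345 | 191 284 345 | 195 283 347 | 199 282 348 | 203 280 349 | 207 280 349 | 211 280 349 | 215 281 349 | 219 281 348 | 223 281 348 | 227 281 348 | 231 282 348 | 235 282 348 | 239 282 348 | 243 282 348 | 247 282 347 | 251 282 347 | 255 282 347 | 259 282 347 | 263 281 348 | 267 281 348 |
```

The scoop lies flat on the mat again. Next is the lid.

Request:
{"op": "step_arm", "data": {"deltas": [{"dx":0,"dy":0,"dz":0.05,"yaw":0,"gripper":0.4},{"dx":0,"dy":0,"dz":0.1,"yaw":0,"gripper":0.6},{"dx":0,"dy":0,"dz":0.15,"yaw":0,"gripper":1},{"dx":0,"dy":0,"dz":0.2,"yaw":0,"gripper":1},{"dx":0,"dy":0,"dz":0.2,"yaw":0,"gripper":1}]}}

```text
time_s: 84.1
tool_pos: [0.6554, 0.0325, 0.3125]
eef_rot: [179.4, -0.1, 81.5]
force: [0.2, -1.0, -0.8]
grip_width: -0.0
gripper_force: 0.0
```

```bash
python3 sc.py w55
python3 - <<'E'
from h import *
c=get_calibration('top');ce=np.array([.495,.262]);a=np.radians(-11)
for z in (.18,.19,.2,.21):
  for x,y in [(37,105),(163,130)]:
    q=at(c,250+x/3.7-.36,150+y/3.7-.36,z)[:2]-ce; print(z,np.array([q[0]*np.cos(a)+q[1]*np.sin(a),-q[0]*np.sin(a)+q[1]*np.cos(a)]).round(3))
# now: gray (lid eye) & lid edge in scene? print projected hinge-lid corners for angles in scene1
im,d=snap('scene','scene2')
for th in (1.3,1.57,1.9):
    for y in (-.065,.065):
        p=np.array([.065-.133*np.cos(th),y]);z=.0705+.133*np.sin(th)
        w=[ce[0]+p[0]*np.cos(a)-p[1]*np.sin(a),ce[1]+p[0]*np.sin(a)+p[1]*np.cos(a),z]
        q=proj(d,w);print(th,y,q.round(0),'crop2',((q-[140,148])*2.85).round(0), 'crop1',((proj(c,w)-[250,150]+.36)*3.7).round(0))
E
```

```text
tool [0.6554 0.0325 0.3125] [ 1.7945e+02 -1.1000e-01  8.1520e+01] [ 0.2 -1.  -0.8]
2 [294, 136, 36, 51, 1777] [312. 161.]
3 [161, 226, 35, 40, 835] [179. 246.]
4 [301, 242, 12, 42, 408] [307. 262.]
5 [319, 242, 13, 42, 413] [325. 262.]
136 295 328 | 140 295 328 | 144 295 328 | 148 296 328 | 152 294 329 | 156 294 329 | 160 294 329 | 164 294 329 | 168 294 329 | 172 294 329 | 176 294 329 | 180 295 329 | 184 295 329 | 0.18 [0.101 0.065]
0.18 [ 0.098 -0.065]
0.19 [0.099 0.063]
0.19 [ 0.096 -0.066]
0.2 [0.097 0.061]
0.2 [ 0.094 -0.067]
0.21 [0.095 0.059]
0.21 [ 0.092 -0.068]
1.3 -0.065 [363. 154.] crop2 [636.  16.] crop1 [148. 193.]
1.3 0.065 [409. 153.] crop2 [767.  14.] crop1 [ 20. 170.]
1.57 -0.065 [364. 161.] crop2 [639.  38.] crop1 [155. 158.]
1.57 0.065 [411. 161.] crop2 [773.  36.] crop1 [ 26. 135.]
1.9 -0.065 [365. 175.] crop2 [641.  76.] crop1 [164. 117.]
1.9 0.065 [413. 174.] crop2 [778.  74.] crop1 [36. 94.]
```

Request:
{"op": "step_arm", "data": {"deltas": [{"dx":-0.008,"dy":0.045,"dz":0,"yaw":-0.04,"gripper":1},{"dx":-0.016,"dy":0.09,"dz":0,"yaw":-0.04,"gripper":1},{"dx":-0.025,"dy":0.135,"dz":0,"yaw":-0.04,"gripper":1},{"dx":-0.033,"dy":0.179,"dz":0,"yaw":-0.04,"gripper":1},{"dx":-0.033,"dy":0.179,"dz":-0.03,"yaw":-0.04,"gripper":1},{"dx":-0.033,"dy":0.179,"dz":-0.07,"yaw":-0.04,"gripper":1},{"dx":-0.033,"dy":0.179,"dz":-0.11,"yaw":-0.04,"gripper":1},{"dx":-0.033,"dy":0.179,"dz":-0.139,"yaw":-0.04,"gripper":1},{"dx":-0.033,"dy":0.179,"dz":-0.139,"yaw":-0.04,"gripper":1},{"dx":-0.033,"dy":0.179,"dz":-0.139,"yaw":-0.04,"gripper":1}]}}

```text
time_s: 85.45
tool_pos: [0.6193, 0.2111, 0.1671]
eef_rot: [-179.9, 0.1, 79.2]
force: [-0.2, 0.9, 0.2]
grip_width: 0.0001
gripper_force: 0.0
```

Request:
{"op": "step_arm", "data": {"deltas": [{"dx":-0.01,"dy":0.002,"dz":0,"yaw":0,"gripper":1},{"dx":-0.022,"dy":0.0043,"dz":0,"yaw":0,"gripper":1},{"dx":-0.034,"dy":0.0066,"dz":0,"yaw":0,"gripper":1},{"dx":-0.046,"dy":0.009,"dz":0,"yaw":0,"gripper":1},{"dx":-0.058,"dy":0.0113,"dz":0,"yaw":0,"gripper":1},{"dx":-0.07,"dy":0.0136,"dz":0,"yaw":0,"gripper":1},{"dx":-0.082,"dy":0.016,"dz":0,"yaw":0,"gripper":1},{"dx":-0.094,"dy":0.0183,"dz":0,"yaw":0,"gripper":1},{"dx":-0.106,"dy":0.0206,"dz":0,"yaw":0,"gripper":1},{"dx":-0.118,"dy":0.023,"dz":0,"yaw":0,"gripper":1},{"dx":-0.128,"dy":0.025,"dz":0,"yaw":0,"gripper":1},{"dx":-0.133,"dy":0.0258,"dz":-0.015,"yaw":0,"gripper":1},{"dx":-0.138,"dy":0.0268,"dz":-0.03,"yaw":0,"gripper":1},{"dx":-0.143,"dy":0.0278,"dz":-0.045,"yaw":0,"gripper":1},{"dx":-0.148,"dy":0.0288,"dz":-0.06,"yaw":0,"gripper":1},{"dx":-0.15,"dy":0.0292,"dz":-0.07,"yaw":0,"gripper":1},{"dx":-0.15,"dy":0.0292,"dz":-0.07,"yaw":0,"gripper":1}]}}

```text
time_s: 87.58
tool_pos: [0.469, 0.2402, 0.0973]
eef_rot: [-179.9, 0.1, 79.2]
force: [-0.5, -0.1, 0.4]
grip_width: -0.0002
gripper_force: 0.0
```

Request:
{"op": "step_arm", "data": {"deltas": [{"dx":0,"dy":0,"dz":-0.003,"yaw":0,"gripper":1},{"dx":0,"dy":0,"dz":-0.005,"yaw":0,"gripper":1},{"dx":0,"dy":0,"dz":-0.007,"yaw":0,"gripper":1},{"dx":0,"dy":0,"dz":-0.007,"yaw":0,"gripper":1}]}}

```text
time_s: 88.08
tool_pos: [0.4704, 0.2408, 0.0925]
eef_rot: [180.0, -0.1, 79.2]
force: [-3.6, -0.5, 8.9]
grip_width: -0.0
gripper_force: 4.6
```

Run:
```python
from h import *
im,c=snap('scene','scene3');print(state()['force'],state()['tool_pos'])
```

```text
[-3.1687748  -0.63411932  9.15972725] [0.47046046 0.24075933 0.09246952]
```

Request:
{"op": "step_arm", "data": {"deltas": [{"dx":0,"dy":0,"dz":-0.003,"yaw":0,"gripper":1},{"dx":0,"dy":0,"dz":-0.003,"yaw":0,"gripper":1},{"dx":0,"dy":0,"dz":0.03,"yaw":0,"gripper":1},{"dx":0,"dy":0,"dz":0.09,"yaw":0,"gripper":1},{"dx":-0.01,"dy":-0.05,"dz":0.14,"yaw":0.04,"gripper":1},{"dx":-0.02,"dy":-0.1,"dz":0.18,"yaw":0.08,"gripper":0.5},{"dx":-0.03,"dy":-0.15,"dz":0.18,"yaw":0.12,"gripper":0},{"dx":-0.04,"dy":-0.2,"dz":0.18,"yaw":0.16,"gripper":0},{"dx":-0.05,"dy":-0.25,"dz":0.18,"yaw":0.2,"gripper":0},{"dx":-0.06,"dy":-0.3,"dz":0.18,"yaw":0.24,"gripper":0},{"dx":-0.06,"dy":-0.32,"dz":0.18,"yaw":0.28,"gripper":0},{"dx":-0.06,"dy":-0.32,"dz":0.18,"yaw":0.32,"gripper":0},{"dx":-0.06,"dy":-0.32,"dz":0.18,"yaw":0.34,"gripper":0},{"dx":-0.06,"dy":-0.32,"dz":0.18,"yaw":0.34,"gripper":0},{"dx":-0.06,"dy":-0.32,"dz":0.18,"yaw":0.34,"gripper":0}]}}

```text
time_s: 90.0
tool_pos: [0.4102, -0.0791, 0.2711]
eef_rot: [180.0, 0.0, 98.7]
force: [-1.5, -0.1, -1.0]
grip_width: 0.0851
gripper_force: 0.0
```

```bash
cat > rod.py <<'E'
from h import *
import sys
s=state();im,c=snap('wrist',sys.argv[1]);g=cv2.cvtColor(im,cv2.COLOR_BGR2HSV)
print('tool',s['tool_pos'].round(4),s['eef_rot'].round(2),s['force'].round(1))
m=((g[...,1]<70)&(g[...,2]>100)).astype(np.uint8);m=cv2.morphologyEx(m,cv2.MORPH_OPEN,np.ones((3,3)))
n,l,st,ce=cv2.connectedComponentsWithStats(m)
for i in range(1,n):
    if st[i,4]>200:
        q=np.argwhere(l==i)[:,::-1].astype(np.float32);r=cv2.minAreaRect(q)
        w=np.array([at(c,*p,.026)[:2] for p in cv2.boxPoints(r)])
        print(st[i].tolist(),'rect world@.026',w.round(4).tolist(),'mean',w.mean(0).round(4),'sides',np.linalg.norm(w[0]-w[1]).round(4),np.linalg.norm(w[1]-w[2]).round(4))
E
python3 rod.py w56
```

```text
tool [ 0.4102 -0.0791  0.2711] [180.     0.    98.73] [-1.5 -0.1 -1. ]
[505, 74, 43, 56, 1205] rect world@.026 [[0.6109, 0.0118], [0.6226, 0.0669], [0.6676, 0.0536], [0.6581, -0.0031]] mean [0.6398 0.0323] sides 0.0563 0.0469
[312, 142, 20, 45, 848] rect world@.026 [[0.4027, -0.0524], [0.4264, -0.0488], [0.4361, -0.1057], [0.4113, -0.1095]] mean [ 0.4191 -0.0791] sides 0.0239 0.0578
[134, 248, 19, 22, 359] rect world@.026 [[0.1761, -0.2383], [0.201, -0.2346], [0.2003, -0.2693], [0.1747, -0.2731]] mean [ 0.188  -0.2538] sides 0.0252 0.0347
```

Request:
{"op": "step_arm", "data": {"deltas": [{"dx":0,"dy":0.05,"dz":0,"yaw":-0.06,"gripper":0},{"dx":0,"dy":0.1,"dz":0,"yaw":-0.12,"gripper":0},{"dx":0,"dy":0.15,"dz":0,"yaw":-0.18,"gripper":0},{"dx":0,"dy":0.2,"dz":0,"yaw":-0.24,"gripper":0},{"dx":0,"dy":0.25,"dz":0,"yaw":-0.3,"gripper":0},{"dx":0,"dy":0.3,"dz":0,"yaw":-0.344,"gripper":0},{"dx":0,"dy":0.317,"dz":0,"yaw":-0.344,"gripper":0},{"dx":0,"dy":0.317,"dz":0,"yaw":-0.344,"gripper":0},{"dx":0,"dy":0.317,"dz":0,"yaw":-0.344,"gripper":0}]}}

```text
time_s: 91.18
tool_pos: [0.4099, 0.2365, 0.271]
eef_rot: [-180.0, 0.1, 79.0]
force: [-1.0, 0.2, -0.3]
grip_width: 0.085
gripper_force: 0.0
```

Run:
```python
from h import *
s=state();im,c=snap('wrist','w57');np.save('w57c.npy',c,allow_pickle=True);print(s['tool_pos'],s['eef_rot'])
ce=np.array([.495,.262]);a=np.radians(-11)
k=im.copy()
for x,y,z in [(-.08,-.06,.07),(-.08,.06,.07),(-.08,0,.07),(-.065,-.065,.079),(-.065,.065,.079),(.065,.065,.079),(.065,-.065,.079)]:
    w=[ce[0]+x*np.cos(a)-y*np.sin(a),ce[1]+x*np.sin(a)+y*np.cos(a),z];print((x,y,z),proj(c,w).round(0))
cv2.imwrite('pics/crop6.png',cv2.resize(k[20:300,170:500],(800,600*280*800//(330*600)),interpolation=cv2.INTER_CUBIC)[:600])
```

```text
[0.40992549 0.23646552 0.27100715] [-1.79982068e+02  6.17729044e-02  7.89586377e+01]
(-0.08, -0.06, 0.07) [313. 188.]
(-0.08, 0.06, 0.07) [313.  77.]
(-0.08, 0, 0.07) [313. 136.]
(-0.065, -0.065, 0.079) [326. 194.]
(-0.065, 0.065, 0.079) [328.  71.]
(0.065, 0.065, 0.079) [458.  70.]
(0.065, -0.065, 0.079) [440. 194.]
```

View pics/crop6.png

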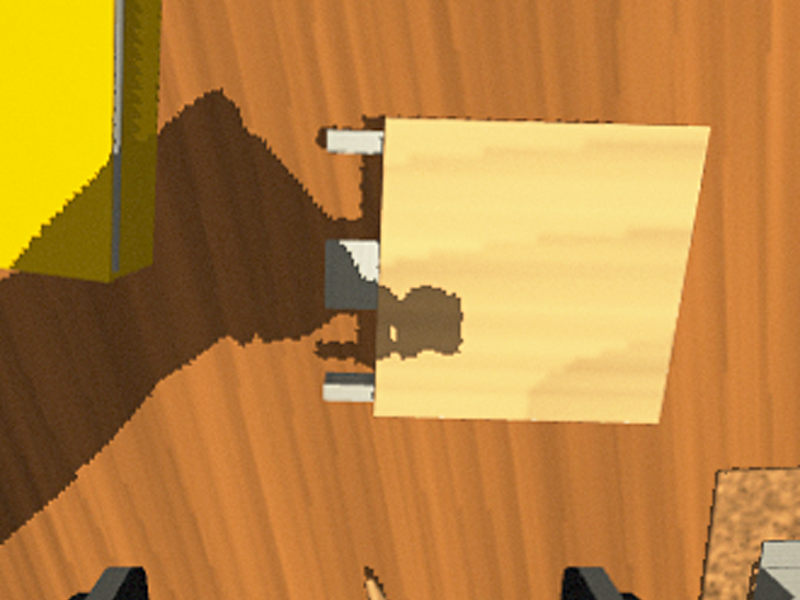

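Run:
```python
from h import *
from scipy.optimize import least_squares
c=np.load('w57c.npy',allow_pickle=True).item()
obs=[((304,186),(-.092,-.060),.07),((304.5,73),(-.092,.060),.07),((328.8,68.7),(-.068,.065),.079),((324.7,191.8),(-.068,-.065),.079),((462.9,72.5),(.065,.065),.079),((441.9,194.7),(.065,-.065),.079)]
def f(p):
    r=[]
    for uv,(x,y),z in obs:
        w=at(c,*uv,z)[:2];r+=list(w-[p[0]+x*np.cos(p[2])-y*np.sin(p[2]),p[1]+x*np.sin(p[2])+y*np.cos(p[2])])
    return np.array(r)
r=least_squares(f,[.495,.262,-.19]);p=r.x
np.set_printoptions(precision=4,suppress=True)
print(p,np.degrees(p[2]),r.fun.reshape(-1,2)*1000)
np.save('box.npy',p)
B=lambda x,y:np.array([p[0]+x*np.cos(p[2])-y*np.sin(p[2]),p[1]+x*np.sin(p[2])+y*np.cos(p[2])])
print('eyeR',B(-.08,-.06),'eyeL',B(-.08,.06),'shoulder start tip at -75',B(-.08,-.217),'direct eyes',at(c,308.5,186,.07),at(c,308.5,73,.07))
```

```text
[ 0.4977  0.262  -0.2165] -12.402845907844068 [[-0.2355 -0.6655]
 [-0.6573  0.9898]
 [-0.3783 -0.166 ]
 [ 0.0706  0.6873]
 [ 0.3363 -1.0536]
 [ 0.8642  0.208 ]]
eyeR [0.4067 0.2206] eyeL [0.4324 0.3378] shoulder start tip at -75 [0.3729 0.0673] direct eyes [0.3999 0.2215 0.07  ] [0.4241 0.3406 0.07  ]
```

Lid shut, with the three eyes in line at crop positions (350,140), (350,275) and (350,390). Now I'll fetch the rod.

Request:
{"op": "step_arm", "data": {"deltas": [{"dx":0,"dy":-0.05,"dz":0,"yaw":0.06,"gripper":0},{"dx":0.002,"dy":-0.1,"dz":0,"yaw":0.12,"gripper":0},{"dx":0.004,"dy":-0.15,"dz":0,"yaw":0.18,"gripper":0},{"dx":0.006,"dy":-0.2,"dz":0,"yaw":0.24,"gripper":0},{"dx":0.008,"dy":-0.25,"dz":0,"yaw":0.3,"gripper":0},{"dx":0.009,"dy":-0.3,"dz":0,"yaw":0.351,"gripper":0},{"dx":0.009,"dy":-0.3155,"dz":-0.04,"yaw":0.351,"gripper":0},{"dx":0.009,"dy":-0.3155,"dz":-0.08,"yaw":0.351,"gripper":0},{"dx":0.009,"dy":-0.3155,"dz":-0.12,"yaw":0.351,"gripper":0},{"dx":0.009,"dy":-0.3155,"dz":-0.15,"yaw":0.351,"gripper":0},{"dx":0.009,"dy":-0.3155,"dz":-0.15,"yaw":0.351,"gripper":0},{"dx":0.009,"dy":-0.3155,"dz":-0.15,"yaw":0.351,"gripper":0}]}}

```text
time_s: 92.72
tool_pos: [0.4196, -0.0786, 0.1222]
eef_rot: [179.9, 0.0, 99.0]
force: [0.1, 0.2, 0.2]
grip_width: 0.0857
gripper_force: 0.0
```

```bash
python3 rod.py w58
```

```text
tool [ 0.4196 -0.0786  0.1222] [1.7992e+02 3.0000e-02 9.9040e+01] [0.1 0.2 0.2]
[613, 59, 27, 24, 478] rect world@.026 [[0.6055, 0.0575], [0.6227, 0.0601], [0.6302, 0.0464], [0.6127, 0.0438]] mean [0.6178 0.052 ] sides 0.0174 0.0156
[622, 115, 18, 30, 297] rect world@.026 [[0.6297, 0.0239], [0.6416, 0.0257], [0.6522, 0.0062], [0.64, 0.0043]] mean [0.6409 0.015 ] sides 0.012 0.0222
[298, 162, 32, 75, 2278] rect world@.026 [[0.4022, -0.0469], [0.4259, -0.0432], [0.4368, -0.1056], [0.411, -0.1097]] mean [ 0.419  -0.0763] sides 0.024 0.0634
[1, 343, 33, 32, 810] rect world@.026 [[0.1483, -0.2643], [0.1719, -0.2534], [0.1742, -0.2991], [0.1494, -0.3107]] mean [ 0.1609 -0.2819] sides 0.026 0.0457
```

Request:
{"op": "step_arm", "data": {"deltas": [{"dx":0,"dy":0,"dz":-0.04,"yaw":0,"gripper":0},{"dx":0,"dy":0,"dz":-0.075,"yaw":0,"gripper":0},{"dx":0,"dy":0,"dz":-0.098,"yaw":0,"gripper":0},{"dx":0,"dy":0,"dz":-0.105,"yaw":0,"gripper":0.2},{"dx":0,"dy":0,"dz":-0.105,"yaw":0,"gripper":0.4},{"dx":0,"dy":0,"dz":-0.105,"yaw":0,"gripper":0.6},{"dx":0,"dy":0,"dz":-0.105,"yaw":0,"gripper":1},{"dx":0,"dy":0,"dz":-0.105,"yaw":0,"gripper":1},{"dx":0,"dy":0,"dz":-0.105,"yaw":0,"gripper":1},{"dx":0,"dy":0,"dz":-0.105,"yaw":0,"gripper":1},{"dx":0,"dy":0,"dz":-0.105,"yaw":0,"gripper":1}], "grip_force": 60}}

```text
time_s: 94.15
tool_pos: [0.4204, -0.0782, 0.0174]
eef_rot: [179.9, 0.1, 99.1]
force: [-0.9, -0.4, 5.4]
grip_width: 0.0248
gripper_force: 59.3
```

```bash
python3 rod.py w59
```

```text
tool [ 0.4204 -0.0782  0.0174] [1.7986e+02 6.0000e-02 9.9110e+01] [-0.9 -0.4  5.4]
[271, 205, 90, 125, 7095] rect world@.026 [[0.4041, -0.11], [0.3967, -0.0437], [0.4347, -0.0376], [0.4484, -0.103]] mean [ 0.421  -0.0736] sides 0.0667 0.0385
```

Request:
{"op": "step_arm", "data": {"deltas": [{"dx":0,"dy":0,"dz":0.03,"yaw":0,"gripper":1},{"dx":0,"dy":0,"dz":0.08,"yaw":0,"gripper":1},{"dx":0,"dy":0,"dz":0.12,"yaw":-0.03,"gripper":1},{"dx":-0.01,"dy":0.02,"dz":0.12,"yaw":-0.1,"gripper":1},{"dx":-0.02,"dy":0.045,"dz":0.12,"yaw":-0.18,"gripper":1},{"dx":-0.032,"dy":0.07,"dz":0.12,"yaw":-0.26,"gripper":1},{"dx":-0.044,"dy":0.095,"dz":0.12,"yaw":-0.33,"gripper":1},{"dx":-0.0545,"dy":0.1132,"dz":0.11,"yaw":-0.375,"gripper":1},{"dx":-0.0545,"dy":0.1132,"dz":0.09,"yaw":-0.375,"gripper":1},{"dx":-0.0545,"dy":0.1132,"dz":0.065,"yaw":-0.375,"gripper":1},{"dx":-0.0545,"dy":0.1132,"dz":0.05,"yaw":-0.375,"gripper":1},{"dx":-0.0545,"dy":0.1132,"dz":0.045,"yaw":-0.375,"gripper":1},{"dx":-0.0545,"dy":0.1132,"dz":0.045,"yaw":-0.375,"gripper":1},{"dx":-0.0545,"dy":0.1132,"dz":0.045,"yaw":-0.375,"gripper":1}]}}

```text
time_s: 95.95
tool_pos: [0.3654, 0.0353, 0.0618]
eef_rot: [179.9, -0.0, 77.6]
force: [0.5, -0.0, -1.0]
grip_width: 0.0251
gripper_force: 59.4
```

Run:
```python
from h import *
s=state();im,c=snap('wrist','w60');np.save('w60c.npy',c,allow_pickle=True)
t=s['tool_pos'];print(t,s['eef_rot'],s['force'],s['grip_width'])
a=np.radians(s['eef_rot'][2]);hh=np.array([np.cos(a),np.sin(a),0])
for d in (.03,.08,.12,.158,.172): print('rod at',d,proj(c,t+hh*d+[0,0,-.0044]).round(1))
g=im.astype(int)
for v in (60,100,140,170,190): print(v,[tuple(g[v,u]) for u in range(290,340,4)])
p=np.load('box.npy');q=t[:2]-p[:2];b=p[2];print('box frame',q[0]*np.cos(b)+q[1]*np.sin(b),-q[0]*np.sin(b)+q[1]*np.cos(b))
```

```text
[0.36535242 0.03531689 0.06175318] [ 1.79922275e+02 -2.36138752e-02  7.76185165e+01] [ 0.49885897 -0.00804063 -0.98346852] 0.025110212466889065
rod at 0.03 [312.5 211.7]
rod at 0.08 [312.1 103.2]
rod at 0.12 [311.7  -6.7]
rod at 0.158 [ 311.1 -140.1]
rod at 0.172 [ 310.9 -199.3]
60 [(np.int64(71), np.int64(149), np.int64(230)), (np.int64(73), np.int64(145), np.int64(227)), (np.int64(45), np.int64(91), np.int64(142)), (np.int64(35), np.int64(65), np.int64(103)), (np.int64(101), np.int64(169), np.int64(224)), (np.int64(120), np.int64(205), np.int64(248)), (np.int64(139), np.int64(226), np.int64(253)), (np.int64(139), np.int64(226), np.int64(254)), (np.int64(127), np.int64(213), np.int64(251)), (np.int64(101), np.int64(169), np.int64(226)), (np.int64(64), np.int64(140), np.int64(226)), (np.int64(62), np.int64(137), np.int64(219)), (np.int64(65), np.int64(141), np.int64(223))]
100 [(np.int64(35), np.int64(71), np.int64(110)), (np.int64(41), np.int64(76), np.int64(113)), (np.int64(39), np.int64(72), np.int64(111)), (np.int64(33), np.int64(65), np.int64(104)), (np.int64(97), np.int64(161),
[... 1526 characters left out ...]
t64(89)), (np.int64(69), np.int64(148), np.int64(229))]
190 [(np.int64(45), np.int64(74), np.int64(116)), (np.int64(44), np.int64(77), np.int64(120)), (np.int64(37), np.int64(75), np.int64(114)), (np.int64(36), np.int64(70), np.int64(107)), (np.int64(62), np.int64(96), np.int64(129)), (np.int64(64), np.int64(103), np.int64(139)), (np.int64(64), np.int64(101), np.int64(138)), (np.int64(61), np.int64(103), np.int64(141)), (np.int64(63), np.int64(100), np.int64(135)), (np.int64(48), np.int64(81), np.int64(112)), (np.int64(32), np.int64(68), np.int64(103)), (np.int64(39), np.int64(69), np.int64(105)), (np.int64(34), np.int64(68), np.int64(102))]
box frame -0.0805567738654485 -0.24982110038035585
```

Request:
{"op": "step_arm", "data": {"deltas": [{"dx":-0.0015,"dy":0.0003,"dz":0.0005,"yaw":0,"gripper":1},{"dx":-0.0015,"dy":0.0003,"dz":0.0005,"yaw":0,"gripper":1},{"dx":-0.0004,"dy":0.0052,"dz":0.0005,"yaw":0,"gripper":1},{"dx":0.0006,"dy":0.0101,"dz":0.0005,"yaw":0,"gripper":1},{"dx":0.0017,"dy":0.0149,"dz":0.0005,"yaw":0,"gripper":1},{"dx":0.0028,"dy":0.0198,"dz":0.0005,"yaw":0,"gripper":1},{"dx":0.0039,"dy":0.0247,"dz":0.0005,"yaw":0,"gripper":1},{"dx":0.0049,"dy":0.0296,"dz":0.0005,"yaw":0,"gripper":1},{"dx":0.006,"dy":0.0345,"dz":0.0005,"yaw":0,"gripper":1},{"dx":0.006,"dy":0.0345,"dz":0.0005,"yaw":0,"gripper":1}]}}

```text
time_s: 97.25
tool_pos: [0.3709, 0.0701, 0.0616]
eef_rot: [180.0, -0.0, 77.7]
force: [-0.5, -0.2, -1.2]
grip_width: 0.0245
gripper_force: 59.4
```

Request:
{"op": "step_arm", "data": {"deltas": [{"dx":0.0013,"dy":0.0059,"dz":0,"yaw":0,"gripper":1},{"dx":0.0026,"dy":0.0117,"dz":0,"yaw":0,"gripper":1},{"dx":0.0039,"dy":0.0176,"dz":0,"yaw":0,"gripper":1},{"dx":0.0052,"dy":0.0234,"dz":0,"yaw":0,"gripper":1},{"dx":0.0064,"dy":0.0293,"dz":0,"yaw":0,"gripper":1},{"dx":0.0077,"dy":0.0352,"dz":0,"yaw":0,"gripper":1},{"dx":0.009,"dy":0.041,"dz":0,"yaw":0,"gripper":1},{"dx":0.0103,"dy":0.0469,"dz":0,"yaw":0,"gripper":1},{"dx":0.0118,"dy":0.0537,"dz":0,"yaw":0,"gripper":1},{"dx":0.0118,"dy":0.0537,"dz":0,"yaw":0,"gripper":1}]}}

```text
time_s: 98.5
tool_pos: [0.3828, 0.124, 0.0617]
eef_rot: [180.0, -0.0, 77.7]
force: [0.2, -0.1, -0.6]
grip_width: 0.0248
gripper_force: 59.4
```

Run:
```python
from h import *
s=state();im,c=snap('wrist','w61');t=s['tool_pos'];print(t,s['eef_rot'],s['force'],s['wrist_torque'])
p=np.load('box.npy');b=p[2];B=lambda x,y,z:np.array([p[0]+x*np.cos(b)-y*np.sin(b),p[1]+x*np.sin(b)+y*np.cos(b),z])
q=t[:2]-p[:2];print('box frame',q[0]*np.cos(b)+q[1]*np.sin(b),-q[0]*np.sin(b)+q[1]*np.cos(b))
print('eyeR top edges',proj(c,B(-.092,-.06,.07)),proj(c,B(-.068,-.06,.07)),'axis',proj(c,B(-.08,-.075,.058)))
g=cv2.cvtColor(im,cv2.COLOR_BGR2HSV)
for v in range(0,200,8): print(v,''.join('#' if g[v,u,1]<70 and g[v,u,2]>90 else 'o' if g[v,u,1]<150 and g[v,u,2]>150 else '.' for u in range(270,370,2)))
```

```text
[0.38280129 0.1240043  0.06165224] [ 1.79977240e+02 -1.22007661e-02  7.76691031e+01] [ 0.23856497 -0.11215748 -0.55865121] [ 0.00654522 -0.02594439 -0.06922029]
box frame -0.08256375895055176 -0.15945577511244696
eyeR top edges [285.98242741  47.96473654] [351.64424223  48.04216611] axis [318.36799851  92.11084232]
0 .................ooooooooooooo............oooooooo
8 .................oooooooooooo.............oooooooo
16 .................oooooooooooo............ooooooooo
24 .......##################################ooooooooo
32 ......o#################################.ooooooooo
40 .......#################################.ooooooooo
48 ....................oo.........#.........ooooooooo
56 ..................ooooooooooo............ooooooooo
64 ..................ooooooooooo.....................
72 ..................ooooooooooo.....................
80 ..................ooooooooooo.....................
88 ..................ooooooooooo.....................
96 ..................ooooooooooo.....................
104 ..................ooooooooooo.....................
112 ..................ooooooooooo.....................
120 ..................ooooooooooo.....................
128 ..................ooooooooooo.....................
136 ..................o.ooooooooo.....................
144 ....................ooooooooo.....................
152 .......................oooooo.....................
160 ........................oooo......................
168 ...........................oo.....................
176 ..................................................
184 ..................................................
192 ..................................................
```

The rod runs through the first eye, centred (rod columns 306–328, eye 284–350), with no contact force. I'll push on.

Request:
{"op": "step_arm", "data": {"deltas": [{"dx":0.0013,"dy":0.0059,"dz":0,"yaw":0,"gripper":1},{"dx":0.0026,"dy":0.0117,"dz":0,"yaw":0,"gripper":1},{"dx":0.0039,"dy":0.0176,"dz":0,"yaw":0,"gripper":1},{"dx":0.0052,"dy":0.0234,"dz":0,"yaw":0,"gripper":1},{"dx":0.0064,"dy":0.0293,"dz":0,"yaw":0,"gripper":1},{"dx":0.0077,"dy":0.0352,"dz":0,"yaw":0,"gripper":1},{"dx":0.009,"dy":0.041,"dz":0,"yaw":0,"gripper":1},{"dx":0.0103,"dy":0.0469,"dz":0,"yaw":0,"gripper":1},{"dx":0.0116,"dy":0.0527,"dz":0,"yaw":0,"gripper":1},{"dx":0.0129,"dy":0.0586,"dz":0,"yaw":0,"gripper":1},{"dx":0.0137,"dy":0.0625,"dz":0,"yaw":0,"gripper":1},{"dx":0.0137,"dy":0.0625,"dz":0,"yaw":0,"gripper":1}]}}

```text
time_s: 100.05
tool_pos: [0.3963, 0.1863, 0.0616]
eef_rot: [180.0, -0.0, 77.6]
force: [1.2, -0.3, -1.3]
grip_width: 0.0249
gripper_force: 59.4
```

Request:
{"op": "step_arm", "data": {"deltas": [{"dx":0.0004,"dy":0.002,"dz":0,"yaw":0,"gripper":1},{"dx":0.0009,"dy":0.0039,"dz":0,"yaw":0,"gripper":1},{"dx":0.0013,"dy":0.0059,"dz":0,"yaw":0,"gripper":1},{"dx":0.0017,"dy":0.0078,"dz":0,"yaw":0,"gripper":1},{"dx":0.0017,"dy":0.0078,"dz":0,"yaw":0,"gripper":1}]}}

```text
time_s: 100.68
tool_pos: [0.3977, 0.193, 0.0615]
eef_rot: [180.0, 0.1, 77.6]
force: [0.1, -3.5, -0.1]
grip_width: 0.0249
gripper_force: 59.6
```

Request:
{"op": "step_arm", "data": {"deltas": [{"dx":0.0004,"dy":0.002,"dz":-0.001,"yaw":0,"gripper":1},{"dx":0.0006,"dy":0.003,"dz":-0.0025,"yaw":0,"gripper":1},{"dx":0.0006,"dy":0.003,"dz":-0.0025,"yaw":0,"gripper":1},{"dx":0.0006,"dy":0.003,"dz":-0.0025,"yaw":0,"gripper":0.65},{"dx":0.0006,"dy":0.003,"dz":-0.0025,"yaw":0,"gripper":0.5},{"dx":0.0006,"dy":0.003,"dz":-0.0025,"yaw":0,"gripper":0.3},{"dx":0.0006,"dy":0.003,"dz":-0.0025,"yaw":0,"gripper":0.2},{"dx":0.0006,"dy":0.003,"dz":0.02,"yaw":0,"gripper":0.2},{"dx":0.0006,"dy":0.003,"dz":0.07,"yaw":0,"gripper":0.2},{"dx":0.0006,"dy":0.003,"dz":0.12,"yaw":0,"gripper":0.2},{"dx":0.0006,"dy":0.003,"dz":0.16,"yaw":0,"gripper":0.2},{"dx":0.0006,"dy":-0.02,"dz":0.2,"yaw":0,"gripper":0.2},{"dx":0.0006,"dy":-0.04,"dz":0.2,"yaw":0,"gripper":0.2},{"dx":0.0006,"dy":-0.04,"dz":0.2,"yaw":0,"gripper":0.2}]}}

```text
time_s: 102.42
tool_pos: [0.3985, 0.1532, 0.2621]
eef_rot: [180.0, -0.0, 77.5]
force: [-1.0, -0.9, 0.3]
grip_width: 0.0681
gripper_force: 0.0
```

Run:
```python
from h import *
s=state();im,c=snap('wrist','w62');t=s['tool_pos'];print(t,s['eef_rot'],s['force'])
p=np.load('box.npy');b=p[2];B=lambda x,y,z:np.array([p[0]+x*np.cos(b)-y*np.sin(b),p[1]+x*np.sin(b)+y*np.cos(b),z])
for n,q in [('eyeR outer edge top L',(-.092,-.06,.07)),('R',(-.068,-.06,.07)),('handle front L z71',(-.093,-.06,.071)),('handle rear',(-.08,-.12,.071)),('tip',(-.08,.082,.058)),('eyeL outer',(-.08,.06,.07)),('lid',(-.068,.065,.079))]: print(n,proj(c,B(*q)).round(0))
g=cv2.cvtColor(im,cv2.COLOR_BGR2HSV)
for v in range(0,240,4): print(v,''.join('#' if g[v,u,1]<75 and g[v,u,2]>80 else 'o' if g[v,u,1]<150 and g[v,u,2]>150 else '.' for u in range(270,390,2)))
```

```text
[0.39845976 0.15324481 0.26205236] [ 1.79963691e+02 -4.03724194e-02  7.75237646e+01] [-1.00288186 -0.89342581  0.34015391]
eyeR outer edge top L [296. 112.]
R [319. 112.]
handle front L z71 [295. 112.]
handle rear [308. 168.]
tip [307. -50.]
eyeL outer [307. -26.]
lid [320. -37.]
0 ................ooooo....ooooooooooooooooooooooooooooooooooo
4 ................ooooo....ooooooooooooooooooooooooooooooooooo
8 ................ooooo....ooooooooooooooooooooooooooooooooooo
12 ................ooooo....ooooooooooooooooooooooooooooooooooo
16 ................ooooo....ooooooooooooooooooooooooooooooooooo
20 ................ooooo....ooooooooooooooooooooooooooooooooooo
24 ................ooooo....ooooooooooooooooooooooooooooooooooo
28 .................ooo.....ooooooooooooooooooooooooooooooooooo
32 ............#############ooooooooooooooooooooooooooooooooooo
36 ............#############ooooooooooooooooooooooooooooooooooo
40 ............#############ooooooooooooooooooooooooooooooooooo
44 ............#############ooooooooooooooooooooooooooooooooooo
48 ............#############oooooooooooooooooooooooooo
[... 2352 characters left out ...]
..................................................
200 ............................................................
204 ............................................................
208 ............................................................
212 ............................................................
216 ............................................................
220 ............................................................
224 ............................................................
228 ............................................................
232 ............................................................
236 ............................................................
```

Run:
```python
from h import *
im=cv2.imread('pics/w62.png').astype(int)
for v in range(106,122): print(v,[tuple(int(k) for k in im[v,u]) for u in (299,306,313,317)])
a,c=snap('top','top3');o=cv2.imread('pics/top0.png')
d=cv2.absdiff(a,o).max(2);m=(d>45).astype(np.uint8);m=cv2.morphologyEx(m,cv2.MORPH_OPEN,np.ones((2,2)))
n,l,st,ce=cv2.connectedComponentsWithStats(m)
for i in range(1,n):
    if st[i,4]>8: print('changed',st[i].tolist())
h=cv2.cvtColor(a,cv2.COLOR_BGR2HSV)
print('white in trough', ((h[192:232,380:460,1]<60)&(h[192:232,380:460,2]>150)).sum())
```

```text
106 [(219, 237, 240), (218, 235, 240), (221, 238, 241), (203, 226, 229)]
107 [(222, 238, 241), (219, 236, 240), (220, 238, 241), (175, 197, 201)]
108 [(224, 242, 244), (219, 236, 239), (222, 239, 242), (233, 248, 250)]
109 [(222, 240, 245), (219, 236, 239), (221, 237, 241), (230, 244, 246)]
110 [(175, 194, 202), (223, 239, 241), (222, 238, 242), (232, 247, 249)]
111 [(77, 85, 86), (185, 213, 215), (190, 216, 222), (198, 221, 227)]
112 [(81, 94, 95), (103, 120, 131), (102, 118, 123), (70, 79, 80)]
113 [(91, 103, 108), (180, 206, 216), (177, 206, 218), (104, 117, 119)]
114 [(93, 106, 108), (222, 239, 245), (223, 242, 248), (135, 152, 158)]
115 [(96, 108, 114), (228, 244, 248), (231, 247, 250), (142, 160, 167)]
116 [(89, 104, 107), (226, 244, 248), (231, 246, 250), (166, 190, 199)]
117 [(90, 100, 108), (228, 245, 249), (228, 244, 249), (217, 237, 241)]
118 [(91, 104, 107), (228, 245, 250), (230, 245, 249), (210, 233, 238)]
119 [(93, 105, 110), (186, 212, 224), (227, 245, 248), (213, 232, 238)]
120 [(92, 106, 109), (77, 89, 90), (230, 245, 249), (213, 233, 239)]
121 [(96, 108, 113), (79, 90, 95), (229, 245, 249), (213, 232, 238)]
changed [339, 176, 4, 5, 13]
changed [343, 179, 5, 6, 15]
changed [259, 180, 97, 159, 6875]
changed [290, 185, 4, 3, 10]
changed [418, 206, 5, 5, 17]
changed [394, 208, 23, 11, 75]
changed [416, 214, 10, 7, 27]
changed [409, 217, 5, 5, 18]
changed [396, 221, 6, 4, 14]
changed [353, 228, 17, 10, 116]
changed [134, 264, 177, 136, 8886]
changed [314, 319, 38, 34, 412]
changed [369, 331, 3, 6, 13]
changed [357, 342, 27, 35, 334]
changed [284, 344, 35, 38, 700]
changed [319, 369, 35, 31, 594]
changed [346, 373, 46, 27, 748]
changed [310, 392, 10, 8, 43]
white in trough 0
```

Everything is in place, and the bystanders' areas show no change. A thin dark line remains at the shoulder, so I'll nudge the handle lightly from behind with closed fingers.

Request:
{"op": "step_arm", "data": {"deltas": [{"dx":-0.012,"dy":-0.0152,"dz":0,"yaw":0,"gripper":1},{"dx":-0.012,"dy":-0.0152,"dz":-0.03,"yaw":0,"gripper":1},{"dx":-0.012,"dy":-0.0152,"dz":-0.08,"yaw":0,"gripper":1},{"dx":-0.012,"dy":-0.0152,"dz":-0.13,"yaw":0,"gripper":1},{"dx":-0.012,"dy":-0.0152,"dz":-0.175,"yaw":0,"gripper":1},{"dx":-0.012,"dy":-0.0152,"dz":-0.2,"yaw":0,"gripper":1},{"dx":-0.012,"dy":-0.0152,"dz":-0.2,"yaw":0,"gripper":1},{"dx":-0.0103,"dy":-0.0074,"dz":-0.2,"yaw":0,"gripper":1},{"dx":-0.0094,"dy":-0.0035,"dz":-0.2,"yaw":0,"gripper":1},{"dx":-0.009,"dy":-0.0015,"dz":-0.2,"yaw":0,"gripper":1},{"dx":-0.0086,"dy":0.0004,"dz":-0.2,"yaw":0,"gripper":1},{"dx":-0.0086,"dy":0.0004,"dz":-0.2,"yaw":0,"gripper":1}]}}

```text
time_s: 104.02
tool_pos: [0.3901, 0.1514, 0.0625]
eef_rot: [179.8, 0.4, 77.6]
force: [-0.3, -10.1, 7.5]
grip_width: 0.0002
gripper_force: 5.2
```

Seated with a 10 N push. I'll withdraw backwards, then up.

Request:
{"op": "step_arm", "data": {"deltas": [{"dx":-0.001,"dy":-0.005,"dz":0,"yaw":0,"gripper":1},{"dx":-0.004,"dy":-0.018,"dz":0,"yaw":0,"gripper":1},{"dx":-0.006,"dy":-0.03,"dz":0.02,"yaw":0,"gripper":1},{"dx":-0.006,"dy":-0.03,"dz":0.07,"yaw":0,"gripper":1},{"dx":-0.006,"dy":-0.03,"dz":0.12,"yaw":0,"gripper":1},{"dx":-0.006,"dy":-0.03,"dz":0.17,"yaw":0,"gripper":1},{"dx":0.008,"dy":0.005,"dz":0.2,"yaw":0,"gripper":1},{"dx":0.008,"dy":0.005,"dz":0.2,"yaw":0,"gripper":1}]}}

```text
time_s: 105.02
tool_pos: [0.4004, 0.161, 0.2643]
eef_rot: [179.7, -0.3, 77.7]
force: [-0.6, -0.4, 1.1]
grip_width: -0.0003
gripper_force: 0.0
```

Run:
```python
from h import *
s=state();im,c=snap('wrist','w63');t=s['tool_pos'];print(t)
p=np.load('box.npy');b=p[2];B=lambda x,y,z:np.array([p[0]+x*np.cos(b)-y*np.sin(b),p[1]+x*np.sin(b)+y*np.cos(b),z])
v0=int(proj(c,B(-.08,-.06,.07))[1]);u0=int(proj(c,B(-.08,-.06,.07))[0]);print(u0,v0,'rear pred',proj(c,B(-.08,-.12,.07)))
g=im.astype(int)
for v in range(v0-8,v0+8): print(v,[int(g[v,u].mean()) for u in (u0-8,u0-4,u0,u0+4,u0+8)])
for v in range(v0+45,v0+70,3): print(v,[int(g[v,u].mean()) for u in (u0-8,u0-4,u0,u0+4,u0+8)])
```

```text
[0.40043048 0.16096919 0.26426549]
307 120 rear pred [307.53989502 174.98640996]
112 [193, 202, 202, 204, 206]
113 [229, 240, 240, 241, 243]
114 [226, 235, 237, 236, 240]
115 [226, 234, 234, 235, 238]
116 [201, 232, 235, 236, 238]
117 [85, 238, 233, 235, 237]
118 [88, 239, 235, 236, 238]
119 [93, 219, 216, 222, 225]
120 [91, 112, 126, 159, 148]
121 [96, 93, 182, 173, 149]
122 [102, 99, 230, 232, 234]
123 [104, 100, 234, 243, 249]
124 [100, 99, 233, 240, 244]
125 [101, 102, 237, 241, 242]
126 [99, 100, 219, 241, 241]
127 [100, 101, 98, 243, 240]
165 [98, 99, 100, 97, 94]
168 [98, 98, 102, 146, 233]
171 [101, 98, 140, 233, 227]
174 [121, 124, 136, 122, 122]
177 [134, 133, 133, 136, 129]
180 [131, 132, 133, 135, 133]
183 [137, 129, 126, 133, 129]
186 [137, 131, 125, 136, 134]
189 [142, 127, 126, 132, 131]
```

The handle now meets the eye: only the seam line shows at row 120.

```bash
python3 -c "
from bench import hand_in
print(hand_in())"
```

```text
the job is handed in; nothing more can be done
None
```

I handed the job in at about 105 s of robot time: all nine balls are in the box, the scoop lies flat on its mat, and the lid is shut and locked with the rod through the eyes until its handle met the first one; it gave no score.

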